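Refill the sweet pot on the serving-hatch lazy Susan

ROBOT

A 6-joint arm with a two-finger parallel gripper is mounted at the origin on the work surface. World frame = base frame: x ahead of the robot, y to its left, z up, the work surface at z = 0. Lengths are in m, angles in rad, forces in N, time in s.
With the tool pointing down it reaches from about 0.35 to 0.975 m from the base axis. Payload 17.4 kg.
Tool frame: the origin (TCP) lies between the finger pads; the fingertips stand bot.nose_length ahead of it and the grasp point (between the pads) lies 3 mm ahead of it (bot.nose_length is the distance from the TCP to the fingertips, in m); z points along the fingers, y is the direction in which the jaws open and shut (so a half turn about z gives the same grasp; the last joint's range is limited). The gripper opens to 85 mm and grips with 20 to 120 N. Pads are 22 mm wide; open, the fingers measure 114 mm over their backs; the gripper's body (76 mm by 85 mm) begins 54 mm behind the grasp point. The pads swing forward as they close: fully open they stand 13 mm farther back than shut.
Start: joints at [-1.27, 0.116, 1.442, -0, 1.584, -0.038], TCP at [0.224, -0.637, 0.253] pointing down, gripper open.
Joint ranges: [-2.83, 2.83], [-0.83, 2.19], [0.07, 2.5], [-1.14, 4.28], [0.01, 3], [-2.97, 2.97]. Speed limits (rad/s): [1.89, 1.89, 2.22, 3.14, 3.14, 3.14].

INTERFACE

Orientations are given as a rotation vector (axis times angle).
In Python, from plant import bot gives the robot as it stands.
- The arm moves only by the shell command python3 -m pendant 'ROWS' [OPENING] [FORCE]. ROWS is JSON, a list of rows, each a list of 2 entries, a list of its own where there are three numbers: the shift along the world's x, y, z in units of 0.25 m (1.0 is 0.25 m), then the turn about the world's z in units of 6 degrees (1.0 is 6 degrees). A call has 1 to 20 rows; each row shifts and turns the commanded pose from where the row before left it; what a row does not reach is not made up. A row lasts 1/12 s, in which the tool goes at most 41.7 mm and 7.16 degrees, less where a joint would pass 70% of its speed; a pose out of reach is approached as far as the arm can. A call with a number of a shift or a turn outside -1 to 1 is refused whole. A call with a gripper value outside its range is refused whole. OPENING is the finger opening in mm, from 0 to 85.4, set as the call begins (- or left out, the last holds). The fingers move at their own pace and stop on an object; FORCE is the grip in N (left out, the last holds). Time passes only in rows, so rows that do not move let the fingers close. It gives the time, the measured TCP pose, the force and the opening at its end, in the units of the state.
- bot.state(): the state, without advancing time (a new reading comes with each control period).
- bot.grab_frame(name): name is "side" or "top"; returns a dict with "pixels" (420x560x3 uint8, red, green, blue), "K" (3x3 intrinsics, pixels), "cam_to_world" (4x4, takes a point from camera to world coordinates). Camera axes: x right, y down, z forward; pixel columns grow to the right and rows downward; lengths in m; the calibration is good to about 2 mm. A picture is of the moment at which its call begins. There is no depth.
- bot.hand_in(): hands the job in, once; it reports no verdict.
The state is a dict: "t": time; "joints": joint angles; "qd": joint speeds; "tau": joint torques, N m; "eef_pos": TCP position; "eef_rot": TCP orientation; "ft_force": force on the tool from outside, world axes, zero at the start; "moment": the same for the moment, N m; "opening": finger opening in m.
Only numpy, scipy, OpenCV 4.12 (cv2) and the standard library are available. Lean on these libraries where they do the work, as an engineer would, in place of code of your own. Each camera call takes 0.05 s, during which the arm holds its last target.

TASK

Turn the lazy Susan half round to its click stop so that the white pot comes to the kitchen side (blue tab), and with it there use the scoop to bring all the purple sweets from the tub into the pot; then stand the scoop back upright on its green rest, and turn the board on so that the filled pot clicks home at the guests' side (orange tab) again. Do not touch sweets in the tub or the pot with the gripper itself (a sweet that has strayed onto the counter or the board may be picked up and dropped back into the tub, letting go above the tub's walls), and leave the mug and tumblers where they are.

Things in the scene. Friction and masses are not known exactly. Their poses are not given: they have to be found in the camera images.
- susan (a joint): the lazy Susan's turning board, rad, positive counter-clockwise seen from above; 0 as it starts, with the white pot over the orange tab (guests' side); +pi or -pi puts the pot over the blue tab (kitchen side). It turns freely either way, more than a full turn, and clicks softly home every quarter turn (0, +-pi/2, +-pi ..): let go within about 0.5 rad of a stop and it swings into it. Pulling it out of a stop takes 2 to 3 N at a post
- susan_base: the fixed dark foot of the lazy Susan; origin on the turning axis at counter height; its +x axis points to the orange tab (guests' side, away from the robot), -x to the blue tab (kitchen side); tabs at 148 mm from the axis. The round dark-wood board on it is 270 mm across, its top 26 mm above the counter, and can be turned by two upright black posts
- post_a (a point): black round post on the board, 18 mm across, 55 mm tall above the board (from 26 to 81 mm over the counter), 105 mm from the turning axis, a quarter turn counter-clockwise from the pot; the point is on the post's axis 60 mm above the counter. A gripper holding it lightly can carry it round in an arc, the post turning in the grip
- post_b (a point): the other, like post, opposite post_a, a quarter turn clockwise from the pot
- pot (a point): white open round pot fixed on the board, its centre 60 mm from the turning axis; the point is the centre of its inner floor, 31 mm above the counter; inside about 88 mm across at the floor and 104 mm at the rim, rim 43 mm above this point (74 mm above the counter), wall 4 mm; its axes turn with the board: x points from the turning axis outwards through the pot, z up
- tub: fixed white open tub for the sweets; origin under its middle at counter height; x along its length (+x is the far end), inside 210 mm long (x) and 66 mm wide (y), walls 5 mm thick, 55 mm high above the counter. Its floor is flat (6 mm above the counter) from x = -20 mm to the far end wall at x = +105 mm, and from x = -20 mm it ramps up 20 degrees to the near end wall at x = -105 mm (floor there 37 mm above the counter): sweets roll off the ramp and lie on the flat part
- tub_end (a point): middle of the flat floor's far edge, where it meets the far end wall; axes as the tub's
- tub_foot (a point): middle of the foot of the ramp, on the flat floor 125 mm from the far end wall; axes as the tub's
- rest_floor (a point): centre of the inner floor (4 mm above the counter) of the fixed flat green scoop rest, a tray 135 mm (x) by 100 mm (y) outside, rim 4 mm thick and 10 mm above the counter; the scoop stands on it at the start
- scoop: steel scoop of about 130 g; origin at the centre of the underside of its flat floor; x points to the open mouth, z up. Floor 70 mm (x) by 60 mm (y), 2 mm thick; the front lip is at x = +35 mm; side walls 2.5 mm thick and 32 mm high, ending 20 mm short of the lip, back wall 3 mm thick at x = -33.5 mm and 36 mm high; it stands by itself
- scoop_bowl (a point): centre of the scoop's bowl, 16 mm above the underside; axes as the scoop's
- scoop_handle (a point): grip point on the centre line of the scoop's black handle, at x = -65 mm, z = 84 mm in the scoop's frame; the handle is a bar 22 mm wide (across, along the scoop's y: grip these flat sides) and 16 mm thick, 105 mm long, leaning back 25 degrees from upright away from the mouth; about 37 mm of it lies beyond the point
- cup_a: white mug, 80 mm across, 70 mm tall, a bystander; origin at the centre of its foot
- tumbler_o: orange tumbler, 72 mm across, 100 mm tall, a bystander; origin at the centre of its foot
- tumbler_g: green tumbler, like the orange one, a bystander
- sweet0_center (a point): centre of a purple foil-wrapped chocolate ball, 24 mm across, 11 g, slippery and rolling readily; 6 to 8 of the eight are present, in the tub at the start; its axes mean nothing
- sweet1_center (a point): centre of a purple foil-wrapped chocolate ball, 24 mm across, 11 g, slippery and rolling readily; 6 to 8 of the eight are present, in the tub at the start; its axes mean nothing
- sweet2_center (a point): centre of a purple foil-wrapped chocolate ball, 24 mm across, 11 g, slippery and rolling readily; 6 to 8 of the eight are present, in the tub at the start; its axes mean nothing
- sweet3_center (a point): centre of a purple foil-wrapped chocolate ball, 24 mm across, 11 g, slippery and rolling readily; 6 to 8 of the eight are present, in the tub at the start; its axes mean nothing
- sweet4_center (a point): centre of a purple foil-wrapped chocolate ball, 24 mm across, 11 g, slippery and rolling readily; 6 to 8 of the eight are present, in the tub at the start; its axes mean nothing
- sweet5_center (a point): centre of a purple foil-wrapped chocolate ball, 24 mm across, 11 g, slippery and rolling readily; 6 to 8 of the eight are present, in the tub at the start; its axes mean nothing
- sweet6_center (a point): centre of a purple foil-wrapped chocolate ball, 24 mm across, 11 g, slippery and rolling readily; 6 to 8 of the eight are present, in the tub at the start; its axes mean nothing
- sweet7_center (a point): centre of a purple foil-wrapped chocolate ball, 24 mm across, 11 g, slippery and rolling readily; 6 to 8 of the eight are present, in the tub at the start; its axes mean nothing
There are look-alikes about, which are no part of the job. There is more than one size of the scoop; the one meant has the size given above.

How it is judged:
By the outcome, as a careful person would: the job done as asked, in the order asked, and still so for the second after the job is handed in, with the robot touching nothing.
Of sweet0, sweet1, sweet2, sweet3, sweet4, sweet5, sweet6, sweet7 only 6 to 8 are there at a start; the rules pass over those that are not, and their reading is None.
At some moment in a run one of sweet0, sweet1, sweet2, sweet3, sweet4, sweet5, sweet6, sweet7, scoop may be knocked a few centimetres aside while the robot is not near it.
It also fails if it takes over 210 s, if anything falls off the work surface, if the arm or the gripper's body presses on something with over 40 N, if the wrist force passes 120 N, or if a joint passes its speed limit or range.

## Working session

There is one attempt and no reset: what is moved stays moved. The work goes in short steps, Python scripts to look and compute and a shell command to move; the robot and the scene stay as the last step left them, time stands still between calls to the robot, and variables do not carry over. Pictures are saved under pics/ and viewed, and the job is handed in when it is done.

I'll start by looking at the state and both camera views.

```bash
ls; mkdir -p pics
python3 - <<'E'
from plant import bot
import cv2,numpy as np
s=bot.state()
for k in s: print(k,np.round(s[k],4))
print(bot.nose_length)
for n in("side","top"):
    f=bot.grab_frame(n); cv2.imwrite(f"pics/{n}0.png",f["pixels"][:,:,::-1]); print(n,f["K"].round(1).tolist(),f["cam_to_world"].round(3).tolist())
E
```

```text
pics
t 0.0
joints [-1.2698  0.1165  1.4423 -0.      1.584  -0.0378]
qd [ 0.0008 -0.0003  0.0011  0.0008 -0.0002  0.0013]
tau [ 4.10000e-03 -7.31972e+01 -6.32487e+01  1.00000e-04  6.30000e-03
 -0.00000e+00]
eef_pos [ 0.2243 -0.6365  0.2526]
eef_rot [-3.0955e+00 -5.2940e-01  2.0000e-04]
ft_force [-1.0056 -0.1049  0.5306]
moment [ 0.0257 -0.0242 -0.0316]
opening 0.0856
0.022
side [[521.3, 0.0, 274.5], [0.0, 521.3, 201.3], [0.0, 0.0, 1.0]] [[-0.814, -0.407, 0.414, -0.032], [-0.58, 0.543, -0.607, 0.852], [0.022, -0.734, -0.679, 1.091], [0.0, 0.0, 0.0, 1.0]]
top [[525.6, 0.0, 278.7], [0.0, 525.6, 203.7], [0.0, 0.0, 1.0]] [[-0.006, -0.984, 0.18, 0.332], [-1.0, 0.004, -0.016, -0.036], [0.015, -0.181, -0.983, 1.339], [0.0, 0.0, 0.0, 1.0]]
```

View pics/top0.png

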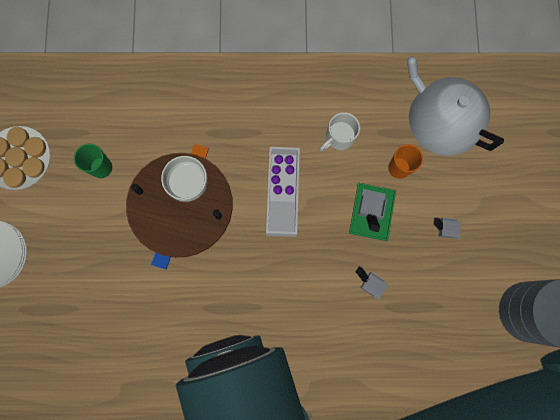

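View pics/side0.png

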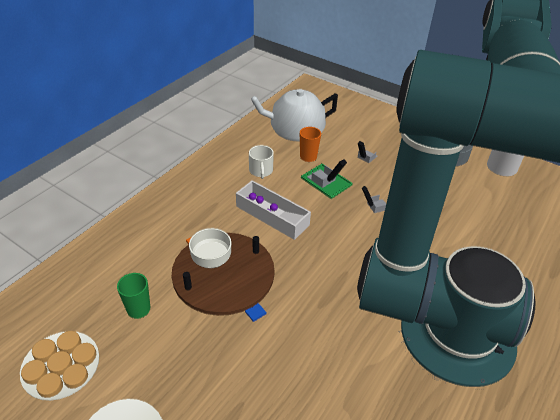

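Top view: the board is at about (180,205), with the pot at (185,178) by the orange tab (200,151) and the blue tab at (161,261). Posts are at (137,188) and (217,214). The tub is at (283,191) with 7 sweets, the green rest at (372,211), and the mug at (342,130). The orange tumbler is at (405,160) and the green one at (93,160).

There are three scoop candidates: (372,203) on the green rest, (372,285) and (450,228). I'll enlarge them and measure.

```bash
cat > h.py <<'E'
from plant import bot
import cv2,numpy as np
def frame(n): return bot.grab_frame(n)
def save(f,name,crop=None,s=1):
    im=f["pixels"][:,:,::-1]
    if crop: x0,y0,x1,y1=crop; im=im[y0:y1,x0:x1]
    im=cv2.resize(im,None,fx=s,fy=s,interpolation=cv2.INTER_CUBIC) if s!=1 else im
    cv2.imwrite("pics/"+name+".png",im)
def ray(f,u,v):
    d=np.linalg.inv(f["K"])@np.array([u,v,1.]); T=f["cam_to_world"]
    return T[:3,3],T[:3,:3]@d
def onz(f,u,v,z):
    o,d=ray(f,u,v); return o+d*(z-o[2])/d[2]
def px(f,p):
    T=f["cam_to_world"]; c=T[:3,:3].T@(np.array(p)-T[:3,3]); q=f["K"]@c; return q[:2]/q[2]
def tri(f1,p1,f2,p2):
    o1,d1=ray(f1,*p1);o2,d2=ray(f2,*p2);d1/=np.linalg.norm(d1);d2/=np.linalg.norm(d2)
    s=np.linalg.lstsq(np.c_[d1,-d2],o2-o1,rcond=None)[0]; a=o1+d1*s[0];b=o2+d2*s[1]
    return (a+b)/2,np.linalg.norm(a-b)
def blobs(f,lo,hi,amin=30):
    hsv=cv2.cvtColor(f["pixels"],cv2.COLOR_RGB2HSV); m=cv2.inRange(hsv,np.array(lo),np.array(hi))
    n,l,st,c=cv2.connectedComponentsWithStats(m); 
    return m,l,[(i,st[i].tolist(),c[i].round(1).tolist()) for i in range(1,n) if st[i,4]>=amin]
E
python3 - <<'E'
from h import *
f=frame("top"); save(f,"scoops0",(330,165,480,310),5); save(f,"susan0",(110,130,310,280),4)
g=frame("side"); save(g,"sside0",(150,170,400,330),3)
for nm,lo,hi in(("purple",(130,90,40),(160,255,255)),("orange",(5,200,150),(14,255,255)),("blue",(100,180,100),(125,255,255)),("green",(60,150,60),(85,255,255))):
    for n,q in(("top",f),("side",g)): print(nm,n,[b[1:] for b in blobs(q,lo,hi,15)[2]])
m,l,b=blobs(f,(0,90,20),(18,255,110),2000); print("board",[x[1:] for x in b])
E
```

```text
purple top [([275, 155, 8, 9, 58], [278.5, 159.1]), ([285, 156, 9, 8, 57], [288.8, 159.5]), ([286, 165, 8, 9, 61], [289.6, 169.4]), ([272, 166, 9, 8, 59], [275.8, 169.4]), ([271, 176, 9, 8, 59], [275.2, 179.4]), ([274, 186, 8, 8, 58], [277.4, 189.5]), ([285, 186, 9, 9, 61], [289.1, 189.8])]
purple side [([247, 193, 17, 10, 90], [255.7, 197.4]), ([268, 203, 10, 8, 52], [273.2, 206.7])]
orange top [([191, 144, 17, 14, 135], [199.5, 150.4]), ([394, 145, 29, 27, 180], [405.1, 161.5])]
orange side [([300, 127, 21, 34, 304], [311.0, 141.8])]
blue top [([152, 253, 18, 16, 183], [160.6, 260.7])]
blue side [([0, 0, 253, 181, 27191], [97.4, 61.7]), ([245, 304, 21, 17, 194], [255.4, 312.0])]
green top [([74, 144, 36, 34, 629], [92.8, 159.9]), ([350, 184, 46, 57, 1086], [372.4, 215.1])]
green side [([301, 164, 51, 34, 490], [329.3, 183.2]), ([117, 273, 33, 45, 1104], [134.5, 294.1])]
board [([126, 153, 107, 105, 6962], [177.8, 211.3])]
```

View pics/scoops0.png

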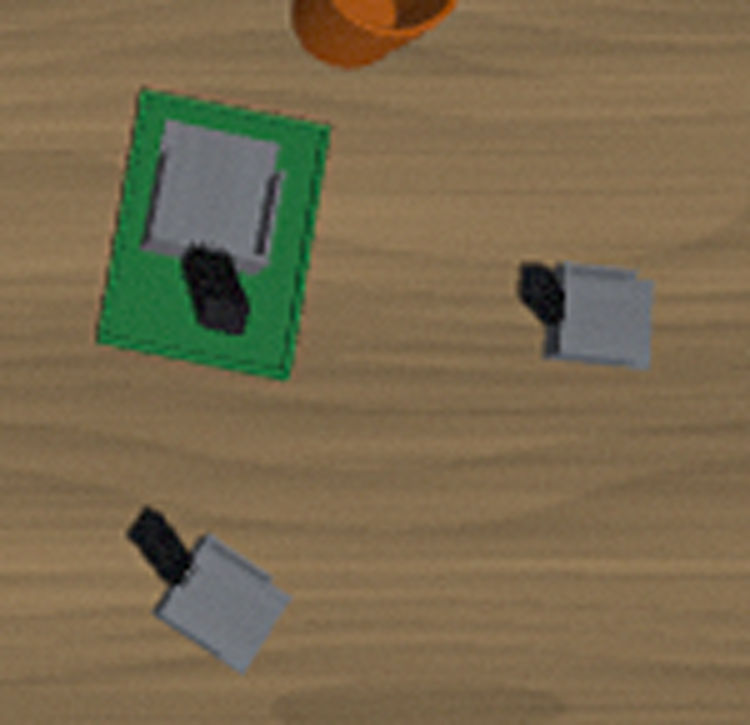

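View pics/susan0.png

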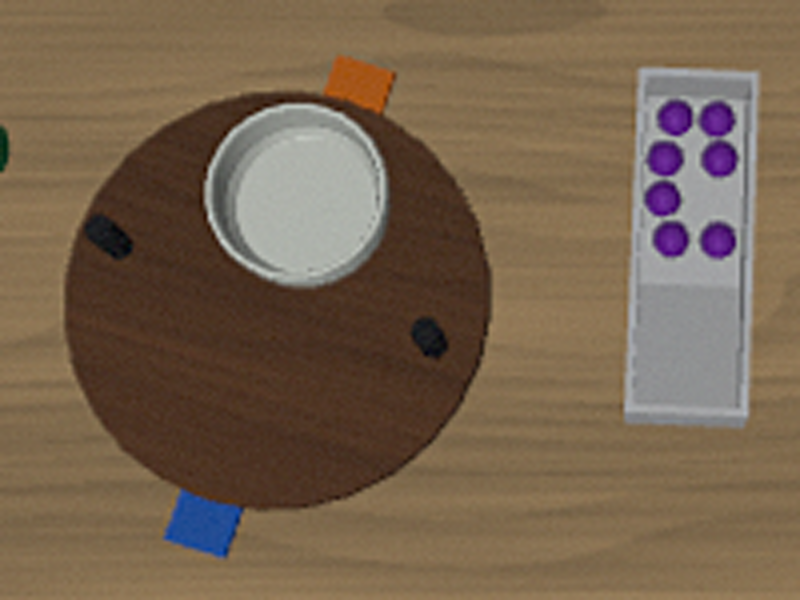

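View pics/sside0.png

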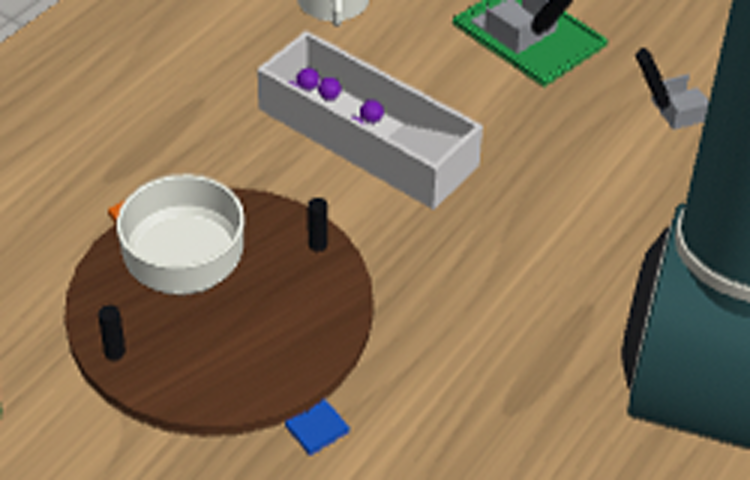

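The scoop on the green rest has a floor about 23 px wide (roughly 60 mm). The ones at (372,285) and (450,228) look smaller, at roughly 46–50 mm. I'll check those sizes and measure everything else.

Run:
```python
from h import *
f=frame("top"); g=frame("side")
S=lambda x,y:(330+x/5-.4,165+y/5-.4)
B=lambda x,y:(110+x/4-.4,130+y/4-.4)
P=lambda p,z:onz(f,*p,z)
r=lambda a:np.round(np.array(a)*1000,1).tolist()
# scoop candidates
for nm,c in(("rest",[(165,120),(278,143),(263,270),(143,245)]),("low",[(290,597),(243,672),(158,612),(207,537)]),("right",[(653,281),(647,369),(548,357),(557,263)])):
    z=.006 if nm=="rest" else .002
    q=[P(S(*p),z) for p in c]; print(nm,r(q),"front w",r(np.linalg.norm(q[0]-q[1])),"len",r(np.linalg.norm(q[1]-q[2])))
# board
hsv=cv2.cvtColor(f["pixels"],cv2.COLOR_RGB2HSV); 
m,l,b=blobs(f,(0,90,20),(18,255,110),2000)
mm=(l==b[0][0]).astype(np.uint8); cs,_=cv2.findContours(mm,cv2.RETR_EXTERNAL,cv2.CHAIN_APPROX_NONE); c=max(cs,key=cv2.contourArea); h=cv2.convexHull(c)[:,0,:]
w=np.array([P((u,v),.026) for u,v in h]); A=np.c_[2*w[:,:2],np.ones(len(w))]; s=np.linalg.lstsq(A,(w[:,:2]**2).sum(1),rcond=None)[0]; R=np.sqrt(s[2]+s[0]**2+s[1]**2)
print("board ctr",r(s[:2]),"R",r(R))
ax=np.array([s[0],s[1]])
for nm,p in(("or",(199.5,150.4)),("bl",(160.6,260.7))):
    q=P(p,.003)[:2]; print(nm,r(q),r(np.linalg.norm(q-ax)),np.degrees(np.arctan2(*(q-ax)[::-1])))
# posts: top end and bottom end in crop
for nm,t,bo in(("a",(98,224),(121,249)),("b",(424,327),(436,350))):
    qt=P(B(*t),.081);qb=P(B(*bo),.026); print(nm,r(qt),r(qb),[ (r(np.linalg.norm(q[:2]-ax)),np.degrees(np.arctan2(*(q[:2]-ax)[::-1])).round(1)) for q in(qt,qb)])
# pot rim circle
q=P(B(296,195),.074);print("pot rim",r(q),r(np.linalg.norm(q[:2]-ax)),np.degrees(np.arctan2(*(q[:2]-ax)[::-1])))
q=[P(B(*p),.055) for p in((639,68),(759,72),(747,416),(626,412))];print("tub",r(q),"ctr",r(np.mean(q,0)),r([np.linalg.norm(q[0]-q[1]),np.linalg.norm(q[1]-q[2]),np.linalg.norm(q[0]-q[3])]))
m,l,bl=blobs(f,(130,90,40),(160,255,255),15)
for x in bl: print("sweet",r(P(x[2],.018)))
# tray corners z=.010
q=[P(S(*p),.010) for p in((140,88),(330,126),(289,380),(97,342))];print("tray",r(q),"ctr",r(np.mean(q,0)))
```

```text
rest [[615.2, -275.3, 6.0], [602.8, -333.7, 6.0], [536.1, -323.1, 6.0], [549.4, -261.6, 6.0]] front w 59.7 len 67.5
low [[369.7, -330.5, 2.0], [332.7, -305.2, 2.0], [362.7, -263.5, 2.0], [400.0, -289.7, 2.0]] front w 44.9 len 51.4
right [[530.1, -525.9, 2.0], [484.4, -519.6, 2.0], [490.9, -468.9, 2.0], [539.7, -476.6, 2.0]] front w 46.1 len 51.1
board ctr [573.2, 195.8] R 135.0
or [719.8, 150.2] 153.5 -17.26101795979021
bl [431.4, 242.3] 149.3 161.83527854966204
a [608.6, 296.7, 81.0] [604.4, 296.0, 26.0] [(106.9, np.float64(70.7)), (105.0, np.float64(72.7))]
b [544.1, 97.3, 81.0] [538.6, 95.3, 26.0] [(102.7, np.float64(-106.5)), (106.3, np.float64(-109.0))]
pot rim [628.0, 177.9, 74.0] 57.6 -18.05168640278804
tub [[714.3, -33.4, 55.0], [711.5, -109.5, 55.0], [492.2, -99.1, 55.0], [495.0, -24.7, 55.0]] ctr [603.2, -66.7, 55.0] [76.1, 219.6, 219.5]
sweet [691.6, -57.0, 18.0]
sweet [690.5, -83.8, 18.0]
sweet [664.0, -85.6, 18.0]
sweet [664.1, -49.8, 18.0]
sweet [637.6, -48.2, 18.0]
sweet [611.0, -53.7, 18.0]
sweet [610.4, -83.7, 18.0]
tray [[631.3, -262.2, 10.0], [610.8, -360.2, 10.0], [478.8, -333.1, 10.0], [498.7, -235.7, 10.0]] ctr [554.9, -297.8, 10.0]
```

The sizes agree with the description: the scoop on the rest measures 60×68 mm, while the decoys are 45×51 mm. So the target is the one at (372,203), and its crop above confirms it. Board radius comes out at 135 mm, axis (573,196), +x at −17.8°. The tub is centred at (603,−67) with yaw −2.5°, and there are 7 sweets.

Next I go to post_b at (541,96).

```bash
python3 -m pendant '[[[0.063,0.147,0],0.59],[[0.063,0.147,0],0.59],[[0.063,0.147,0],0.59],[[0.063,0.147,0],0.59],[[0.063,0.147,0],0.59],[[0.063,0.147,0],0.59],[[0.063,0.147,0],0.59],[[0.063,0.147,0],0.59],[[0.063,0.147,0],0.59],[[0.063,0.147,0],0.59],[[0.063,0.147,0],0.59],[[0.063,0.147,0],0.59],[[0.063,0.147,0],0.59],[[0.063,0.147,0],0.59],[[0.063,0.147,0],0.59],[[0.063,0.147,0],0.59],[[0.063,0.147,0],0.59],[[0.063,0.147,0],0.59],[[0.063,0.147,0],0.59],[[0.063,0.147,0],0.59]]' 45
cat >> h.py <<'E'
from scipy.spatial.transform import Rotation as Ro
def st(pr=True):
    s=bot.state(); R=Ro.from_rotvec(s["eef_rot"]).as_matrix(); j=np.degrees(np.arctan2(R[1,1],R[0,1]))
    if pr: print("t",round(s["t"],2),"tcp",np.round(np.array(s["eef_pos"])*1000,1),"jaw",round(j,1),"j6",round(s["joints"][5],2),"F",np.round(s["ft_force"],1),"M",np.round(s["moment"],2),"open",round(s["opening"]*1000,1))
    return s,j
def to(x,y,z=None,jaw=None,n=1):
    "units needed per row to get to mm target"
    s,j=st(); p=np.array(s["eef_pos"])*1000; z=p[2] if z is None else z
    d=(np.array([x,y,z])-p)/250; print("total mm",(d*250).round(1),"len",np.linalg.norm(d*250).round(1),"units/row for n=%d:"%n,(d/n).round(4), "turn",None if jaw is None else ((((jaw-j+180)%360)-180),((((jaw-j+180)%360)-180)/6/n).__round__(3)))
E
python3 -c "
from h import *
to(541,96,63,0,6)"
```

```text
t: 1.97
eef_pos: [0.5396, 0.1006, 0.2535]
eef_rot: [2.213, 2.229, 0.001]
ft_force: [0.8, -1.5, 0.9]
opening: 0.0448
t 1.97 tcp [539.6 100.6 253.5] jaw 0.4 j6 0.13 F [ 0.8 -1.5  0.9] M [-0.07 -0.   -0.01] open 44.8
total mm [   1.4   -4.6 -190.5] len 190.5 units/row for n=6: [ 0.0009 -0.003  -0.127 ] turn (np.float64(-0.4067248332140707), np.float64(-0.011))
```

```bash
python3 -m pendant '[[[0.001,-0.003,-0.127],0],[[0.001,-0.003,-0.127],0],[[0.001,-0.003,-0.127],0],[[0.001,-0.003,-0.127],0],[[0.001,-0.003,-0.127],0],[[0.001,-0.003,-0.127],0],[[0,0,0],0]]' -
python3 - <<'E'
from h import *
st(); f=frame("top"); save(f,"t1",(110,130,310,280),4); g=frame("side"); save(g,"s1",(150,170,400,330),3)
E
```

```text
t: 2.55
eef_pos: [0.538, 0.0934, 0.0568]
eef_rot: [-2.214, -2.222, 0.01]
ft_force: [-0.8, -0.5, -1.1]
opening: 0.0453
t 2.55 tcp [538.   93.4  56.8] jaw 0.2 j6 0.12 F [-0.8 -0.5 -1.1] M [0.02 0.06 0.04] open 45.3
```

View pics/s1.png

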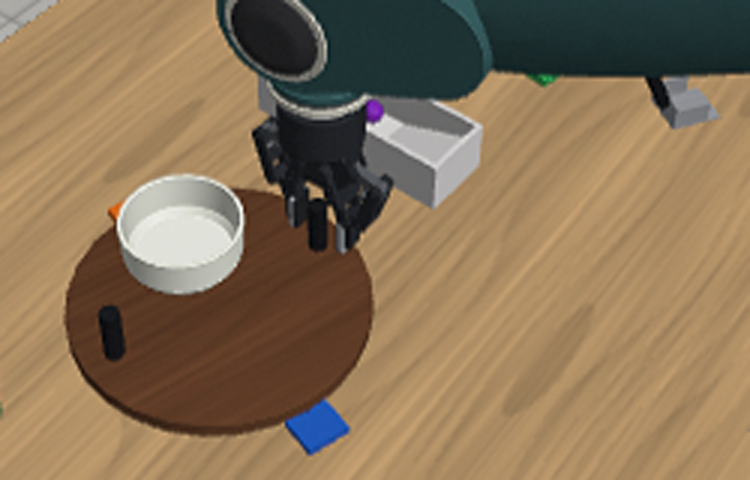

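Side view: the post (318,225 in the crop) stands between the fingers. I'll close on it lightly.

```bash
python3 -m pendant '[[[0,0,0.01],0],[[0,0,0],0],[[0,0,0],0],[[0,0,0],0],[[0,0,0],0],[[0,0,0],0],[[0,0,0],0]]' 10 20
python3 - <<'E'
from h import *
s,j=st(); ax=np.array([573.2,195.8]); p=np.array(s["eef_pos"])[:2]*1000-ax; print(np.linalg.norm(p),np.degrees(np.arctan2(p[1],p[0])))
# planned arc rows: from current angle clockwise 180, 24 rows of 7.5deg, radius 105
a0=np.arctan2(p[1],p[0]); a0=np.radians(-107.8)
N=30; pts=[105*np.array([np.cos(a0-np.pi*k/N),np.sin(a0-np.pi*k/N)]) for k in range(N+1)]
for k in range(N): print(k,((pts[k+1]-pts[k])/250).round(4).tolist(),end=' ')
print(np.round(ax+pts[-1],1))
E
```

```text
t: 3.23
eef_pos: [0.5422, 0.0941, 0.0682]
eef_rot: [2.215, 2.224, 0.005]
ft_force: [-0.0, 0.1, 9.5]
opening: 0.0176
t 3.23 tcp [542.2  94.1  68.2] jaw 0.2 j6 0.12 F [-0.   0.1  9.5] M [ 0.04  0.05 -0.03] open 17.6
106.35426928440286 -106.95192690770536
0 [-0.0411, 0.0156] 1 [-0.0392, 0.0198] 2 [-0.037, 0.0238] 3 [-0.0343, 0.0275] 4 [-0.0312, 0.031] 5 [-0.0278, 0.0341] 6 [-0.0241, 0.0368] 7 [-0.0201, 0.0391] 8 [-0.0159, 0.041] 9 [-0.0115, 0.0424] 10 [-0.007, 0.0434] 11 [-0.0025, 0.0439] 12 [0.0021, 0.0439] 13 [0.0067, 0.0434] 14 [0.0112, 0.0425] 15 [0.0156, 0.0411] 16 [0.0198, 0.0392] 17 [0.0238, 0.037] 18 [0.0275, 0.0343] 19 [0.031, 0.0312] 20 [0.0341, 0.0278] 21 [0.0368, 0.0241] 22 [0.0391, 0.0201] 23 [0.041, 0.0159] 24 [0.0424, 0.0115] 25 [0.0434, 0.007] 26 [0.0439, 0.0025] 27 [0.0439, -0.0021] 28 [0.0434, -0.0067] 29 [0.0425, -0.0112] [605.3 295.8]
```

```bash
python3 -m pendant '[[[-0.041,0.016,0],-0.5],[[-0.039,0.020,0],-0.5],[[-0.037,0.024,0],-0.5],[[-0.034,0.0275,0],-0.5],[[-0.031,0.031,0],-0.5],[[-0.028,0.034,0],-0.5],[[-0.024,0.037,0],-0.5],[[-0.020,0.039,0],-0.5],[[-0.016,0.041,0],-0.5],[[-0.0115,0.042,0],-0.5],[[-0.007,0.043,0],-0.5],[[-0.0025,0.044,0],-0.5],[[0.002,0.044,0],-0.5],[[0.0067,0.043,0],-0.5],[[0.011,0.0425,0],-0.5],[[0,0,0],0]]'
python3 - <<'E'
from h import *
s,j=st(); ax=np.array([573.2,195.8]); p=np.array(s["eef_pos"])[:2]*1000-ax; print(np.linalg.norm(p),np.degrees(np.arctan2(p[1],p[0])))
f=frame("top"); save(f,"t2",(110,130,310,280),4); g=frame("side"); save(g,"s2",(150,170,400,330),3)
E
```

```text
t: 4.57
eef_pos: [0.4739, 0.2275, 0.0674]
eef_rot: [-2.901, -1.204, -0.004]
ft_force: [-4.9, -0.2, 10.9]
opening: 0.0174
t 4.57 tcp [473.9 227.5  67.4] jaw -44.9 j6 1.18 F [-4.9 -0.2 10.9] M [ 0.05  0.75 -0.18] open 17.4
104.2909881035865 162.28738505508582
```

View pics/s2.png

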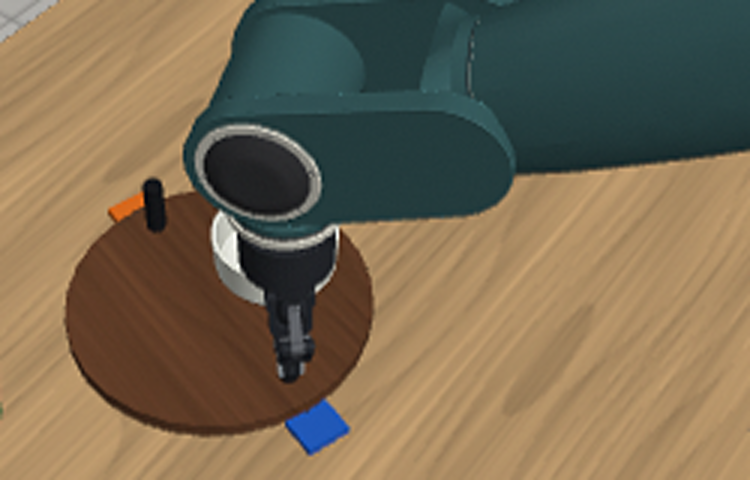

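Quarter turn done: the post is at the blue tab and the other one at the orange tab. Continuing with the second quarter.

```bash
python3 -m pendant '[[[0.0156,0.041,0],-0.5],[[0.020,0.039,0],-0.5],[[0.024,0.037,0],-0.5],[[0.0275,0.034,0],-0.5],[[0.031,0.031,0],-0.5],[[0.034,0.028,0],-0.5],[[0.037,0.024,0],-0.5],[[0.039,0.020,0],-0.5],[[0.041,0.016,0],-0.5],[[0.042,0.0115,0],-0.5],[[0.043,0.007,0],-0.5],[[0.044,0.0025,0],-0.5],[[0.044,-0.002,0],-0.5],[[0.043,-0.0067,0],-0.5],[[0.0425,-0.011,0],-0.5],[[0,0,0],0],[[0,0,0],0]]'
python3 - <<'E'
from h import *
s,j=st(); ax=np.array([573.2,195.8]); p=np.array(s["eef_pos"])[:2]*1000-ax; print(np.linalg.norm(p),np.degrees(np.arctan2(p[1],p[0])))
f=frame("top"); save(f,"t3",(60,130,310,280),3); g=frame("side"); save(g,"s3",(100,170,400,330),2.5)
E
```

```text
t: 6.08
eef_pos: [0.6065, 0.2977, 0.0676]
eef_rot: [-3.133, -0.008, -0.008]
ft_force: [9.5, 36.7, -7.7]
opening: 0.0174
t 6.08 tcp [606.5 297.7  67.6] jaw -89.7 j6 1.98 F [ 9.5 36.7 -7.7] M [ 5.36 -1.49 -0.28] open 17.4
107.22869215455123 71.92126484866023
```

View pics/s3.png

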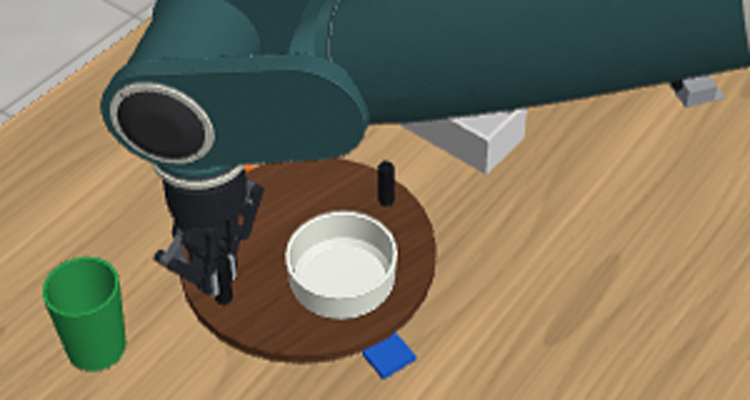

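```bash
python3 -m pendant '[[[0,0,0],0],[[0,0,0],0],[[0,0,0],0],[[0,0,0],0],[[0,0,0.05],0],[[0,0,0.15],0],[[0,0,0.15],0],[[0,0,0.15],0],[[0,0,0.15],0],[[0,0,0.12],0]]' 42
python3 - <<'E'
from h import *
st();to(511,-284.5,230,78.5,18)
E
```

```text
t: 7.02
eef_pos: [0.6048, 0.2934, 0.2625]
eef_rot: [-3.141, -0.006, -0.004]
ft_force: [0.7, 0.1, -0.4]
opening: 0.0418
t 7.02 tcp [604.8 293.4 262.5] jaw -89.8 j6 1.98 F [ 0.7  0.1 -0.4] M [ 0.04 -0.09  0.01] open 41.8
t 7.02 tcp [604.8 293.4 262.5] jaw -89.8 j6 1.98 F [ 0.7  0.1 -0.4] M [ 0.04 -0.09  0.01] open 41.8
total mm [ -93.8 -577.9  -32.5] len 586.4 units/row for n=18: [-0.0209 -0.1284 -0.0072] turn (np.float64(168.2916934741957), np.float64(1.558))
```

```bash
python3 -m pendant '[[[-0.025,-0.154,0],-0.13],[[-0.025,-0.154,0],-0.13],[[-0.025,-0.154,0],-0.13],[[-0.025,-0.154,0],-0.13],[[-0.025,-0.154,0],-0.13],[[-0.025,-0.154,0],-0.13],[[-0.025,-0.154,0],-0.13],[[-0.025,-0.154,0],-0.13],[[-0.025,-0.154,0],-0.13],[[-0.025,-0.154,0],-0.13],[[-0.025,-0.154,0],-0.13]]'
python3 - <<'E'
from h import *
st(); f=frame("top"); save(f,"t4"); save(f,"t4c",(330,165,480,310),5); g=frame("side"); save(g,"s4")
E
```

```text
t: 7.93
eef_pos: [0.5352, -0.1317, 0.2593]
eef_rot: [3.133, -0.23, 0.002]
ft_force: [0.6, 0.3, 0.3]
opening: 0.042
t 7.93 tcp [ 535.2 -131.7  259.3] jaw -98.4 j6 1.43 F [0.6 0.3 0.3] M [-0.01  0.    0.03] open 42.0
```

View pics/t4.png

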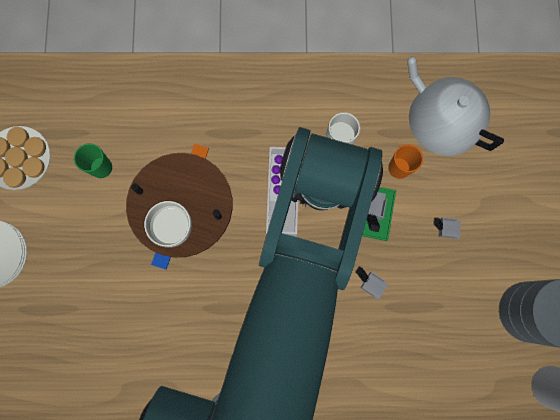

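View pics/t4c.png

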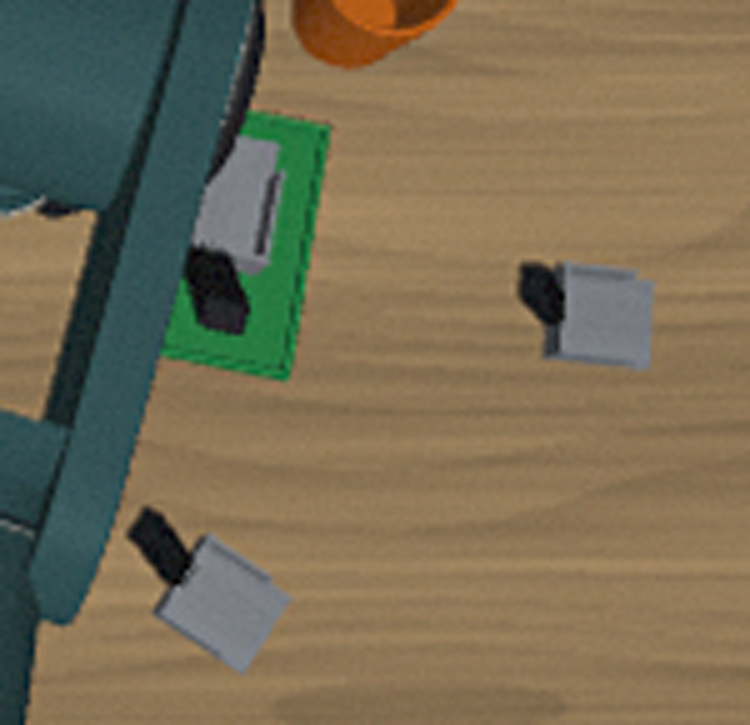

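The board is clicked over with the pot at (168,225) by the blue tab, and the scoop hasn't moved. I'll refine the handle position before grasping.

Run:
```python
from h import *
f=frame("top"); g=frame("side"); save(g,"s4c",(280,120,400,230),6)
yaw=np.radians(-11.5); o=np.array([574.7,-297.5,4])/1000
R=Ro.from_euler('z',yaw).as_matrix()
for nm,p in(("grip",(-65,0,84)),("top",(-80.6,0,117.5)),("lip",(35,0,2)),("hb",(-36,0,22)),("backtop",(-33.5,30,36)),("backtop-",(-33.5,-30,36))):
    w=o+R@np.array(p)/1000; a=px(f,w); b=px(g,w); print(nm,(w*1000).round(1),"topcrop",((a-[330,165])*5).round(),"side crop",((b-[280,120])*6).round())
to(511,-284.5,230,-101.5,8)
```

```text
grip [ 511.  -284.5   88. ] topcrop [219. 294.] side crop [349. 287.]
top [ 495.7 -281.4  121.5] topcrop [227. 316.] side crop [379. 250.]
lip [ 609.  -304.5    6. ] topcrop [219. 129.] side crop [196. 317.]
hb [ 539.4 -290.3   26. ] topcrop [205. 256.] side crop [295. 352.]
backtop [ 547.9 -261.4   40. ] topcrop [152. 235.] side crop [255. 354.]
backtop- [ 535.9 -320.2   40. ] topcrop [270. 258.] side crop [333. 306.]
t 8.13 tcp [ 535.8 -130.8  258.8] jaw -98.5 j6 1.43 F [0.4 0.3 0. ] M [-0.01 -0.07 -0.01] open 41.9
total mm [ -24.8 -153.7  -28.8] len 158.3 units/row for n=8: [-0.0124 -0.0768 -0.0144] turn (np.float64(-3.005515462149617), np.float64(-0.063))
```

View pics/s4c.png

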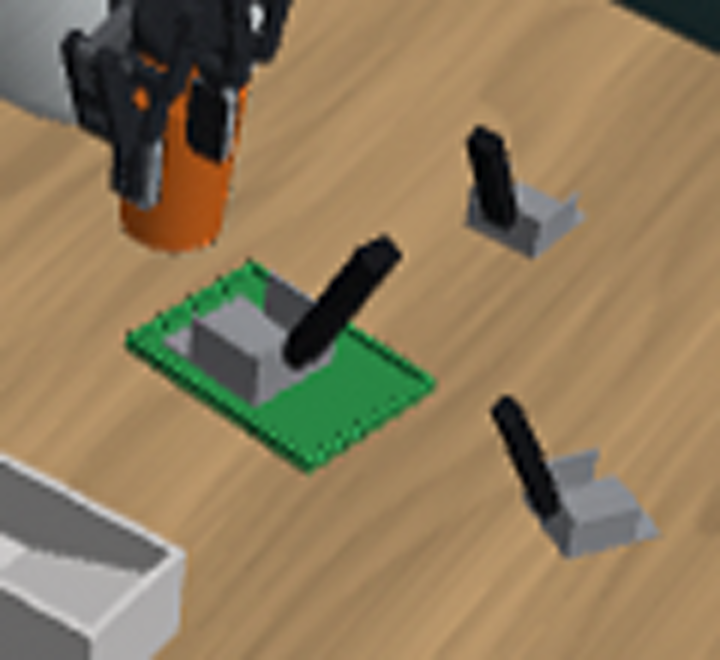

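The predicted handle points land on the image in both views. Going above the handle and down.

```bash
python3 -m pendant '[[[-0.0124,-0.077,-0.03],-0.06],[[-0.0124,-0.077,-0.03],-0.06],[[-0.0124,-0.077,-0.03],-0.06],[[-0.0124,-0.077,-0.03],-0.06],[[-0.0124,-0.077,-0.03],-0.06],[[-0.0124,-0.077,-0.03],-0.06],[[-0.0124,-0.077,-0.03],-0.06],[[-0.0124,-0.077,-0.03],-0.06],[[0,0,0],0],[[0,0,0],0]]' 42
python3 -c "
from h import *
to(511,-284.5,92,-101.5,6)"
```

```text
t: 8.97
eef_pos: [0.5115, -0.2833, 0.1978]
eef_rot: [-3.126, 0.308, 0.001]
ft_force: [-0.5, 0.3, 1.1]
opening: 0.0417
t 8.97 tcp [ 511.5 -283.3  197.8] jaw -101.2 j6 1.22 F [-0.5  0.3  1.1] M [ 0.04 -0.   -0.04] open 41.7
total mm [  -0.5   -1.2 -105.8] len 105.8 units/row for n=6: [-0.0004 -0.0008 -0.0705] turn (np.float64(-0.2586132653831328), np.float64(-0.007))
```

```bash
python3 -m pendant '[[[0,-0.001,-0.07],0],[[0,-0.001,-0.07],0],[[0,-0.001,-0.07],0],[[0,-0.001,-0.07],0],[[0,-0.001,-0.07],0],[[0,-0.001,-0.07],0],[[0,0,0],0],[[0,0,0],0]]'
python3 -m pendant '[[[0,0,0],0],[[0,0,0],0],[[0,0,0],0],[[0,0,0],0],[[0,0,0],0],[[0,0,0],0],[[0,0,0],0]]' 10 80
python3 -c "
from h import *
st()"
```

```text
t: 9.63
eef_pos: [0.5117, -0.2842, 0.0932]
eef_rot: [-3.126, 0.306, 0.001]
ft_force: [0.3, -0.8, 0.0]
opening: 0.0424
t: 10.22
eef_pos: [0.512, -0.2853, 0.0948]
eef_rot: [3.126, -0.308, 0.003]
ft_force: [-1.1, 3.8, 7.8]
opening: 0.0209
t 10.22 tcp [ 512.  -285.3   94.8] jaw -101.2 j6 1.21 F [-1.1  3.8  7.8] M [0.69 0.23 0.08] open 20.9
```

Gripped at 20.9 mm. I lift and check how the scoop hangs.

```bash
python3 -m pendant '[[[0,0,0.02],0],[[0,0,0.04],0],[[0,0,0.06],0],[[0,0,0.08],0],[[0,0,0.08],0],[[0,0,0.06],0],[[0,0,0.02],0],[[0,0,0],0],[[0,0,0],0]]'
python3 - <<'E'
from h import *
st(); g=frame("side"); save(g,"s5",(260,60,420,220),5)
f=frame("top"); save(f,"t5",(300,140,460,260),5)
E
```

```text
t: 10.97
eef_pos: [0.5113, -0.2853, 0.1826]
eef_rot: [3.126, -0.308, -0.0]
ft_force: [-0.6, 0.0, -0.7]
opening: 0.0208
t 10.97 tcp [ 511.3 -285.3  182.6] jaw -101.2 j6 1.21 F [-0.6  0.  -0.7] M [ 0.04  0.05 -0.01] open 20.8
```

View pics/s5.png

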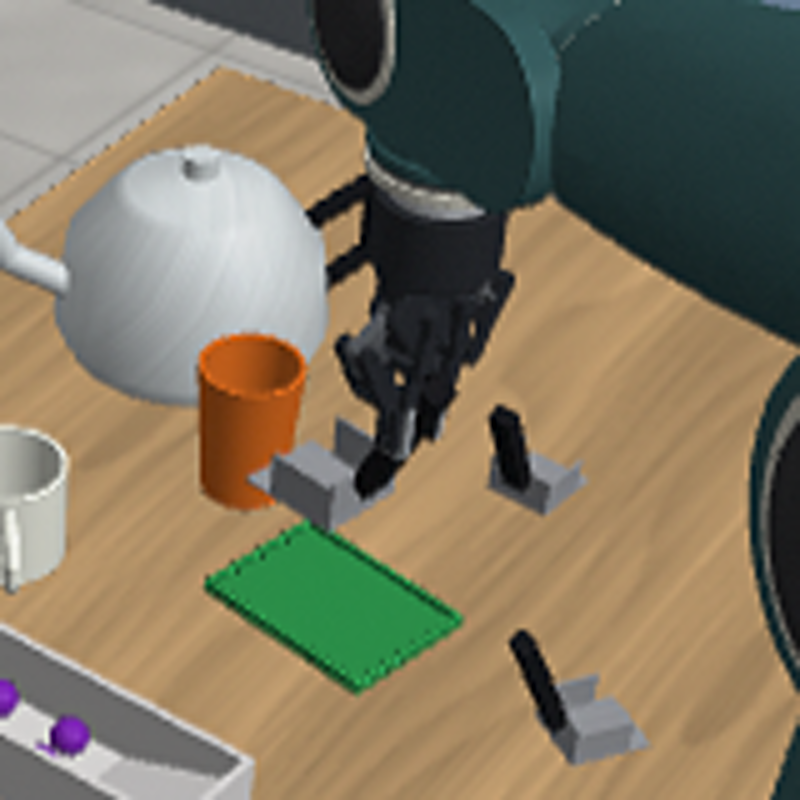

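View pics/t5.png

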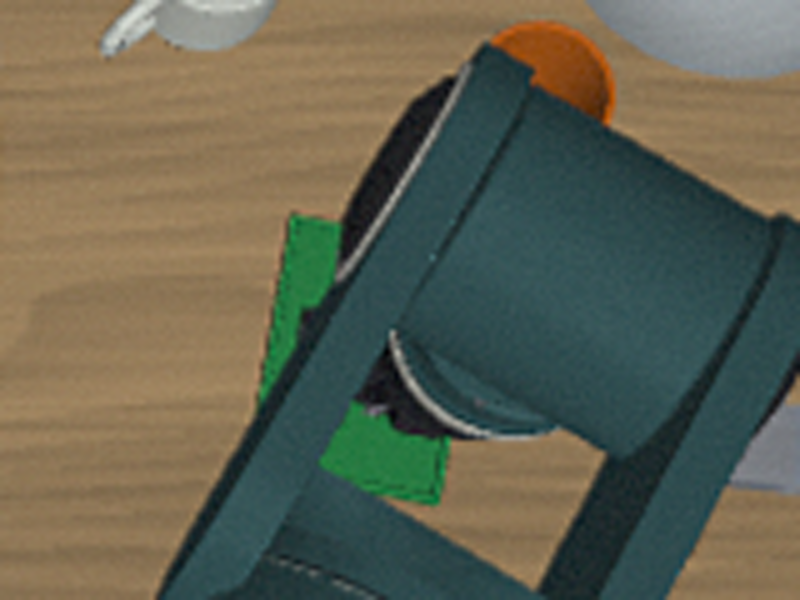

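```bash
cat >> h.py <<'E'
def sideplane(g,uv,y=30.,s=None):
    "pixel -> (x',z') mm relative to TCP in tool-aligned frame (x' = mouth dir), on plane y'=y"
    if s is None: s=bot.state()
    R=Ro.from_rotvec(s["eef_rot"]).as_matrix(); yt=-R[:,1]  # scoop +y (jaw at -101.5 => +y is opposite)
    yt[2]=0; yt/=np.linalg.norm(yt); xm=np.array([yt[1],-yt[0],0])
    p=np.array(s["eef_pos"]); o,d=ray(g,*uv); t=(y/1000-(o-p)@yt)/(d@yt); q=o+d*t-p
    return np.array([q@xm,q[2]])*1000
E
python3 - <<'E'
from h import *
g=frame("side")
for nm,c in(("lip+",(250,478)),("heel+",(330,530)),("walltopfront",(274,455)),("walltopback",(335,497))):
    print(nm,sideplane(g,(260+c[0]/5-.4,60+c[1]/5-.4)).round(1))
E
```

```text
lip+ [ 93.6 -83.8]
heel+ [ 25.9 -84.6]
walltopfront [ 75.8 -55.9]
walltopback [ 25.  -58.6]
```

```bash
python3 -m pendant '[[[0,0,0],0],[[0,0,0],0],[[0,0,0],0],[[0,0,0],0],[[0,0,0],0]]' 10 20
python3 - <<'E'
from h import *
st(); g=frame("side"); save(g,"s6",(260,60,420,220),5)
E
```

```text
t: 11.53
eef_pos: [0.5114, -0.2853, 0.1827]
eef_rot: [-3.126, 0.308, 0.0]
ft_force: [0.6, -0.1, -0.9]
opening: 0.0208
t 11.53 tcp [ 511.4 -285.3  182.7] jaw -101.2 j6 1.21 F [ 0.6 -0.1 -0.9] M [0.04 0.11 0.  ] open 20.8
```

View pics/s6.png

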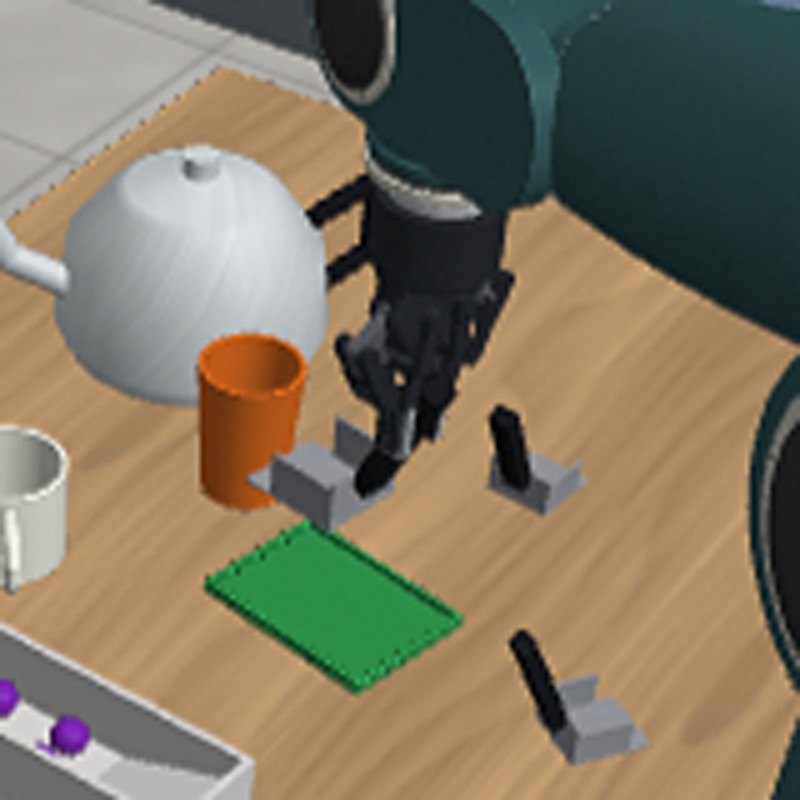

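At 20 N the grip still holds the scoop level. The robot can only translate and yaw, so I'll pitch the scoop in the light grip by bracing its lip against the tray's front rim and swinging the handle over. I'll work out those rows.

Run:
```python
from h import *
s,j=st(); a=np.radians(j+90); d=np.array([np.cos(a),np.sin(a)]); print("mouth dir",d.round(3))
# tray front inner edge along mouth dir, from tray centre
tc=np.array([554.9,-297.8]); p=np.array(s["eef_pos"])[:2]*1000
print("lip to rim gap",(tc-p)@d+63.5-101.8, "lateral",(tc-p)@np.array([-d[1],d[0]]))
g0=np.array([-102,88.]); prev=g0
for k in range(1,11):
    t=np.radians(2.2*k); q=np.array([g0[0]*np.cos(t)+g0[1]*np.sin(t),-g0[0]*np.sin(t)+g0[1]*np.cos(t)]); dd=q-prev; prev=q
    print(k,np.r_[dd[0]*d,dd[1]].round(2),(np.r_[dd[0]*d,dd[1]]/250).round(4))
```

```text
t 11.58 tcp [ 511.4 -285.3  182.8] jaw -101.2 j6 1.21 F [ 0.3  0.7 -1.2] M [0.06 0.1  0.03] open 20.8
mouth dir [ 0.981 -0.195]
lip to rim gap 6.847133304005311 lateral -3.762678164694713
1 [ 3.39 -0.67  3.85] [ 0.0135 -0.0027  0.0154]
2 [ 3.53 -0.7   3.72] [ 0.0141 -0.0028  0.0149]
3 [ 3.67 -0.73  3.57] [ 0.0147 -0.0029  0.0143]
4 [ 3.8  -0.76  3.43] [ 0.0152 -0.003   0.0137]
5 [ 3.92 -0.78  3.28] [ 0.0157 -0.0031  0.0131]
6 [ 4.05 -0.8   3.12] [ 0.0162 -0.0032  0.0125]
7 [ 4.16 -0.83  2.96] [ 0.0166 -0.0033  0.0118]
8 [ 4.27 -0.85  2.8 ] [ 0.0171 -0.0034  0.0112]
9 [ 4.37 -0.87  2.63] [ 0.0175 -0.0035  0.0105]
10 [ 4.47 -0.89  2.45] [ 0.0179 -0.0036  0.0098]
```

```bash
python3 -m pendant '[[[0,0,-0.05],0],[[0,0,-0.06],0],[[0,0,-0.06],0],[[0,0,-0.06],0],[[0,0,-0.05],0],[[0,0,-0.04],0],[[0,0,-0.02],0],[[0,0,-0.008],0],[[0,0,0],0],[[0,0,0],0]]' 10 20
python3 -m pendant '[[[0.01,-0.002,0],0],[[0.01,-0.002,0],0],[[0.01,-0.002,0],0],[[0.005,-0.001,0],0],[[0,0,0],0],[[0,0,0],0]]'
```

```text
t: 12.42
eef_pos: [0.5117, -0.2855, 0.0965]
eef_rot: [3.126, -0.308, 0.001]
ft_force: [0.0, -0.1, -1.6]
opening: 0.0209
t: 12.92
eef_pos: [0.5202, -0.2871, 0.0958]
eef_rot: [-3.126, 0.308, 0.0]
ft_force: [0.8, -0.6, -1.9]
opening: 0.0207
```

Now the pivot arc.

```bash
python3 -m pendant '[[[0.0135,-0.0027,0.0125],0],[[0.0141,-0.0028,0.0149],0],[[0.0147,-0.0029,0.0143],0],[[0.0152,-0.003,0.0137],0],[[0,0,0],0]]' 
python3 -m pendant '[[[0.0157,-0.0031,0.0131],0],[[0.0162,-0.0032,0.0125],0],[[0.0166,-0.0033,0.0118],0],[[0.0171,-0.0034,0.0112],0],[[0.0175,-0.0035,0.0105],0],[[0,0,0],0],[[0,0,0],0]]'
python3 - <<'E'
from h import *
st(); g=frame("side"); save(g,"s7",(280,100,400,220),6)
E
```

```text
t: 13.33
eef_pos: [0.5351, -0.29, 0.1104]
eef_rot: [-3.126, 0.308, -0.0]
ft_force: [-5.5, 2.0, -1.0]
opening: 0.0209
t: 13.92
eef_pos: [0.5557, -0.2942, 0.1249]
eef_rot: [3.126, -0.308, 0.002]
ft_force: [-2.8, -0.1, -0.1]
opening: 0.0206
t 13.92 tcp [ 555.7 -294.2  124.9] jaw -101.2 j6 1.24 F [-2.8 -0.1 -0.1] M [ 0.05  0.61 -0.05] open 20.6
```

View pics/s7.png

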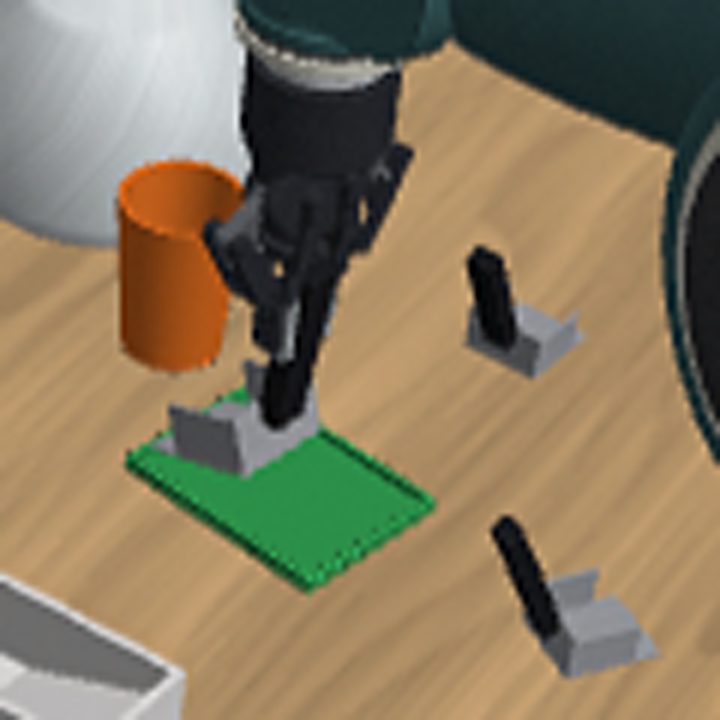

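Run:
```python
from h import *
g=frame("side")
q=[sideplane(g,(280+c[0]/6-.4,100+c[1]/6-.4)) for c in((153,448),(243,477))]; print(np.round(q,1)); d=q[0]-q[1]; print(np.linalg.norm(d),np.degrees(np.arctan2(d[1],d[0])))
```

```text
[[  60.5 -112. ]
 [  -3.6  -91.9]]
67.16232500251205 -17.37698651578591
```

The lip is braced on the rim and the scoop is now pitched about 18° mouth-down. The tub leaves only ±3 mm beside the scoop, so I'll measure its long sides to sub-pixel precision from the first, unobstructed picture.

Run:
```python
from h import *
f=frame("top"); im=cv2.imread("pics/top0.png"); hsv=cv2.cvtColor(im,cv2.COLOR_BGR2HSV); sat=cv2.GaussianBlur(hsv[:,:,1],(1,1),0).astype(float)
# saturation: wood high, tub low
L=[];Rr=[]
for v in range(153,230,1):
    row=sat[v]; 
    def cross(u0,u1,step):
        hi=None
        for u in range(u0,u1,step):
            a,b=row[u],row[u+step]
            if a>=60>b: return u+step*(a-60)/(a-b)
    L.append((cross(258,275,1),v)); Rr.append((cross(310,290,-1),v))
out={}
for nm,e in(("L",L),("R",Rr)):
    w=np.array([onz(f,u,v,.055)[:2]*1000 for u,v in e if u]); 
    k=np.polyfit(w[:,0],w[:,1],1); r=w[:,1]-np.polyval(k,w[:,0]); w=w[abs(r)<1.2]; k=np.polyfit(w[:,0],w[:,1],1); out[nm]=k
    print(nm,"slope deg",np.degrees(np.arctan(k[0])).round(2),"y at x=603",np.polyval(k,603.2).round(2),"rms",np.std(w[:,1]-np.polyval(k,w[:,0])).round(2),len(w))
print("width",np.polyval(out["L"],603.2)-np.polyval(out["R"],603.2),"mid",(np.polyval(out["L"],603.2)+np.polyval(out["R"],603.2))/2)
print(sat[190,262:275],sat[190,290:305])
# far/near ends
for u in (275,283,291):
    col=sat[:,u]; 
    for v in range(140,160):
        if col[v]>=60>col[v+1]: print("far",onz(f,u,v+(col[v]-60)/(col[v]-col[v+1]),.055)*1000)
    for v in range(245,225,-1):
        if col[v]>=60>col[v-1]: print("near bottom z0",onz(f,u,v-(col[v]-60)/(col[v]-col[v-1]),0)*1000)
```

```text
L slope deg -2.5 y at x=603 -27.82 rms 0.31 77
R slope deg -2.53 y at x=603 -105.08 rms 0.28 77
width 77.26435227489463 mid -66.44968392083224
[103. 107.  97. 105. 112.  81.   6.   5.   3.   3.   9.  83. 220.] [186. 203. 202. 255.   9.   6.   6.  15.  54. 101. 109. 106.  99. 102.
 101.]
far [714.93669099 -47.75880758  55.        ]
near bottom z0 [493.98343341 -47.02847049   0.        ]
far [714.19510602 -68.03589889  55.        ]
near bottom z0 [493.16340045 -67.5213202    0.        ]
far [713.37551589 -88.31769356  55.        ]
near bottom z0 [491.70795252 -88.01256631   0.        ]
```

Tub centre line is y = −66.45 at x = 603 with slope −2.5°, and the width matches. I'll lift and go above the tub.

```bash
python3 -m pendant '[[[-0.005,0.001,0.06],0],[[0,0,0.1],0],[[0,0,0.1],0],[[0,0,0.08],0],[[0,0.05,0],0],[[-0.013,0.09,0],0.15],[[-0.013,0.13,0],0.15],[[-0.013,0.13,0],0.15],[[-0.013,0.13,0],0.15],[[-0.013,0.13,0],0.15],[[-0.013,0.1,0],0.15],[[-0.013,0.08,0],0.15],[[-0.013,0.05,0],0.15],[[-0.013,0.03,0],0.15],[[0,0,0],0.1],[[0,0,0],0],[[0,0,0],0]]' 10 40
python3 - <<'E'
from h import *
to(523.6,-63,180,-92.5,4)
g=frame("side"); save(g,"s8",(200,100,360,260),5)
E
```

```text
t: 15.48
eef_pos: [0.5249, -0.0646, 0.2095]
eef_rot: [3.141, -0.071, 0.0]
ft_force: [-0.1, -1.1, -2.0]
opening: 0.0212
t 15.48 tcp [524.9 -64.6 209.5] jaw -92.6 j6 1.45 F [-0.1 -1.1 -2. ] M [ 0.05  0.04 -0.05] open 21.2
total mm [ -1.3   1.6 -29.5] len 29.5 units/row for n=4: [-0.0013  0.0016 -0.0295] turn (np.float64(0.09944138776316436), np.float64(0.004))
```

View pics/s8.png

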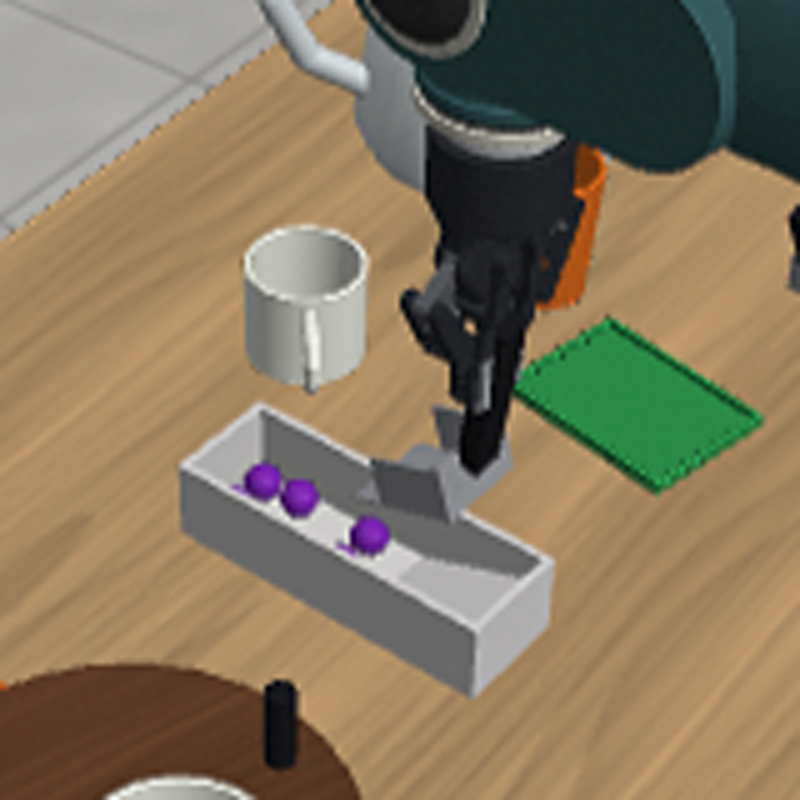

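```bash
python3 - <<'E'
from h import *
g=frame("side")
q=[sideplane(g,(200+c[0]/5-.4,100+c[1]/5-.4)) for c in((356,494),(452,521))]; print(np.round(q,1)); d=q[0]-q[1]; print(np.linalg.norm(d),np.degrees(np.arctan2(d[1],d[0])))
E
python3 -m pendant '[[[-0.0025,0.004,-0.04],0],[[-0.0025,0.0025,-0.06],0],[[0,0,-0.06],0],[[0,0,-0.05],0],[[0,0,-0.03],0],[[0,0,0],0],[[0,0,0],0]]'
python3 - <<'E'
from h import *
to(523.6,-63,125.5,-92.5,4)
E
```

```text
[[  61.1 -109. ]
 [  -5.5  -90.3]]
69.15509440834494 -15.67271873283339
t: 16.17
eef_pos: [0.5235, -0.0623, 0.1493]
eef_rot: [-3.141, 0.07, 0.001]
ft_force: [0.8, -0.4, -0.8]
opening: 0.0209
t 16.17 tcp [523.5 -62.3 149.3] jaw -92.6 j6 1.45 F [ 0.8 -0.4 -0.8] M [ 0.05 -0.02  0.01] open 20.9
total mm [  0.1  -0.7 -23.8] len 23.8 units/row for n=4: [ 0.0001 -0.0007 -0.0238] turn (np.float64(0.05929682887966692), np.float64(0.002))
```

```bash
python3 -m pendant '[[[0,-0.0028,-0.02],0],[[0,0,-0.03],0],[[0,0,-0.025],0],[[0,0,0],0],[[0,0,0],0]]'
python3 - <<'E'
from h import *
to(523.6,-63,125.5,-92.5,4)
g=frame("side"); save(g,"s9",(220,130,340,250),6)
f=frame("top"); save(f,"t9",(220,130,340,250),6)
E
```

```text
t: 16.58
eef_pos: [0.5233, -0.0628, 0.1303]
eef_rot: [-3.141, 0.07, 0.001]
ft_force: [-0.1, 0.0, -1.0]
opening: 0.0212
t 16.58 tcp [523.3 -62.8 130.3] jaw -92.5 j6 1.45 F [-0.1  0.  -1. ] M [0.03 0.04 0.03] open 21.2
total mm [ 0.3 -0.2 -4.8] len 4.8 units/row for n=4: [ 0.0003 -0.0002 -0.0048] turn (np.float64(0.04778484705917663), np.float64(0.002))
```

View pics/s9.png

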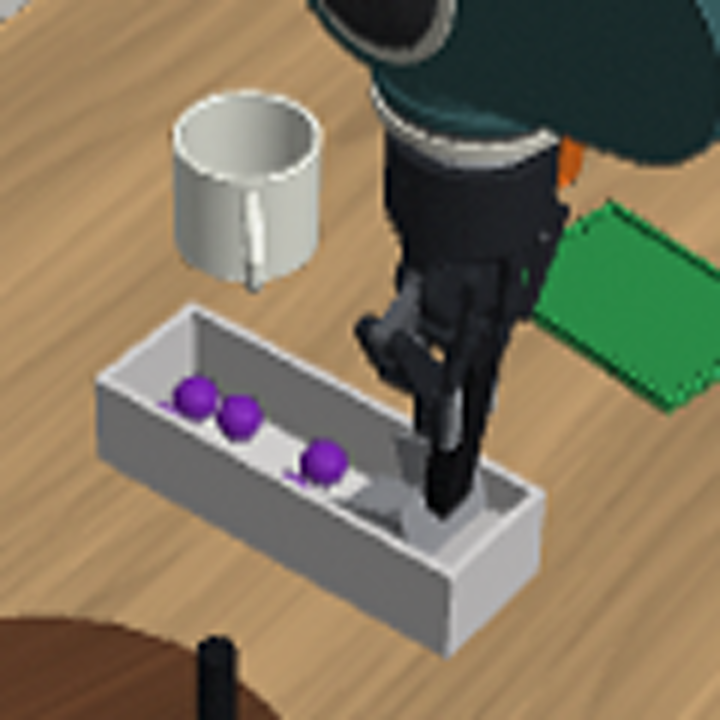

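View pics/t9.png

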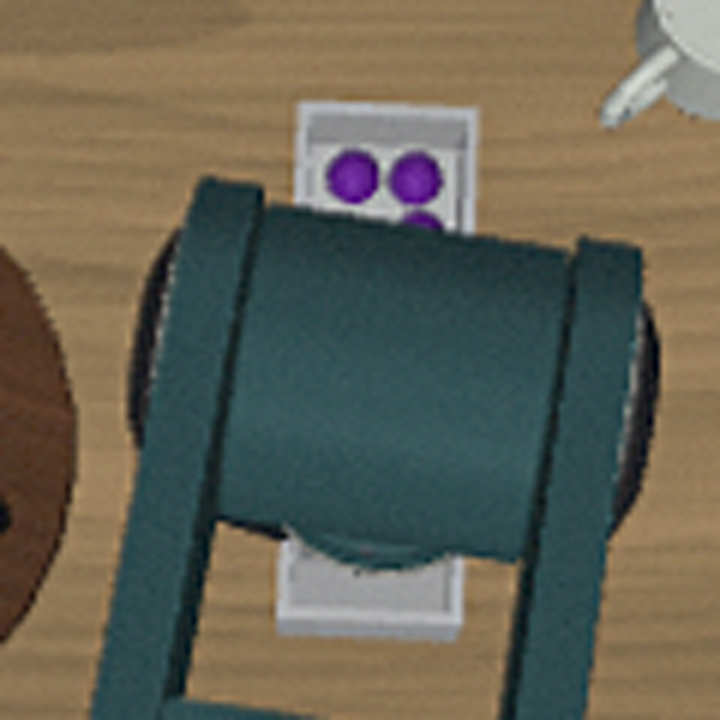

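The scoop is inside the tub walls with its lip just behind the nearest sweets (325,463 in the crop). I'll lower until it touches, easing forward.

```bash
python3 -m pendant '[[[0.008,-0.0003,-0.008],0],[[0.008,-0.0003,-0.008],0],[[0.008,-0.0003,-0.004],0],[[0,0,0],0],[[0,0,0],0]]' 10 40
python3 -c "
from h import *
st()"
```

```text
t: 17.1
eef_pos: [0.5296, -0.0631, 0.1256]
eef_rot: [-3.141, 0.07, 0.0]
ft_force: [1.0, -0.1, -0.9]
opening: 0.0207
t 17.1 tcp [529.6 -63.1 125.6] jaw -92.5 j6 1.45 F [ 1.  -0.1 -0.9] M [0.02 0.05 0.02] open 20.7
```

```bash
python3 -m pendant '[[[0.006,-0.0003,-0.006],0],[[0.004,0,-0.006],0],[[0,0,0],0],[[0,0,0],0]]' 10 40
python3 -m pendant '[[[0.004,-0.0002,-0.006],0],[[0,0,-0.004],0],[[0,0,0],0],[[0,0,0],0]]' 10 40
```

```text
t: 17.43
eef_pos: [0.532, -0.0631, 0.1226]
eef_rot: [-3.141, 0.07, 0.0]
ft_force: [-0.3, 0.1, -1.0]
opening: 0.0209
t: 17.77
eef_pos: [0.5328, -0.0632, 0.1221]
eef_rot: [3.141, -0.07, -0.0]
ft_force: [-15.5, 1.3, 21.1]
opening: 0.0206
```

```bash
python3 -m pendant '[[[0,0,0.008],0],[[0.016,-0.0007,0],0],[[0.016,-0.0007,0],0],[[0.016,-0.0007,0],0],[[0.016,-0.0007,0],0],[[0.016,-0.0007,0],0],[[0.016,-0.0007,0],0],[[0,0,0],0]]' 10 40
python3 - <<'E'
from h import *
st()
g=frame("side"); save(g,"s10",(220,130,340,250),6)
E
```

```text
t: 18.43
eef_pos: [0.5578, -0.0643, 0.122]
eef_rot: [3.141, -0.07, 0.001]
ft_force: [1.3, 1.0, 0.8]
opening: 0.0211
t 18.43 tcp [557.8 -64.3 122. ] jaw -92.5 j6 1.45 F [1.3 1.  0.8] M [-0.08 -0.27  0.03] open 21.1
```

View pics/s10.png

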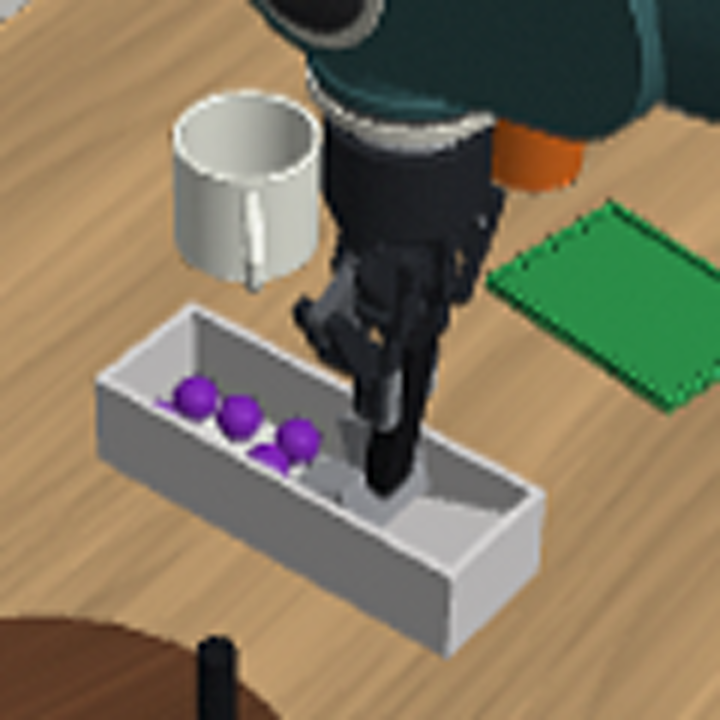

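The balls are being pushed ahead of the lip and the forces stay tiny. Continuing.

```bash
python3 -m pendant '[[[0.016,-0.0007,0],0],[[0.016,-0.0007,0],0],[[0.016,-0.0007,0],0],[[0.016,-0.0007,0],0],[[0.016,-0.0007,0],0],[[0.016,-0.0007,0],0],[[0.016,-0.0007,0],0],[[0.01,-0.0004,0],0],[[0,0,0],0]]' 10 40
python3 - <<'E'
from h import *
st()
g=frame("side"); save(g,"s11",(220,130,340,250),6); f=frame("top"); save(f,"t11",(240,130,320,210),6)
E
```

```text
t: 19.23
eef_pos: [0.5881, -0.0656, 0.1221]
eef_rot: [3.141, -0.07, 0.0]
ft_force: [-0.3, -0.7, 2.3]
opening: 0.0207
t 19.23 tcp [588.1 -65.6 122.1] jaw -92.5 j6 1.46 F [-0.3 -0.7  2.3] M [-0.03  0.01 -0.01] open 20.7
```

View pics/s11.png

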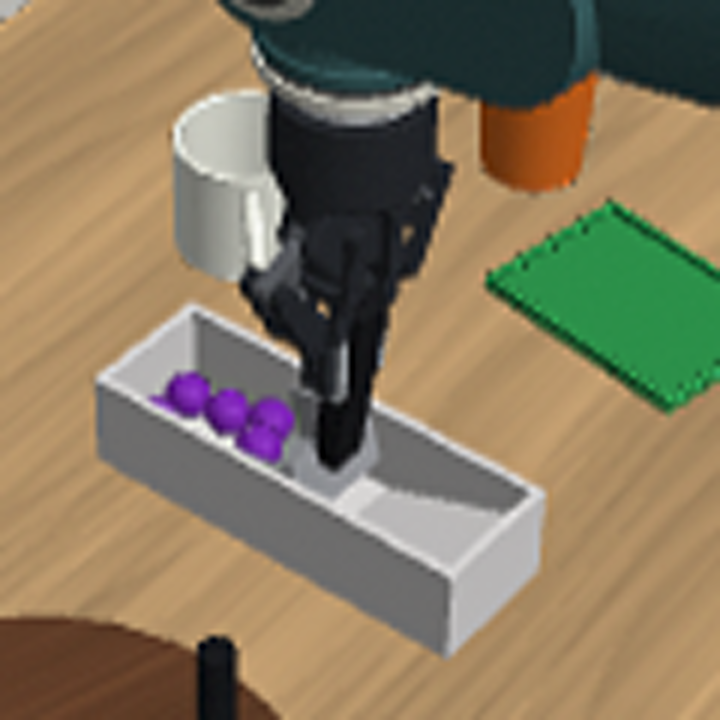

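View pics/t11.png

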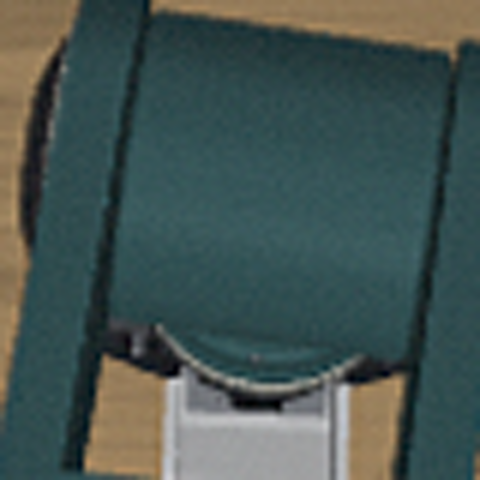

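The lip is at tub x ≈ +53. The plan from here:
1. Push a bit further, then flatten the scoop by lowering the handle at light grip.
2. Push the flat scoop to the far wall so the sweets ride in.
3. Press and pull back on the handle. The grip is behind the heel, so this tips the mouth up and keeps the sweets in.

```bash
python3 -m pendant '[[[0.016,-0.0007,0],0],[[0.016,-0.0007,0],0],[[0.016,-0.0007,0],0],[[0,0,0],0]]' 10 20
python3 -m pendant '[[[-0.011,0.0005,-0.014],0],[[-0.011,0.0005,-0.013],0],[[-0.011,0.0005,-0.013],0],[[-0.011,0.0005,-0.012],0],[[0,0,0],0]]' 10 20
python3 -m pendant '[[[-0.012,0.0005,-0.012],0],[[-0.012,0.0005,-0.012],0],[[-0.012,0.0005,-0.011],0],[[-0.012,0.0005,-0.010],0],[[0,0,0],0],[[0,0,0],0]]' 10 20
python3 - <<'E'
from h import *
st()
g=frame("side"); save(g,"s12",(220,130,340,250),6)
E
```

```text
t: 19.67
eef_pos: [0.6, -0.0661, 0.1221]
eef_rot: [-3.141, 0.07, -0.0]
ft_force: [-0.2, 0.5, 1.6]
opening: 0.0208
t: 20.08
eef_pos: [0.5885, -0.0656, 0.1119]
eef_rot: [3.141, -0.07, 0.003]
ft_force: [-17.2, 2.5, 31.4]
opening: 0.0212
t: 20.58
eef_pos: [0.5763, -0.0651, 0.0992]
eef_rot: [3.141, -0.07, 0.001]
ft_force: [-13.6, 1.1, 18.1]
opening: 0.021
t 20.58 tcp [576.3 -65.1  99.2] jaw -92.5 j6 1.46 F [-13.6   1.1  18.1] M [0.24 1.52 0.01] open 21.0
```

View pics/s12.png

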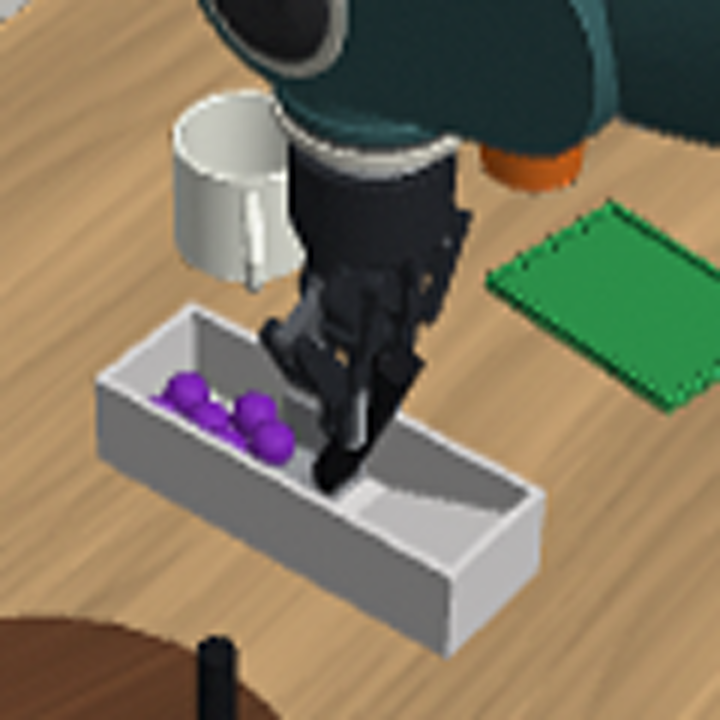

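```bash
python3 -m pendant '[[[0.008,-0.0003,-0.004],0],[[0.012,-0.0005,0],0],[[0.012,-0.0005,0],0],[[0.012,-0.0005,0],0],[[0,0,0],0]]' 10 20
python3 - <<'E'
from h import *
st()
g=frame("side"); save(g,"s13",(220,130,340,250),6)
E
```

```text
t: 21.05
eef_pos: [0.5868, -0.0661, 0.0989]
eef_rot: [3.14, -0.071, -0.003]
ft_force: [-25.6, -2.3, 28.1]
opening: 0.0207
t 21.05 tcp [586.8 -66.1  98.9] jaw -92.6 j6 1.46 F [-25.6  -2.3  28.1] M [-0.58  3.65 -0.47] open 20.7
```

View pics/s13.png

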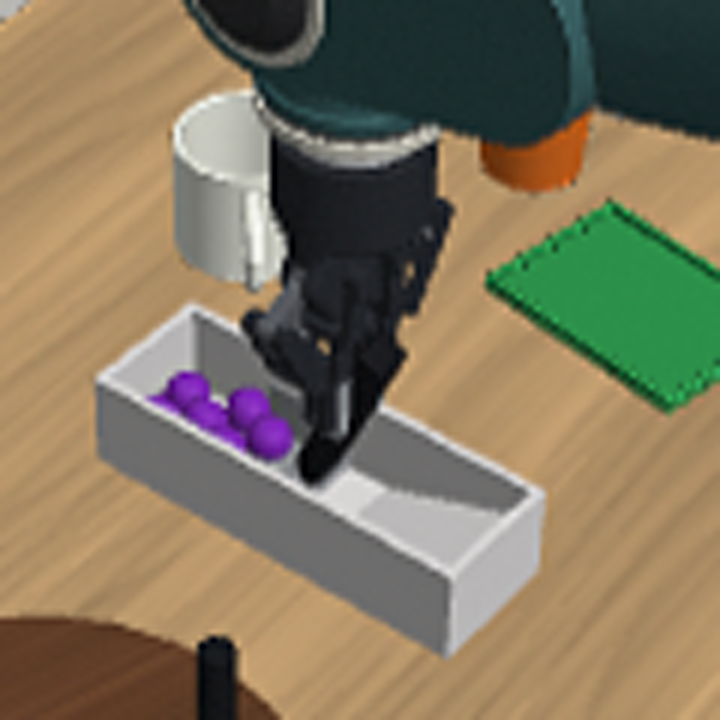

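Too much press-down friction (Fz 28). I'll relieve it before pushing on.

```bash
python3 -m pendant '[[[0,0,0.008],0],[[0,0,0.006],0],[[0,0,0],0]]' 10 20
python3 -c "
from h import *
st()"
```

```text
t: 21.35
eef_pos: [0.5868, -0.0661, 0.1]
eef_rot: [3.14, -0.071, -0.002]
ft_force: [-6.7, -3.8, 2.0]
opening: 0.0211
t 21.35 tcp [586.8 -66.1 100. ] jaw -92.6 j6 1.46 F [-6.7 -3.8  2. ] M [-1.01  1.31 -0.41] open 21.1
```

```bash
python3 -m pendant '[[[0.012,-0.0005,0],0],[[0.012,-0.0005,0],0],[[0.012,-0.0005,0],0],[[0,0,0],0]]' 10 20
python3 - <<'E'
from h import *
st()
g=frame("side"); save(g,"s14",(220,130,340,250),6)
E
```

```text
t: 21.68
eef_pos: [0.5945, -0.0665, 0.1011]
eef_rot: [3.14, -0.071, -0.009]
ft_force: [-30.7, -2.7, 23.4]
opening: 0.021
t 21.68 tcp [594.5 -66.5 101.1] jaw -92.6 j6 1.46 F [-30.7  -2.7  23.4] M [-0.58  5.45 -0.66] open 21.0
```

View pics/s14.png

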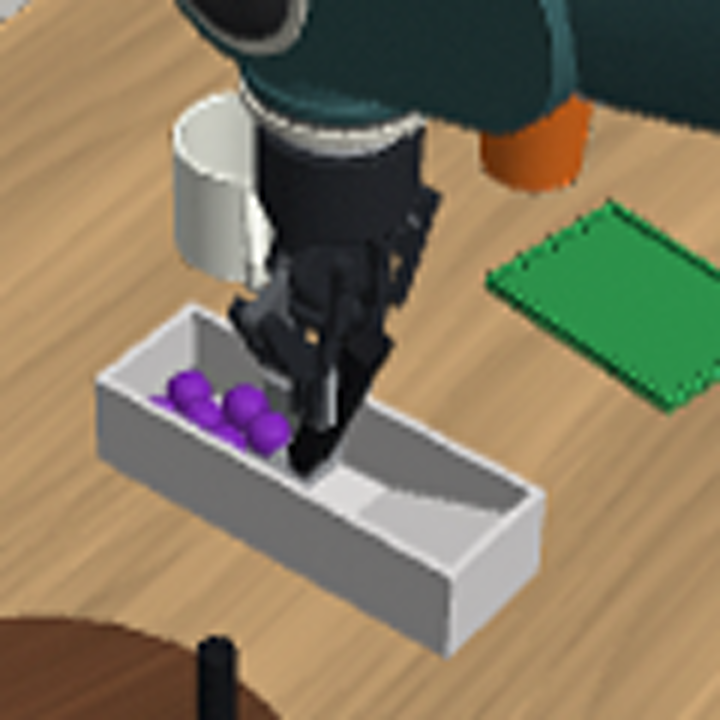

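Run:
```python
from h import *
g=frame("side"); s=bot.state()
T=lambda w:np.array([(w[0]*1000-603.5)*.999-(w[1]*1000+66.5)*.0436,(w[0]*1000-603.5)*.0436+(w[1]*1000+66.5)*.999]).round(1)
m,l,b=blobs(g,(130,90,40),(160,255,255),15); print([x[1:] for x in b])
for c in((190,390),(205,415),(245,405),(268,432),(232,438)):
    uv=(220+c[0]/6-.4,130+c[1]/6-.4); print(c,"z18",T(onz(g,*uv,.018)),"z20",T(onz(g,*uv,.020)),"z30",T(onz(g,*uv,.030)))
# handle right edge line (y'=0 plane approx -11 -> far side?) 
for y in(0,):
    q=[sideplane(g,(220+c[0]/6-.4,130+c[1]/6-.4),y) for c in((305,470),(375,350))]; print(np.round(q,1),np.degrees(np.arctan2(q[0][0]-q[1][0],q[1][1]-q[0][1])))
```

```text
[([245, 192, 24, 14, 172], [257.5, 198.4])]
(190, 390) z18 [ 94.3 -18.9] z20 [ 92.9 -17.2] z30 [85.7 -8.8]
(205, 415) z18 [76.3 -9.2] z20 [74.9 -7.5] z30 [67.9  0.9]
(245, 405) z18 [ 65.4 -27.9] z20 [ 64.  -26.2] z30 [ 57.1 -17.7]
(268, 432) z18 [ 43.6 -19.6] z20 [ 42.3 -17.9] z30 [35.6 -9.4]
(232, 438) z18 [54.8 -4.6] z20 [53.5 -2.9] z30 [46.7  5.4]
[[ 14.  -72.1]
 [-25.4  28.7]] 21.366700408794063
```

The scoop is nearly flat (about −3°) with the lip close to the far wall and the sweets packed over it. Now I press and pull back lightly to tip the mouth up about the heel.

```bash
python3 -m pendant '[[[-0.012,0.0005,-0.008],0],[[-0.012,0.0005,-0.012],0],[[-0.012,0.0005,-0.012],0],[[0,0,0],0]]' 10 20
python3 -c "
from h import *
st()"
```

```text
t: 22.12
eef_pos: [0.5882, -0.0661, 0.0946]
eef_rot: [3.14, -0.071, 0.006]
ft_force: [-7.3, -1.9, 19.3]
opening: 0.0207
t 22.12 tcp [588.2 -66.1  94.6] jaw -92.6 j6 1.46 F [-7.3 -1.9 19.3] M [-0.75  0.7  -0.52] open 20.7
```

```bash
python3 -m pendant '[[[-0.014,0.0006,-0.006],0],[[-0.014,0.0006,-0.006],0],[[-0.012,0.0006,-0.006],0],[[0,0,0],0]]' 10 20
python3 - <<'E'
from h import *
st()
g=frame("side"); save(g,"s15",(220,130,340,250),6)
E
```

```text
t: 22.45
eef_pos: [0.5789, -0.0659, 0.0908]
eef_rot: [3.139, -0.07, 0.009]
ft_force: [-1.2, -4.1, 23.0]
opening: 0.0208
t 22.45 tcp [578.9 -65.9  90.8] jaw -92.6 j6 1.46 F [-1.2 -4.1 23. ] M [-0.99 -0.26 -0.21] open 20.8
```

View pics/s15.png

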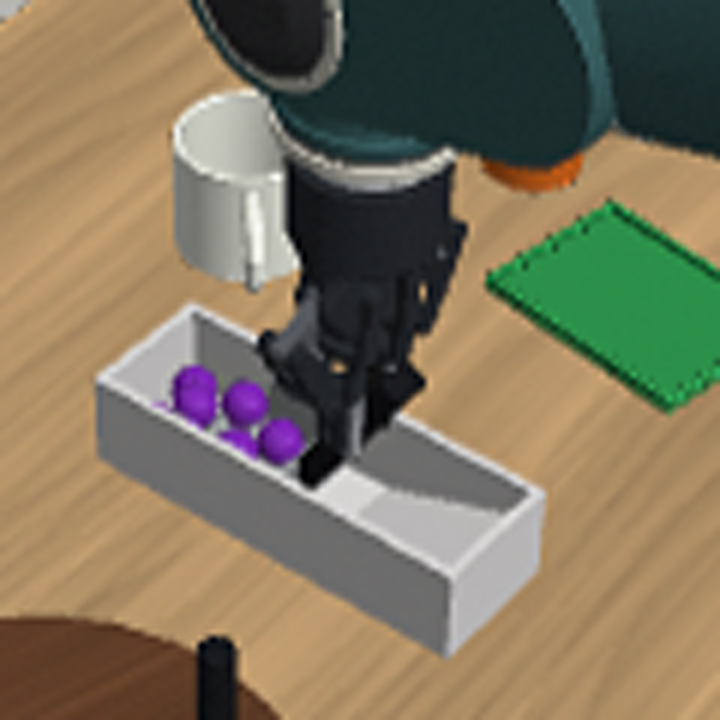

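The mouth is tipped up about 9°. Lifting gently to mid-height inside the tub for a look, with a firmer grip.

```bash
python3 -m pendant '[[[0,0,0.006],0],[[0,0,0.01],0],[[0,0,0.016],0],[[0,0,0.02],0],[[0,0,0.02],0],[[0,0,0.02],0],[[0,0,0.02],0],[[0,0,0.016],0],[[0,0,0.01],0],[[0,0,0],0],[[0,0,0],0]]' 10 60
python3 - <<'E'
from h import *
st()
g=frame("side"); save(g,"s16",(220,130,340,250),6)
E
```

```text
t: 23.42
eef_pos: [0.5775, -0.0651, 0.1224]
eef_rot: [3.141, -0.07, 0.0]
ft_force: [0.7, 1.0, -2.5]
opening: 0.0209
t 23.42 tcp [577.5 -65.1 122.4] jaw -92.6 j6 1.46 F [ 0.7  1.  -2.5] M [0.03 0.08 0.01] open 20.9
```

View pics/s16.png

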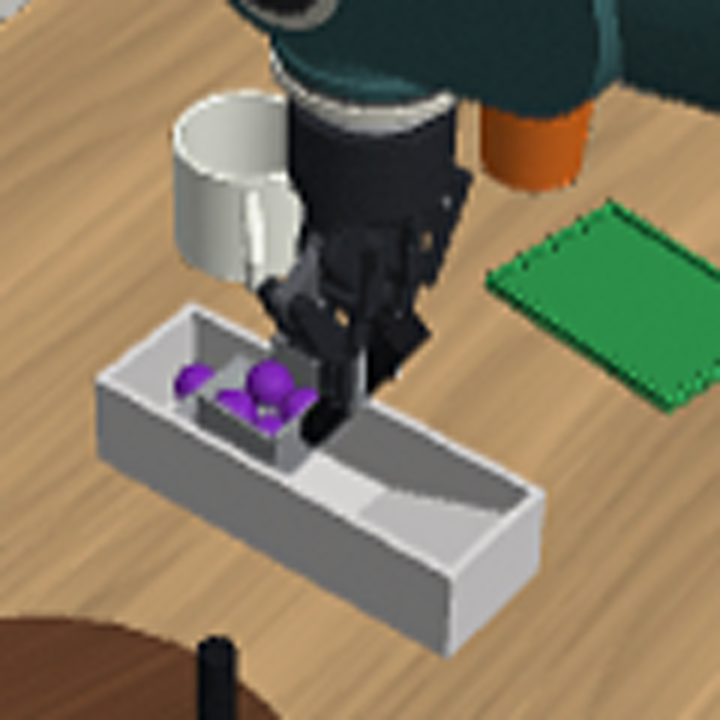

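Four sweets are in the tipped-up scoop, at (235,405), (270,382), (300,400) and (270,425). The rest are still in the tub at (195,382). Lifting clear.

```bash
python3 -m pendant '[[[0,0,0.01],0],[[0,0,0.02],0],[[0,0,0.03],0],[[0,0,0.04],0],[[0,0,0.04],0],[[0,0,0.04],0],[[0,0,0.04],0],[[0,0,0.03],0],[[0,0,0.03],0],[[0,0,0.02],0],[[0,0,0.01],0],[[0,0,0],0],[[0,0,0],0]]' 10 60
python3 - <<'E'
from h import *
st()
g=frame("side"); save(g,"s17",(200,80,340,220),5.5); f=frame("top"); save(f,"t17",(240,130,340,240),5)
E
```

```text
t: 24.55
eef_pos: [0.5774, -0.0651, 0.1996]
eef_rot: [-3.141, 0.07, 0.001]
ft_force: [0.6, 0.6, -1.4]
opening: 0.021
t 24.55 tcp [577.4 -65.1 199.6] jaw -92.5 j6 1.46 F [ 0.6  0.6 -1.4] M [ 0.04  0.05 -0.06] open 21.0
```

View pics/s17.png

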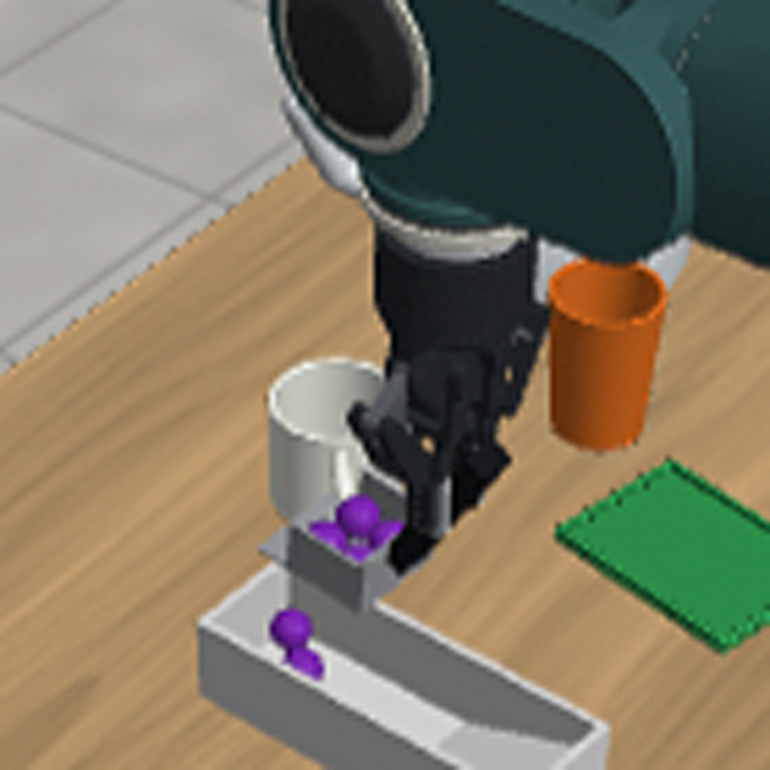

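View pics/t17.png

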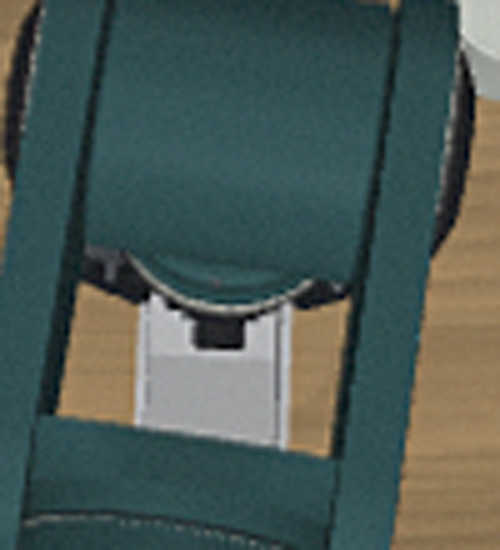

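It looks like 5 sweets are in the scoop, one sitting on top, with 2 left in the tub at (292,630) and (305,660). The scoop is tipped back. Carrying gently to the kitchen side of the pot.

```bash
python3 -m pendant '[[[-0.0066,0.0146,0],0],[[-0.013,0.029,0],0],[[-0.02,0.044,0],-0.1],[[-0.026,0.058,0],-0.2],[[-0.033,0.073,0],-0.2],[[-0.0395,0.0875,0],-0.2],[[-0.043,0.095,0],-0.2],[[-0.043,0.095,0],-0.2],[[-0.043,0.095,0],-0.2],[[-0.043,0.095,0],-0.2],[[-0.043,0.095,0],-0.2],[[-0.043,0.095,0],-0.2],[[-0.0395,0.0875,0],-0.2],[[-0.033,0.073,0],-0.2],[[-0.026,0.058,0],-0.2],[[-0.02,0.044,0],-0.1],[[-0.013,0.029,0],-0.1],[[-0.0066,0.0146,0],0],[[-0.0066,0.0146,0],0],[[0,0,0],0]]' 10 60
python3 - <<'E'
from h import *
to(439.9,238.6,200,-107.8,4)
g=frame("side"); save(g,"s18",(120,100,320,300),4); f=frame("top"); save(f,"t18",(110,130,310,280),4)
E
```

```text
t: 26.32
eef_pos: [0.4419, 0.2345, 0.1999]
eef_rot: [-3.1, 0.51, 0.0]
ft_force: [0.2, -0.6, -1.9]
opening: 0.021
t 26.32 tcp [441.9 234.5 199.9] jaw -108.7 j6 2.33 F [ 0.2 -0.6 -1.9] M [0.02 0.07 0.04] open 21.0
total mm [-2.   4.1  0.1] len 4.6 units/row for n=4: [-0.002   0.0041  0.0001] turn (np.float64(0.8986623983192885), np.float64(0.037))
```

View pics/s18.png

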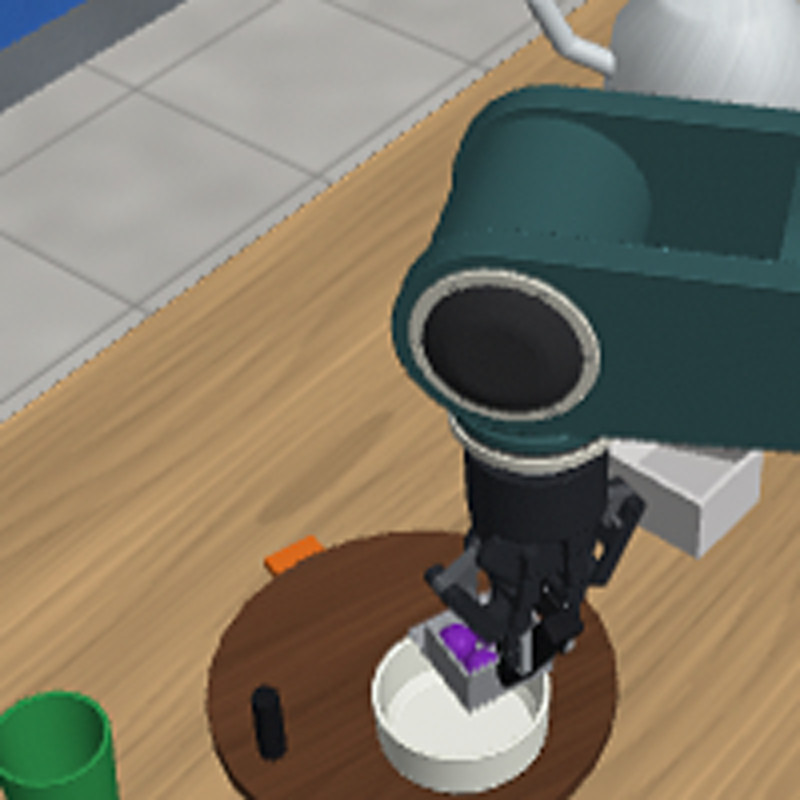

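View pics/t18.png

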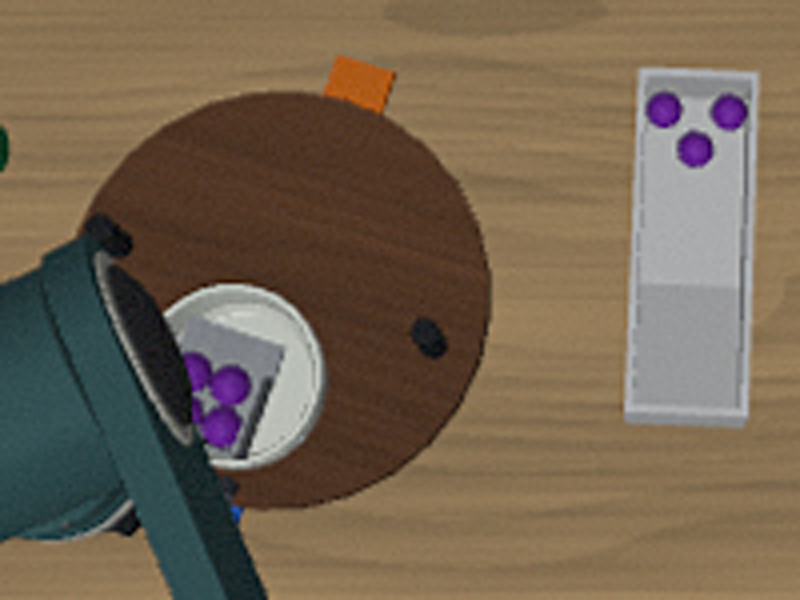

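The scoop holds 4 sweets; 3 remain in the tub at crop (664,110), (730,112) and (695,149). I'll measure the lip and the pot rim.

Run:
```python
from h import *
f=frame("top"); g=frame("side"); s,j=st()
B=lambda x,y:(110+x/4-.4,130+y/4-.4)
for z in(.12,.126,.132):
    a=onz(f,*B(190,318),z)*1000;b=onz(f,*B(285,348),z)*1000; print(z,a.round(1),b.round(1),"w",np.linalg.norm(a-b).round(1),"mid",((a+b)/2).round(1))
r=[onz(f,*B(*p),.074)*1000 for p in((326,376),(233,283),(235,469))]; print(np.round(r,1)); 
A=np.array(r)[:,:2]; M=np.c_[2*A,np.ones(3)]; q=np.linalg.solve(M,(A**2).sum(1)); print("pot ctr",q[:2].round(1),np.sqrt(q[2]+q[0]**2+q[1]**2))
h=[sideplane(g,(120+c[0]/4-.4,100+c[1]/4-.4)) for c in((410,633),(470,710))];print(np.round(h,1),np.degrees(np.arctan2(*(h[0]-h[1])[::-1])))
a=np.radians(j+90); d=np.array([np.cos(a),np.sin(a)]); print("d",d.round(3));
```

```text
t 26.52 tcp [442.4 233.7 199.9] jaw -108.8 j6 2.33 F [ 0.7  0.3 -2.1] M [-0.02  0.1  -0.02] open 21.3
0.12 [543.4 230.2 120. ] [525.3 174.2 120. ] w 58.9 mid [534.4 202.2 120. ]
0.126 [542.3 228.9 126. ] [524.4 173.1 126. ] w 58.6 mid [533.4 201.  126. ]
0.132 [541.3 227.6 132. ] [523.4 172.1 132. ] w 58.3 mid [532.4 199.9 132. ]
[[515.4 156.9  74. ]
 [573.  214.9  74. ]
 [459.2 210.1  74. ]]
pot ctr [516.  213.8] 56.96198246638654
[[ 91.9 -71. ]
 [ 25.1 -76.6]] 4.8160309285904574
d [ 0.947 -0.322]
```

Run:
```python
from h import *
f=frame("top"); g=frame("side"); save(g,"s19",(210,230,260,290),12); save(f,"t19",(140,190,200,250),10)
p,e=tri(f,(110+190/4-.4,130+318/4-.4),g,(120+410/4-.4,100+633/4-.4)); print((p*1000).round(1),e*1000)
```

```text
[542.5 229.3 123.7] 0.5423645244945029
```

View pics/s19.png

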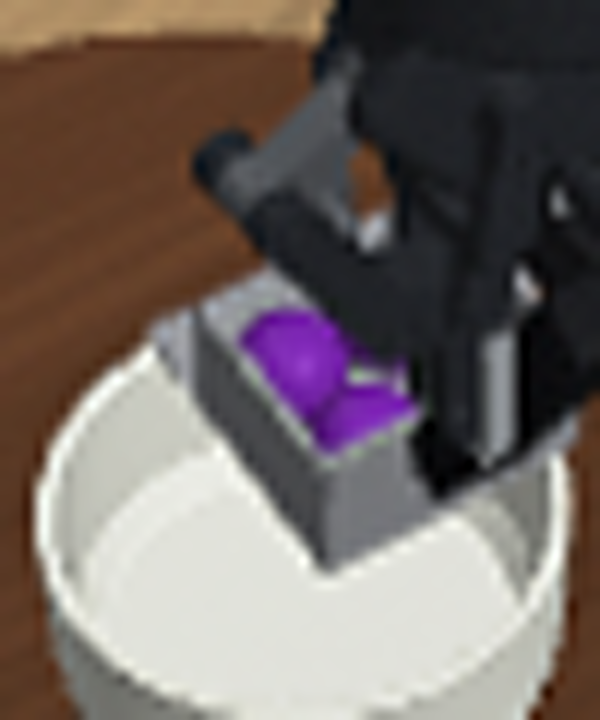

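View pics/t19.png

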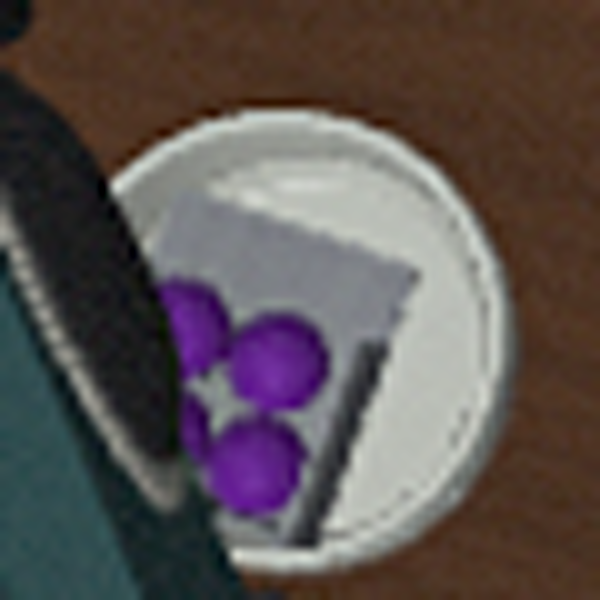

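The pot is at (516,214), radius 57, as expected. The lip is 97 mm ahead of and 76 mm below the TCP (the grip has slid about 15 mm down the handle). I'll centre the scoop over the pot and lower it so the lip sits just inside the far wall.

```bash
python3 -m pendant '[[[0.008,0,-0.01],0.08],[[0.012,0,-0.02],0.08],[[0.014,0,-0.03],0],[[0.014,0,-0.03],0],[[0.010,0,-0.03],0],[[0.006,0,-0.03],0],[[0.003,0,-0.03],0],[[0,0,-0.03],0],[[0,0,-0.02],0],[[0,0,-0.012],0],[[0,0,-0.006],0],[[0,0,0],0],[[0,0,0],0]]' 10 40
python3 - <<'E'
from h import *
to(459.3,233.3,138,-107.8,4)
g=frame("side"); save(g,"s20",(180,200,270,290),8); f=frame("top"); save(f,"t20",(140,190,200,250),10)
E
```

```text
t: 27.7
eef_pos: [0.4591, 0.2342, 0.1383]
eef_rot: [-3.104, 0.486, -0.001]
ft_force: [0.0, 0.0, -2.8]
opening: 0.0211
t 27.7 tcp [459.1 234.2 138.3] jaw -107.8 j6 2.3 F [ 0.   0.  -2.8] M [0.03 0.02 0.01] open 21.1
total mm [ 0.2 -0.9 -0.3] len 0.9 units/row for n=4: [ 0.0002 -0.0009 -0.0003] turn (np.float64(-0.014521466419182616), np.float64(-0.001))
```

View pics/s20.png

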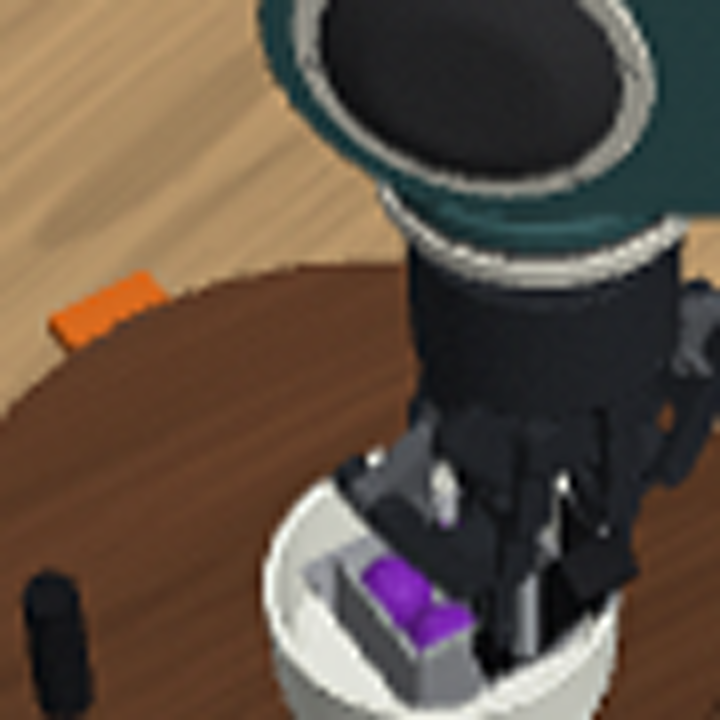

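View pics/t20.png

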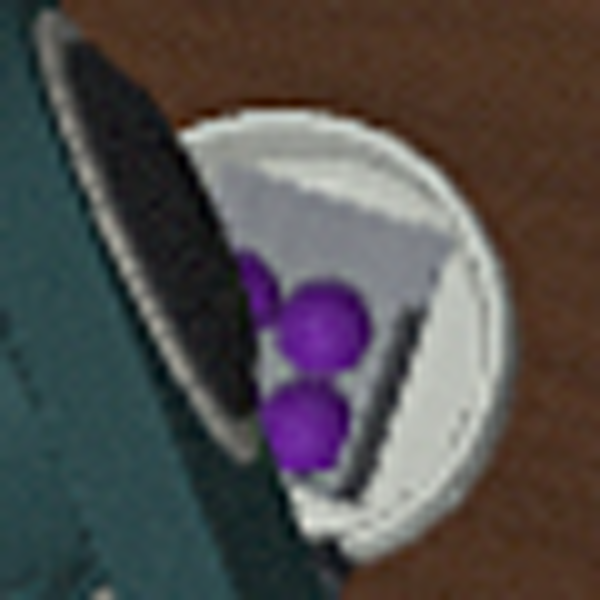

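```bash
python3 -m pendant '[[[0.007,-0.0022,0],0],[[0.0109,-0.0035,0.0140],0],[[0.0115,-0.0037,0.0140],0],[[0.0120,-0.0039,0.0137],0],[[0.0125,-0.004,0.0132],0],[[0,0,0],0],[[0,0,0],0]]' 10 20
python3 - <<'E'
from h import *
st()
g=frame("side"); save(g,"s21",(180,200,270,290),7); f=frame("top"); save(f,"t21",(140,190,200,250),10)
E
```

```text
t: 28.38
eef_pos: [0.4723, 0.2298, 0.1518]
eef_rot: [-3.104, 0.486, 0.002]
ft_force: [-5.0, 0.9, 0.4]
opening: 0.0208
t 28.38 tcp [472.3 229.8 151.8] jaw -107.8 j6 2.29 F [-5.   0.9  0.4] M [ 0.18  1.16 -0.1 ] open 20.8
```

View pics/s21.png

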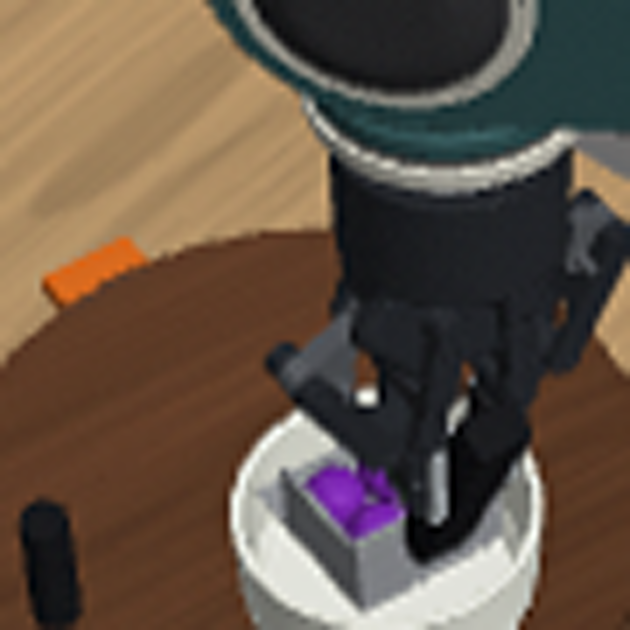

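View pics/t21.png

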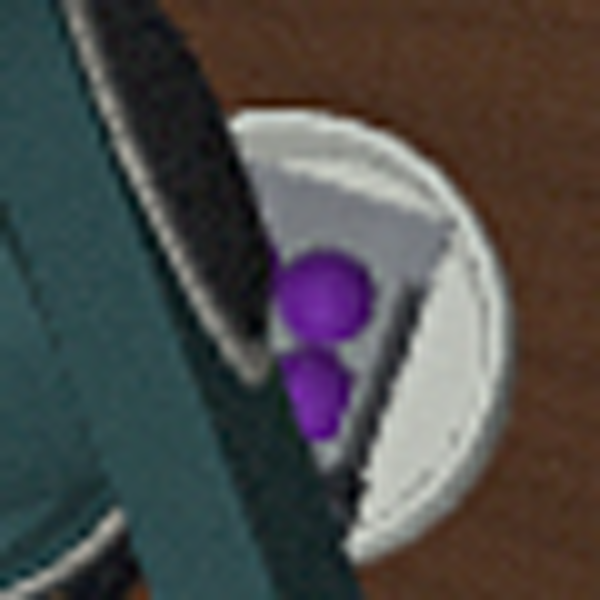

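Lip contact is made (−5 N) and the board isn't turning. Continuing the tilt.

```bash
python3 -m pendant '[[[0.013,-0.0042,0.0127],0],[[0.0135,-0.0043,0.0122],0],[[0.0139,-0.0045,0.0116],0],[[0.0144,-0.0046,0.0110],0],[[0,0,0],0],[[0,0,0],0],[[0,0,0],0]]' 10 20
python3 - <<'E'
from h import *
st()
g=frame("side"); save(g,"s22",(180,200,270,290),7); f=frame("top"); save(f,"t22",(140,190,200,250),10)
E
```

```text
t: 29.07
eef_pos: [0.4858, 0.2254, 0.1637]
eef_rot: [-3.104, 0.486, 0.002]
ft_force: [-6.7, 0.0, 1.6]
opening: 0.021
t 29.07 tcp [485.8 225.4 163.7] jaw -107.8 j6 2.27 F [-6.7  0.   1.6] M [ 0.21  1.53 -0.07] open 21.0
```

View pics/s22.png

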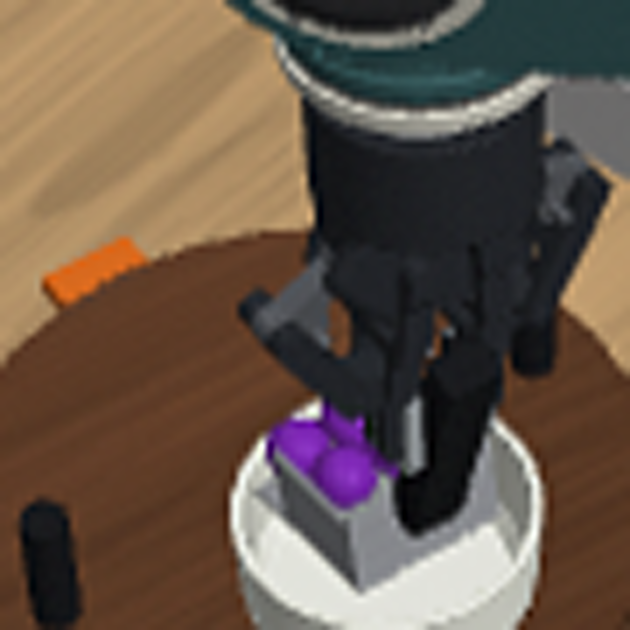

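View pics/t22.png

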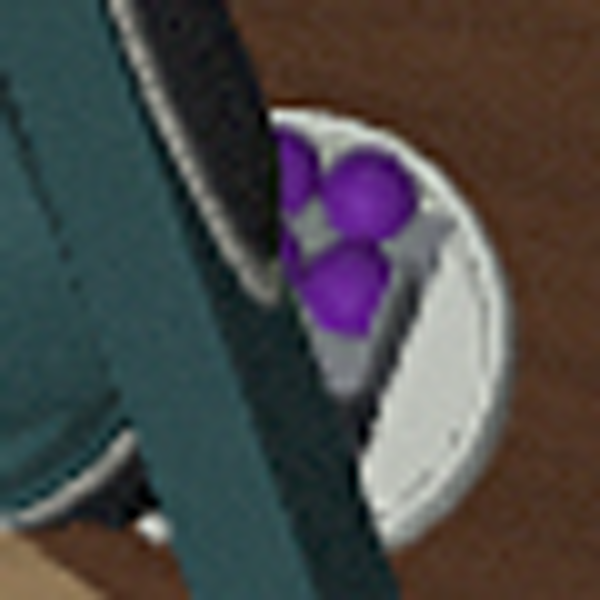

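The sweets have rolled forward against the pot's far wall at about rim height. I'll ease back and down so they drop inside rather than over the rim.

```bash
python3 -m pendant '[[[-0.012,0.0039,-0.02],0],[[-0.012,0.0039,-0.024],0],[[-0.02,0.0064,0],0],[[-0.035,0.011,0],0],[[-0.035,0.011,0],0],[[-0.03,0.0096,0],0],[[0,0,0],0],[[0,0,0],0]]' 10 40
python3 - <<'E'
from h import *
st()
g=frame("side"); save(g,"s23",(180,200,270,290),7); f=frame("top"); save(f,"t23",(140,190,200,250),10)
E
```

```text
t: 29.83
eef_pos: [0.4501, 0.237, 0.1532]
eef_rot: [-3.103, 0.485, -0.002]
ft_force: [-0.3, -0.6, 2.7]
opening: 0.0207
t 29.83 tcp [450.1 237.  153.2] jaw -107.8 j6 2.32 F [-0.3 -0.6  2.7] M [-0.2  -0.08  0.02] open 20.7
```

View pics/s23.png

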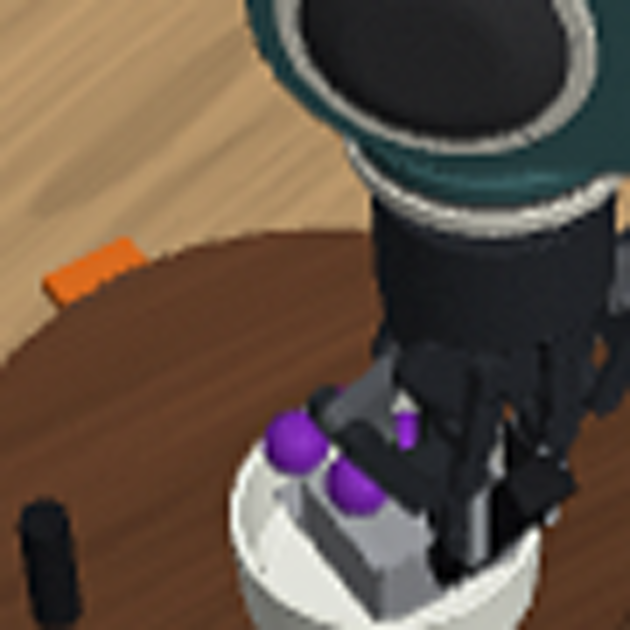

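View pics/t23.png

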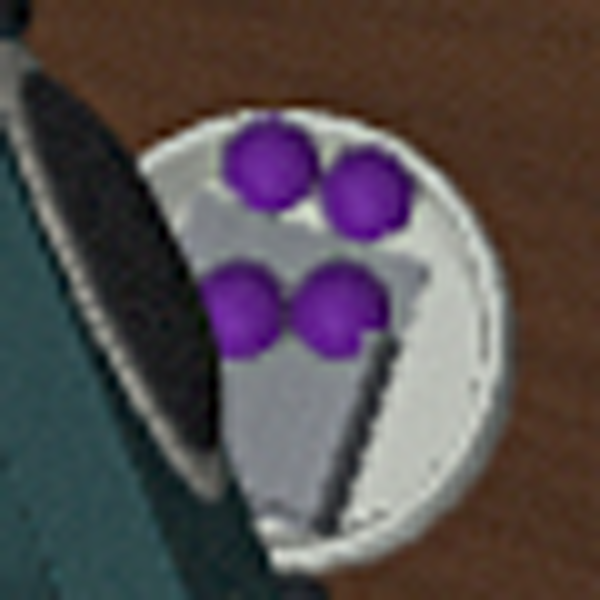

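Two sweets are bridged between the lip and the far wall, and two are still on the scoop. A little further back should drop the first pair.

```bash
python3 -m pendant '[[[-0.02,0.0064,0.006],0],[[-0.025,0.008,0.006],0],[[0,0,0],0],[[0,0,0],0]]' 10 40
python3 - <<'E'
from h import *
st()
g=frame("side"); save(g,"s24",(180,200,270,290),7); f=frame("top"); save(f,"t24",(140,190,200,250),10)
E
```

```text
t: 30.27
eef_pos: [0.4391, 0.2404, 0.1558]
eef_rot: [-3.104, 0.486, -0.001]
ft_force: [2.6, -1.5, 1.5]
opening: 0.0208
t 30.27 tcp [439.1 240.4 155.8] jaw -107.8 j6 2.33 F [ 2.6 -1.5  1.5] M [-0.26 -0.59 -0.04] open 20.8
```

View pics/s24.png

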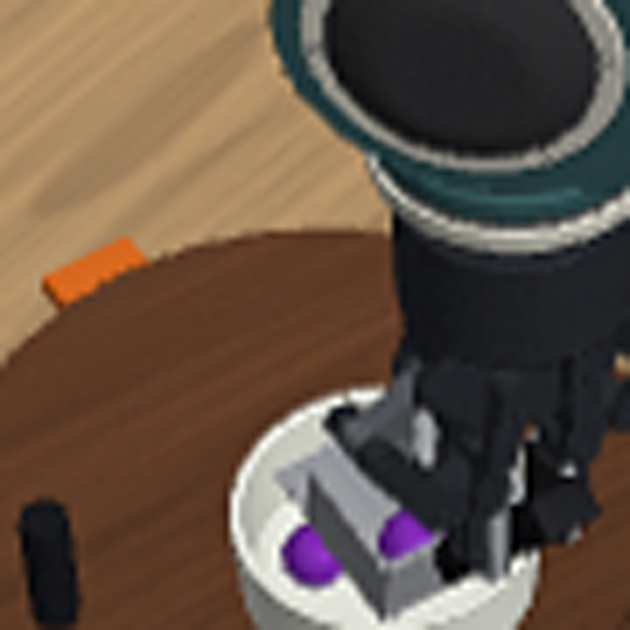

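View pics/t24.png

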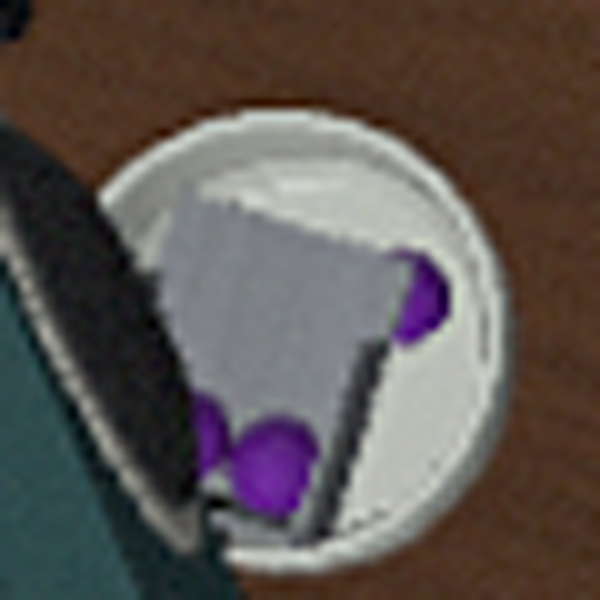

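Two sweets are in the pot. Two rolled to the scoop's back when its heel touched the near rim. I'll measure the lip and repeat the tilt, keeping the heel above the rim when I back off.

Run:
```python
from h import *
f=frame("top"); g=frame("side"); s,j=st()
t=lambda x,y:(140+x/10-.45,190+y/10-.45); q=lambda x,y:(180+x/7-.43,200+y/7-.43)
p,e=tri(f,t(184,187),g,q(278,474)); print((p*1000).round(1),e*1000)
d=np.array([.952,-.306]); n=np.array([.306,.952]); c=np.array([516,213.8])
tc=np.array(s["eef_pos"])*1000
print("lip rel tcp", (p[:2]*1000-tc[:2])@d, p[2]*1000-tc[2], "lip rel pot",(p[:2]*1000-c)@d,(p[:2]*1000-c)@n)
b=onz(f,*t(405,258),p[2])*1000; print("right lip",b.round(1),(b[:2]-c)@d,(b[:2]-c)@n)
h=[sideplane(g,q(278,474)),sideplane(g,q(388,615))];print(np.round(h,1),np.degrees(np.arctan2(*(h[0]-h[1])[::-1])))
```

```text
t 30.47 tcp [439.2 240.4 155.6] jaw -107.8 j6 2.33 F [ 2.3 -2.1  1.2] M [-0.26 -0.72  0.01] open 20.9
[550.  234.7  88.4] 1.9718951056214715
lip rel tcp 107.26642713942151 -67.1626688793452 lip rel pot 26.012262728465995 30.308749021471804
right lip [533.4 181.6  88.4] 26.420818286240205 -25.299818735864243
[[102.6 -62.1]
 [ 33.  -69.4]] 5.986257400160975
```

```bash
python3 -m pendant '[[[0.008,-0.004,0],0],[[0.012,-0.006,-0.01],0],[[0.012,-0.006,-0.02],0],[[0.010,-0.005,-0.02],0],[[0.005,-0.002,-0.02],0],[[0,0,-0.012],0],[[0,0,0],0],[[0,0,0],0]]' 10 40
python3 - <<'E'
from h import *
s,j=st(); d=np.array([.952,-.306]); n=np.array([.306,.952]); c=np.array([516,213.8]); tc=np.array(s["eef_pos"])*1000
print("proj",(tc[:2]-c)@d,(tc[:2]-c)@n)
g=frame("side"); save(g,"s25",(180,200,270,290),7); f=frame("top"); save(f,"t25",(140,190,200,250),10)
E
```

```text
t: 31.13
eef_pos: [0.4506, 0.2347, 0.1347]
eef_rot: [3.104, -0.486, -0.001]
ft_force: [-0.1, -0.3, -2.4]
opening: 0.0205
t 31.13 tcp [450.6 234.7 134.7] jaw -107.8 j6 2.31 F [-0.1 -0.3 -2.4] M [0.04 0.08 0.02] open 20.5
proj -68.65398840054844 -0.16462758754755363
```

View pics/t25.png

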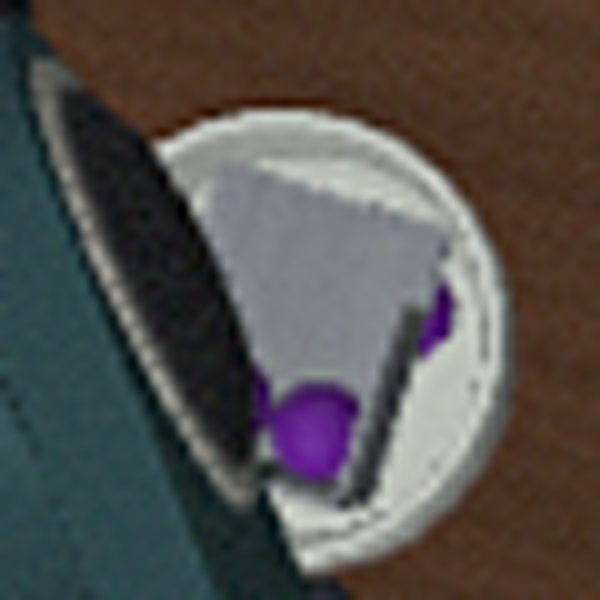

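View pics/s25.png

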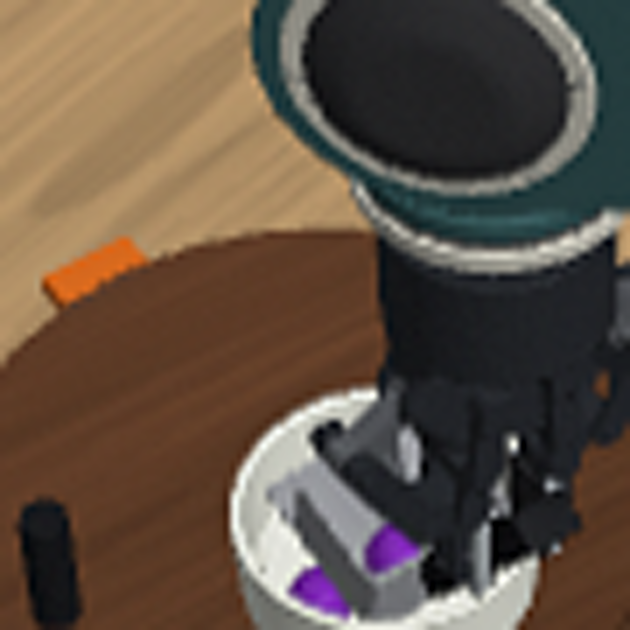

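```bash
python3 -m pendant '[[[0.0114,-0.0037,0],0],[[0.0094,-0.003,0.0150],0],[[0.0099,-0.0032,0.0160],0],[[0.0106,-0.0034,0.0156],0],[[0.011,-0.0035,0.0152],0],[[0,0,0],0],[[0,0,0],0]]' 10 20
python3 - <<'E'
from h import *
s,j=st(); 
g=frame("side"); save(g,"s26",(180,200,270,290),7); f=frame("top"); save(f,"t26",(140,190,200,250),10)
E
```

```text
t: 31.82
eef_pos: [0.4637, 0.2305, 0.1507]
eef_rot: [-3.104, 0.486, 0.001]
ft_force: [-6.2, 1.2, 1.7]
opening: 0.0209
t 31.82 tcp [463.7 230.5 150.7] jaw -107.8 j6 2.29 F [-6.2  1.2  1.7] M [ 0.16  1.16 -0.07] open 20.9
```

View pics/t26.png

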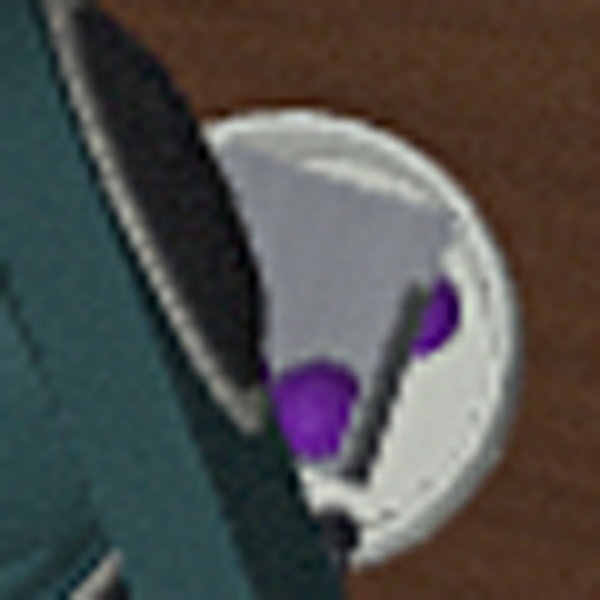

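View pics/s26.png

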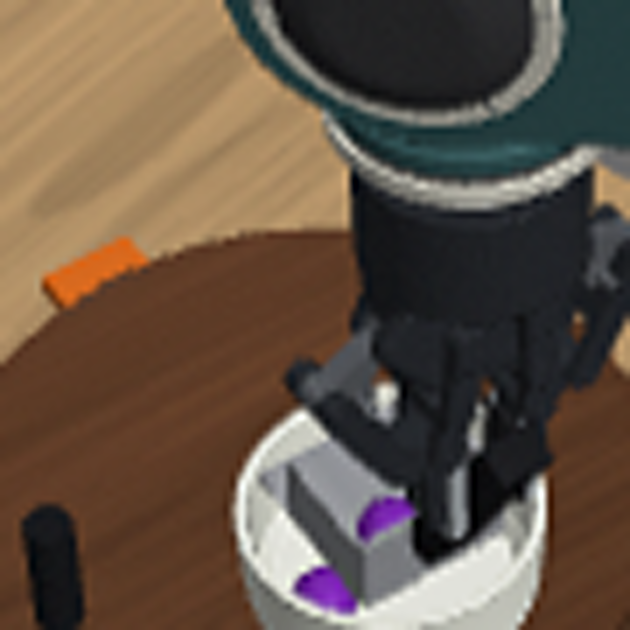

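```bash
python3 -m pendant '[[[0.0117,-0.0037,0.0148],0],[[0.0122,-0.0039,0.0142],0],[[0,0,0],0],[[0,0,0],0],[[0,0,0],0]]' 10 20
python3 - <<'E'
from h import *
s,j=st(); 
g=frame("side"); save(g,"s27",(180,200,270,290),7); f=frame("top"); save(f,"t27",(140,190,200,250),10)
E
```

```text
t: 32.33
eef_pos: [0.4697, 0.2287, 0.158]
eef_rot: [-3.104, 0.486, 0.0]
ft_force: [-6.0, 0.8, 1.6]
opening: 0.0206
t 32.33 tcp [469.7 228.7 158. ] jaw -107.8 j6 2.29 F [-6.   0.8  1.6] M [ 0.12  1.03 -0.12] open 20.6
```

View pics/t27.png

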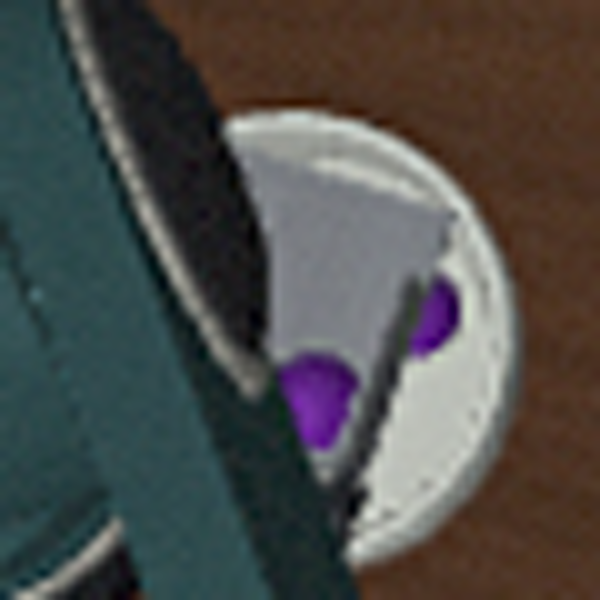

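View pics/s27.png

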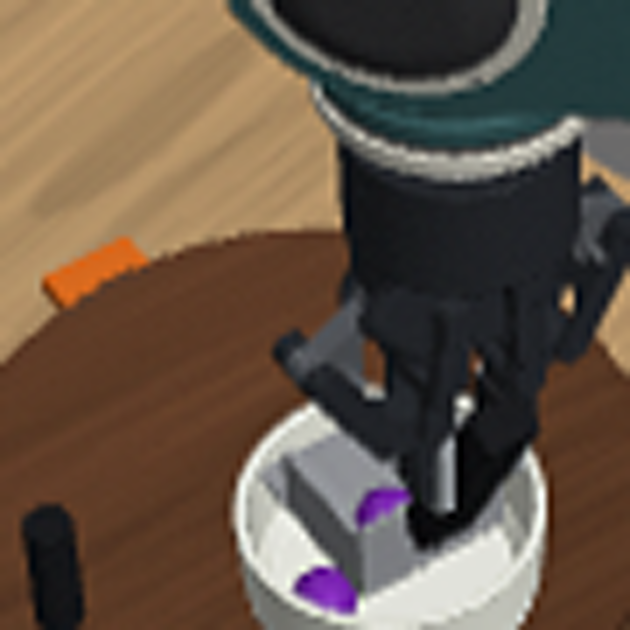

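```bash
python3 -m pendant '[[[0.0127,-0.004,0.0136],0],[[0.0065,-0.0021,0.0066],0],[[0,0,0],0],[[0,0,0],0],[[0,0,0],0],[[0,0,0],0]]' 10 20
python3 - <<'E'
from h import *
s,j=st(); 
g=frame("side"); save(g,"s28",(180,200,270,290),7); f=frame("top"); save(f,"t28",(140,190,200,250),10)
E
```

```text
t: 32.93
eef_pos: [0.4743, 0.2273, 0.1628]
eef_rot: [-3.104, 0.485, 0.001]
ft_force: [-5.0, 2.8, -1.0]
opening: 0.021
t 32.93 tcp [474.3 227.3 162.8] jaw -107.8 j6 2.28 F [-5.   2.8 -1. ] M [0.48 1.2  0.03] open 21.0
```

View pics/t28.png

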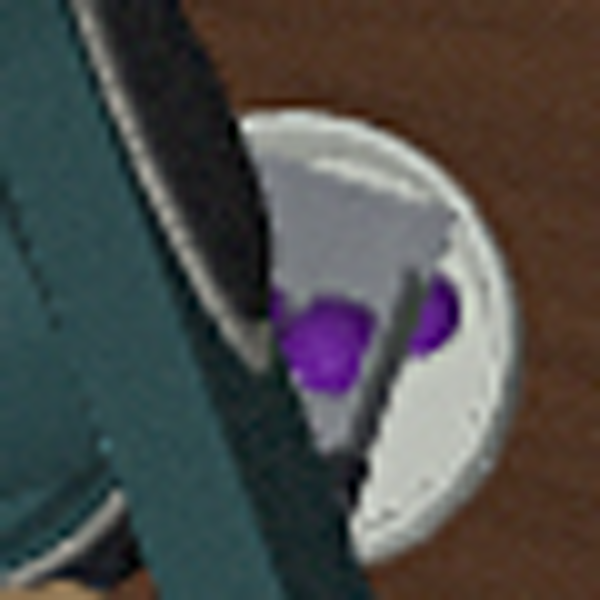

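View pics/s28.png

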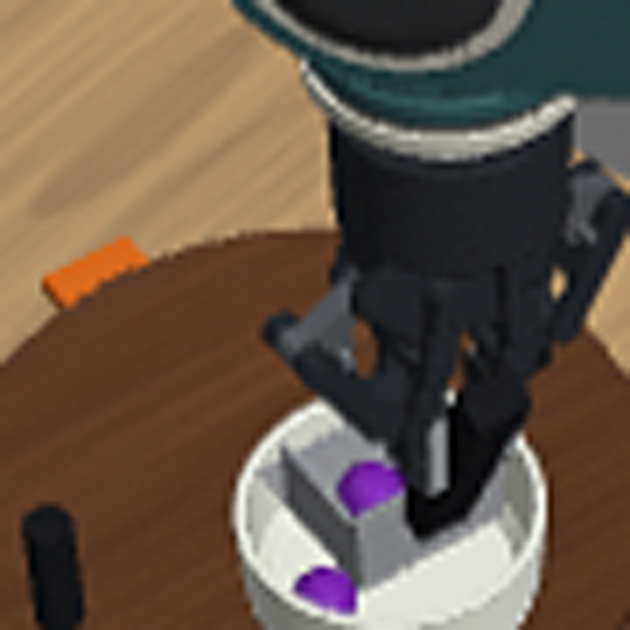

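The remaining two have just started rolling forward. I'll slide the scoop back from under them, raising it slightly to clear the near rim.

```bash
python3 -m pendant '[[[-0.02,0.0064,0.012],0],[[-0.04,0.0128,0.012],0],[[-0.06,0.0193,0.01],0],[[-0.06,0.0193,0.006],0],[[-0.06,0.0193,0],0],[[-0.03,0.0096,0],0],[[0,0,0],0],[[0,0,0],0]]' 10 40
python3 - <<'E'
from h import *
s,j=st(); 
g=frame("side"); save(g,"s29",(180,200,270,290),7); f=frame("top"); save(f,"t29",(140,190,200,250),10)
E
```

```text
t: 33.7
eef_pos: [0.4071, 0.2489, 0.1732]
eef_rot: [-3.104, 0.484, -0.002]
ft_force: [0.2, 0.0, -1.7]
opening: 0.0209
t 33.7 tcp [407.1 248.9 173.2] jaw -107.7 j6 2.38 F [ 0.2  0.  -1.7] M [-0.03  0.06 -0.  ] open 20.9
```

View pics/t29.png

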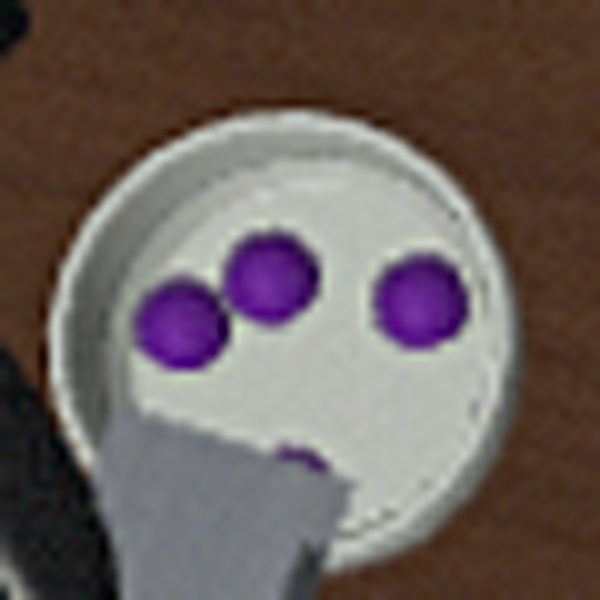

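View pics/s29.png

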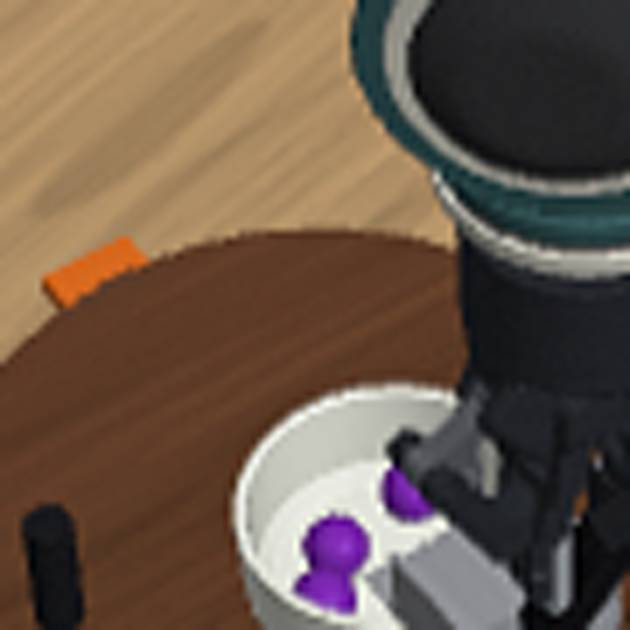

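All four sweets are in the pot. For trip 2 I'll first see where the three remaining sweets lie; then the level scoop can enter the flat floor directly.

```bash
python3 -m pendant '[[[-0.01,0.003,0.03],0],[[0,0,0.06],0],[[0.03,-0.06,0.02],0.2],[[0.051,-0.1045,0],0.21],[[0.051,-0.1045,0],0.21],[[0.051,-0.1045,0],0.21],[[0.051,-0.1045,0],0.21],[[0.051,-0.1045,0],0.21],[[0.051,-0.1045,0],0.21],[[0.051,-0.1045,0],0.21],[[0.051,-0.1045,0],0.21],[[0.051,-0.1045,0],0.21],[[0.051,-0.1045,0],0.21],[[0.051,-0.1045,0],0.21],[[0.04,-0.07,0],0.1],[[0.01,-0.02,0],0],[[0,0,0],0],[[0,0,0],0]]' 10 60
python3 - <<'E'
from h import *
to(560,-64.6,170,-92.5,4)
f=frame("top"); g=frame("side"); save(g,"s30",(190,80,330,220),5.5); save(f,"t30",(110,130,310,280),4)
T=lambda w:np.array([(w[0]*1000-603.5)*.999-(w[1]*1000+66.5)*.0436,(w[0]*1000-603.5)*.0436+(w[1]*1000+66.5)*.999]).round(1)
for b in blobs(f,(130,90,40),(160,255,255),15)[2]: print(b[1:],T(onz(f,*b[2],.018)))
E
```

```text
t: 35.3
eef_pos: [0.5647, -0.0753, 0.2003]
eef_rot: [-3.141, 0.06, 0.001]
ft_force: [-0.0, 0.3, -1.3]
opening: 0.0212
t 35.3 tcp [564.7 -75.3 200.3] jaw -92.2 j6 1.43 F [-0.   0.3 -1.3] M [-0.02  0.05  0.01] open 21.2
total mm [ -4.7  10.7 -30.3] len 32.5 units/row for n=4: [-0.0047  0.0107 -0.0303] turn (np.float64(-0.3155008982946015), np.float64(-0.013))
([153, 214, 19, 13, 128], [162.2, 219.8]) [-83.2 301.8]
([178, 216, 9, 9, 65], [181.8, 219.9]) [-81.5 252.3]
([165, 235, 9, 9, 64], [168.7, 239.3]) [-132.   281.7]
```

View pics/t30.png

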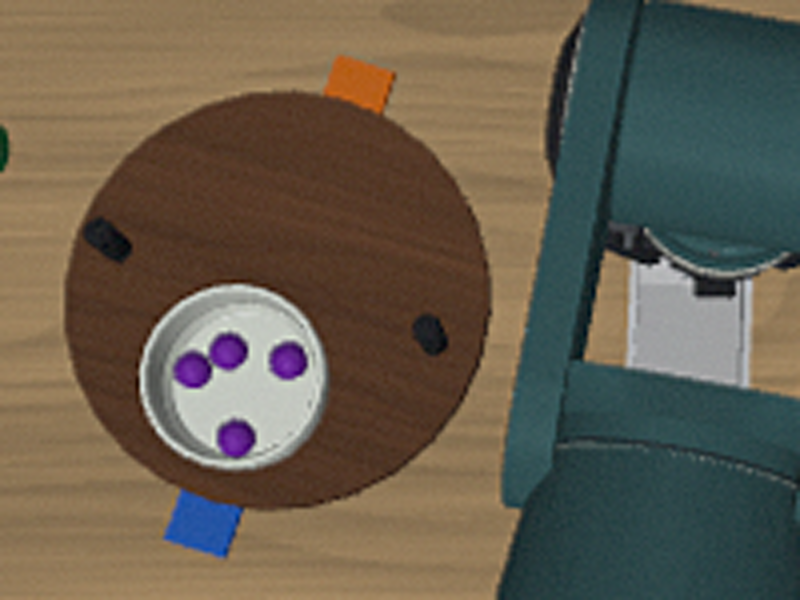

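View pics/s30.png

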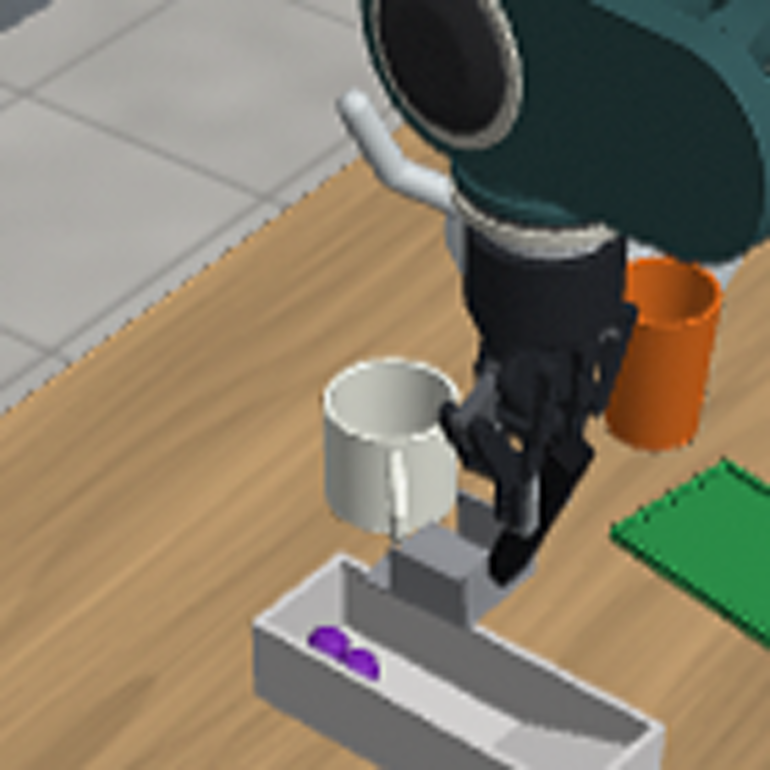

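Run:
```python
from h import *
g=frame("side"); q=lambda x,y:(190+x/5.5-.4,80+y/5.5-.4)
h=[sideplane(g,q(366,580)),sideplane(g,q(470,626))];print(np.round(h,1),np.degrees(np.arctan2(*(h[0]-h[1])[::-1])))
f=frame("top"); T=lambda w:np.array([(w[0]*1000-603.5)*.999-(w[1]*1000+66.5)*.0436,(w[0]*1000-603.5)*.0436+(w[1]*1000+66.5)*.999]).round(1)
for c in((664,110),(730,112),(695,149)): print(T(onz(f,110+c[0]/4-.4,130+c[1]/4-.4,.018)))
to(557,-64.5,100,-92.5,8)
```

```text
[[ 80.8 -88.2]
 [ 12.8 -82. ]] -5.222930650378697
[92.7 21.1]
[ 93.1 -21.8]
[67.4  0. ]
t 35.5 tcp [564.6 -74.6 200.5] jaw -92.1 j6 1.43 F [ 0.3 -0.2 -0.8] M [0.02 0.08 0.01] open 20.8
total mm [  -7.6   10.1 -100.5] len 101.3 units/row for n=8: [-0.0038  0.005  -0.0503] turn (np.float64(-0.42154174941990163), np.float64(-0.009))
```

```bash
python3 -m pendant '[[[0,0.02,-0.03],-0.07],[[0.004,0.02,-0.06],0],[[0.003,0,-0.06],0],[[0,0,-0.06],0],[[0,0,0],0],[[0,0,0],0]]' 10 60
python3 - <<'E'
from h import *
to(566.5,-64.9,97,-92.5,4)
E
```

```text
t: 36.0
eef_pos: [0.5661, -0.0648, 0.1472]
eef_rot: [-3.141, 0.069, 0.002]
ft_force: [0.2, 0.3, -0.5]
opening: 0.0206
t 36.0 tcp [566.1 -64.8 147.2] jaw -92.5 j6 1.46 F [ 0.2  0.3 -0.5] M [-0.03  0.02 -0.01] open 20.6
total mm [  0.4  -0.1 -50.2] len 50.2 units/row for n=4: [ 0.0004 -0.0001 -0.0502] turn (np.float64(0.03095696200563225), np.float64(0.001))
```

```bash
python3 -m pendant '[[[0,0,-0.04],0],[[0,0,-0.06],0],[[0,0,-0.05],0],[[0,0,-0.03],0],[[0,0,-0.016],0],[[0,0,0],0],[[0,0,0],0]]' 10 60
python3 - <<'E'
from h import *
st(); g=frame("side"); save(g,"s31",(220,130,340,250),6)
E
```

```text
t: 36.58
eef_pos: [0.5668, -0.0655, 0.0991]
eef_rot: [3.141, -0.07, 0.001]
ft_force: [0.7, -0.9, -0.8]
opening: 0.0211
t 36.58 tcp [566.8 -65.5  99.1] jaw -92.6 j6 1.46 F [ 0.7 -0.9 -0.8] M [ 0.01 -0.   -0.02] open 21.1
```

View pics/s31.png

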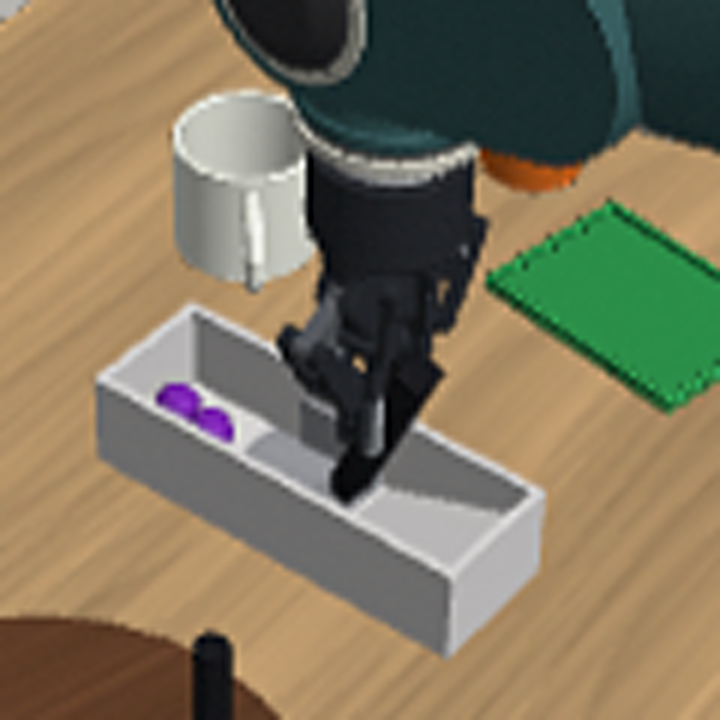

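```bash
python3 -m pendant '[[[0,0,-0.012],0],[[0,0,-0.012],0],[[0,0,-0.008],0],[[0,0,0],0]]' 10 20
python3 -m pendant '[[[0,0,-0.008],0],[[0,0,-0.008],0],[[0,0,-0.008],0],[[0,0,0],0]]' 10 20
python3 -c "
from h import *
st()"
```

```text
t: 36.97
eef_pos: [0.5669, -0.0656, 0.0944]
eef_rot: [3.14, -0.07, 0.002]
ft_force: [-23.1, 0.9, 36.9]
opening: 0.0207
t: 37.3
eef_pos: [0.5692, -0.0657, 0.0908]
eef_rot: [3.14, -0.07, 0.013]
ft_force: [-13.0, 3.5, 48.4]
opening: 0.0209
t 37.3 tcp [569.2 -65.7  90.8] jaw -92.5 j6 1.46 F [-13.    3.5  48.4] M [0.54 1.7  0.02] open 20.9
```

Pressing too hard (48 N); relieving.

```bash
python3 -m pendant '[[[0,0,0.01],0],[[0,0,0.006],0],[[0,0,0],0]]' 10 20
python3 - <<'E'
from h import *
st(); g=frame("side"); save(g,"s32",(220,130,340,250),6)
E
```

```text
t: 37.55
eef_pos: [0.568, -0.0656, 0.091]
eef_rot: [3.14, -0.07, 0.007]
ft_force: [0.9, 1.3, 14.6]
opening: 0.0207
t 37.55 tcp [568.  -65.6  91. ] jaw -92.6 j6 1.46 F [ 0.9  1.3 14.6] M [ 0.13 -0.58 -0.06] open 20.7
```

View pics/s32.png

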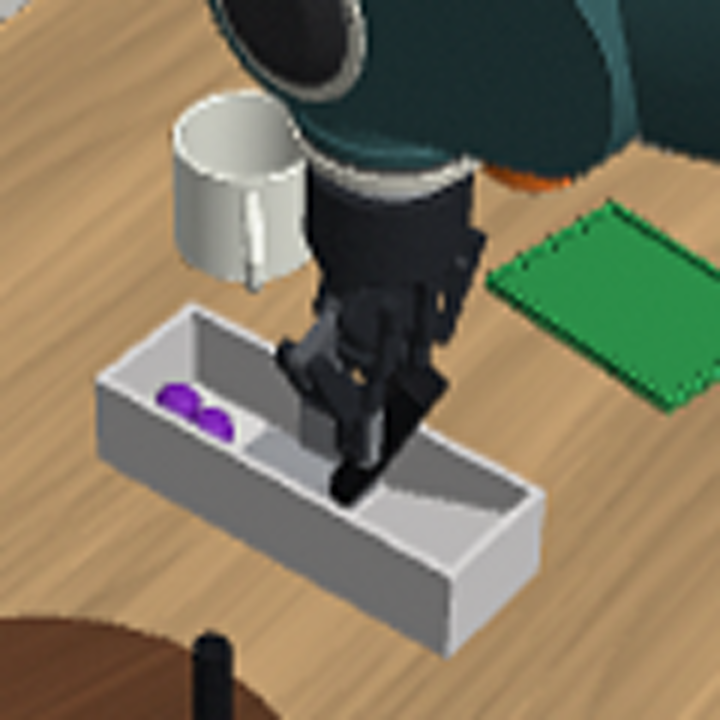

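```bash
python3 -m pendant '[[[0,0,0.004],0],[[0.012,-0.0005,0],0],[[0.016,-0.0007,0],0],[[0.016,-0.0007,0],0],[[0.016,-0.0007,0],0],[[0.016,-0.0007,0],0],[[0,0,0],0]]' 10 30
python3 - <<'E'
from h import *
st(); g=frame("side"); save(g,"s33",(220,130,340,250),6)
E
```

```text
t: 38.18
eef_pos: [0.5863, -0.0664, 0.0911]
eef_rot: [3.14, -0.07, 0.001]
ft_force: [-5.7, 1.1, 12.2]
opening: 0.0208
t 38.18 tcp [586.3 -66.4  91.1] jaw -92.5 j6 1.46 F [-5.7  1.1 12.2] M [-0.    0.32 -0.02] open 20.8
```

View pics/s33.png

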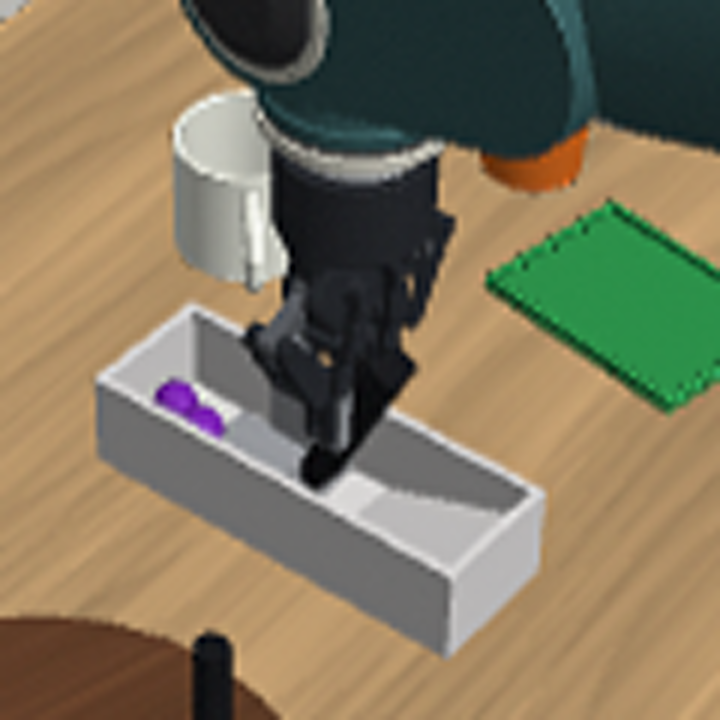

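```bash
python3 -m pendant '[[[0.012,-0.0005,0],0],[[0.016,-0.0007,0],0],[[0.016,-0.0007,0],0],[[0.012,-0.0005,0],0],[[0,0,0],0],[[0,0,0],0]]' 10 30
python3 - <<'E'
from h import *
st(); g=frame("side"); save(g,"s34",(220,130,340,250),6)
E
```

```text
t: 38.73
eef_pos: [0.6, -0.067, 0.0911]
eef_rot: [3.14, -0.07, 0.002]
ft_force: [-6.2, -0.1, 13.3]
opening: 0.0207
t 38.73 tcp [600.  -67.   91.1] jaw -92.6 j6 1.46 F [-6.2 -0.1 13.3] M [0.03 0.35 0.02] open 20.7
```

View pics/s34.png

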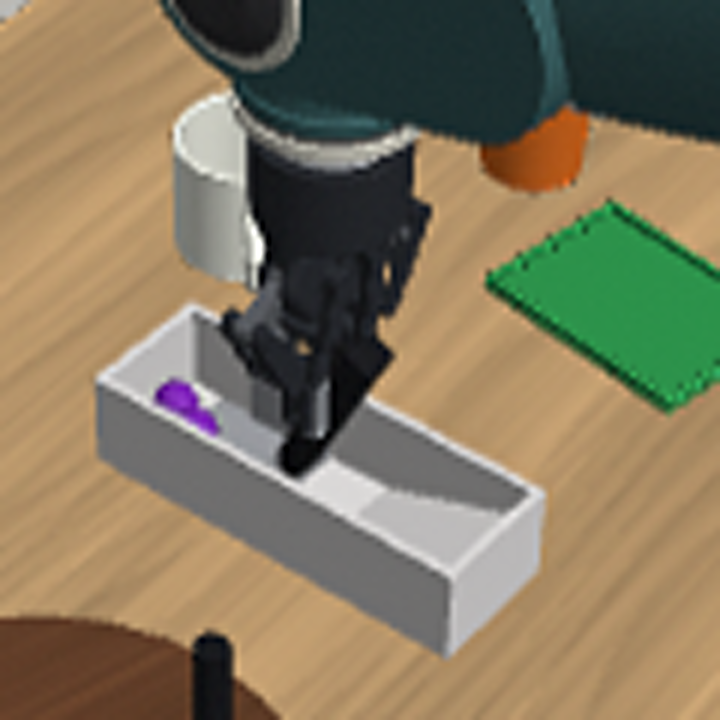

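```bash
python3 -m pendant '[[[0.012,-0.0005,0],0],[[0.014,-0.0006,0],0],[[0.014,-0.0006,0],0],[[0.012,-0.0005,0],0],[[0,0,0],0],[[0,0,0],0]]' 10 30
python3 - <<'E'
from h import *
st(); g=frame("side"); save(g,"s35",(220,130,340,250),6)
E
```

```text
t: 39.28
eef_pos: [0.613, -0.0676, 0.0911]
eef_rot: [3.14, -0.07, 0.002]
ft_force: [-6.8, 0.1, 12.8]
opening: 0.0205
t 39.28 tcp [613.  -67.6  91.1] jaw -92.6 j6 1.46 F [-6.8  0.1 12.8] M [ 0.04  0.39 -0.03] open 20.5
```

View pics/s35.png

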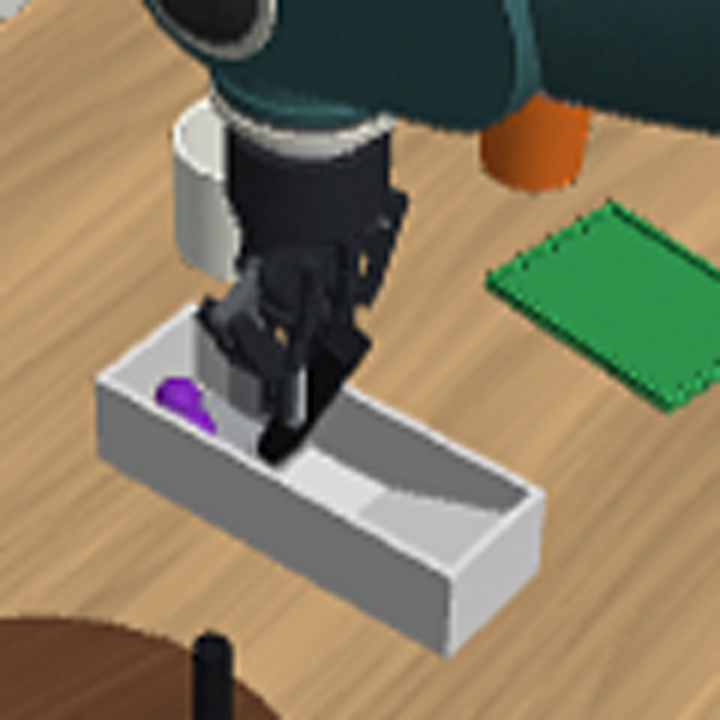

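```bash
python3 - <<'E'
from h import *
g=frame("side"); T=lambda w:np.array([(w[0]*1000-603.5)*.999-(w[1]*1000+66.5)*.0436,(w[0]*1000-603.5)*.0436+(w[1]*1000+66.5)*.999]).round(1)
w=onz(g,220+272/6-.4,130+460/6-.4,.028); print("handle base",T(w), "lip est",T(w)[0]+71)
E
python3 -m pendant '[[[0.01,-0.0004,0],0],[[0.01,-0.0004,0],0],[[0.01,-0.0004,0],0],[[0,0,0],0]]' 10 30
python3 - <<'E'
from h import *
st(); g=frame("side"); save(g,"s36",(220,130,340,250),6)
E
```

```text
handle base [22.6  3.6] lip est 93.6
t: 39.72
eef_pos: [0.6197, -0.0679, 0.0914]
eef_rot: [3.14, -0.07, -0.002]
ft_force: [-18.8, -0.5, 22.3]
opening: 0.0208
t 39.72 tcp [619.7 -67.9  91.4] jaw -92.5 j6 1.47 F [-18.8  -0.5  22.3] M [0.04 2.44 0.19] open 20.8
```

View pics/s36.png

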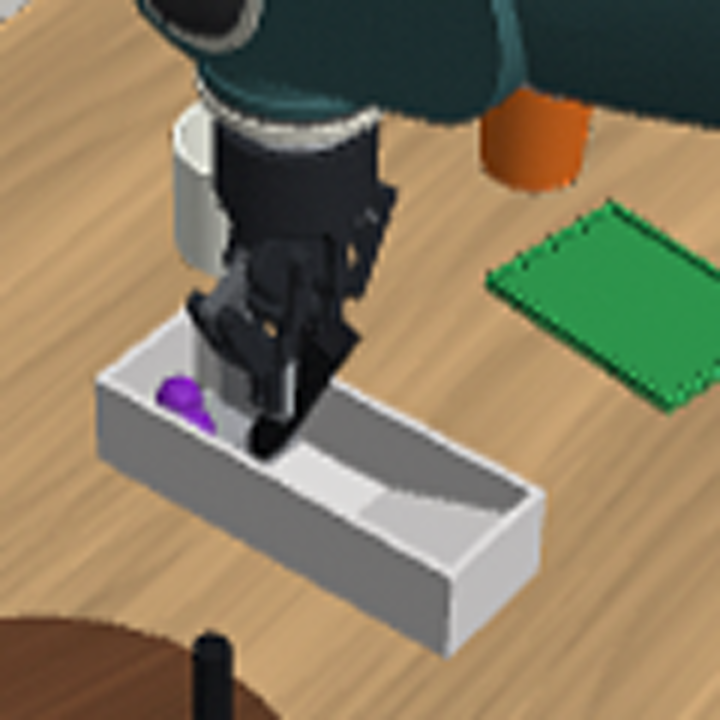

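Fx has risen, so the lip is at the wall. Tipping the mouth up again.

```bash
python3 -m pendant '[[[-0.014,0.0006,-0.003],0],[[-0.014,0.0006,-0.005],0],[[-0.014,0.0006,-0.005],0],[[-0.012,0.0005,-0.005],0],[[0,0,0],0]]' 10 20
python3 - <<'E'
from h import *
st(); g=frame("side"); save(g,"s37",(220,130,340,250),6)
E
```

```text
t: 40.18
eef_pos: [0.6077, -0.0673, 0.0872]
eef_rot: [3.14, -0.07, 0.007]
ft_force: [1.6, 0.5, 13.2]
opening: 0.0208
t 40.18 tcp [607.7 -67.3  87.2] jaw -92.6 j6 1.46 F [ 1.6  0.5 13.2] M [ 0.04 -0.83 -0.09] open 20.8
```

View pics/s37.png

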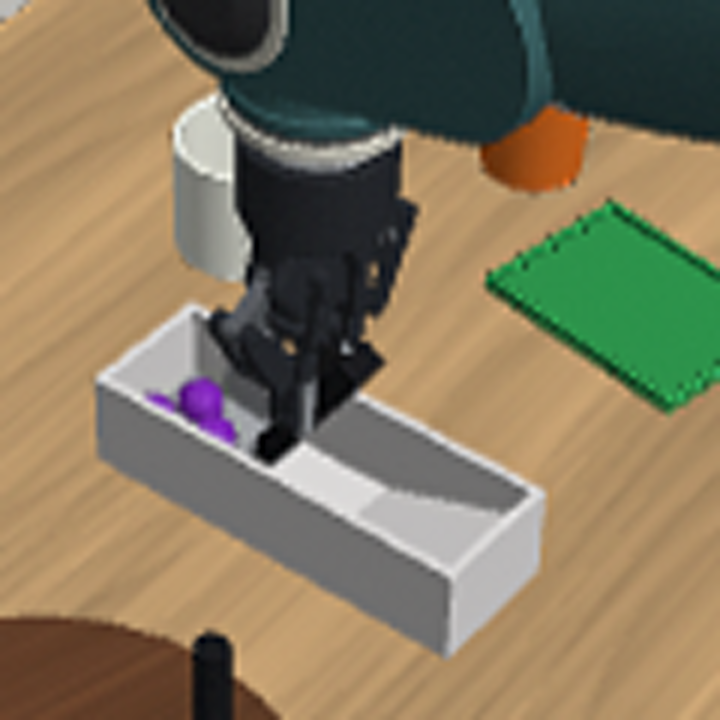

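Tilted, and the sweets are rolling inward. Lift slowly to mid-height and look.

```bash
python3 -m pendant '[[[0,0,0.006],0],[[0,0,0.01],0],[[0,0,0.016],0],[[0,0,0.02],0],[[0,0,0.02],0],[[0,0,0.02],0],[[0,0,0.016],0],[[0,0,0.01],0],[[0,0,0],0],[[0,0,0],0]]' 10 60
python3 - <<'E'
from h import *
st(); g=frame("side"); save(g,"s38",(220,130,340,250),6)
E
```

```text
t: 41.07
eef_pos: [0.6066, -0.0671, 0.1149]
eef_rot: [-3.141, 0.07, -0.0]
ft_force: [-0.2, -0.9, -2.7]
opening: 0.0208
t 41.07 tcp [606.6 -67.1 114.9] jaw -92.5 j6 1.46 F [-0.2 -0.9 -2.7] M [-0.01  0.04 -0.05] open 20.8
```

View pics/s38.png

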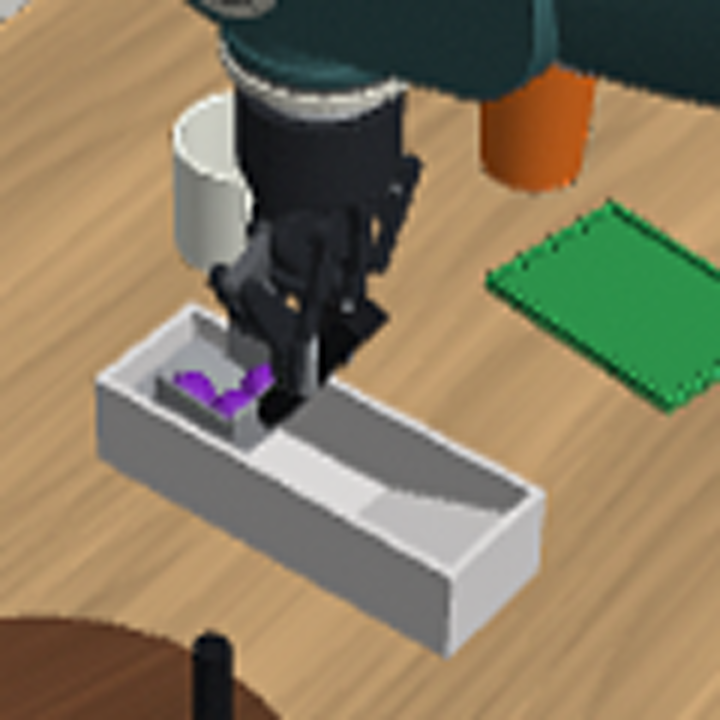

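All three are in the scoop. Lifting clear and carrying to the pot.

```bash
python3 -m pendant '[[[0,0,0.01],0],[[0,0,0.02],0],[[0,0,0.03],0],[[0,0,0.04],0],[[0,0,0.04],0],[[0,0,0.04],0],[[0,0,0.04],0],[[0,0,0.04],0],[[0,0,0.03],0],[[0,0,0.02],0],[[0,0,0.01],0],[[0,0,0],0]]' 10 60
python3 -m pendant '[[[-0.0076,0.014,0],0],[[-0.0153,0.028,0],0],[[-0.023,0.042,0],-0.1],[[-0.0306,0.056,0],-0.2],[[-0.038,0.07,0],-0.2],[[-0.046,0.084,0],-0.2],[[-0.05,0.091,0],-0.2],[[-0.05,0.091,0],-0.2],[[-0.05,0.091,0],-0.2],[[-0.05,0.091,0],-0.2],[[-0.05,0.091,0],-0.2],[[-0.05,0.091,0],-0.2],[[-0.05,0.091,0],-0.2],[[-0.046,0.084,0],-0.2],[[-0.038,0.07,0],-0.15],[[-0.0306,0.056,0],-0.1],[[-0.023,0.042,0],-0.1],[[-0.0153,0.028,0],0],[[-0.0076,0.014,0],0],[[0,0,0],0]]' 10 60
python3 - <<'E'
from h import *
to(442,236,200,-107.8,4)
g=frame("side"); save(g,"s39",(180,180,280,290),7); f=frame("top"); save(f,"t39",(110,130,310,280),4)
E
```

```text
t: 42.12
eef_pos: [0.6067, -0.0672, 0.1953]
eef_rot: [3.141, -0.07, 0.001]
ft_force: [-0.2, 0.3, -1.5]
opening: 0.021
t: 43.78
eef_pos: [0.4384, 0.2396, 0.1946]
eef_rot: [3.101, -0.502, -0.0]
ft_force: [0.1, -0.2, -1.8]
opening: 0.0207
t 43.78 tcp [438.4 239.6 194.6] jaw -108.4 j6 2.34 F [ 0.1 -0.2 -1.8] M [ 0.01  0.   -0.06] open 20.7
total mm [ 3.6 -3.6  5.4] len 7.4 units/row for n=4: [ 0.0036 -0.0036  0.0054] turn (np.float64(0.5810657494654947), np.float64(0.024))
```

View pics/t39.png

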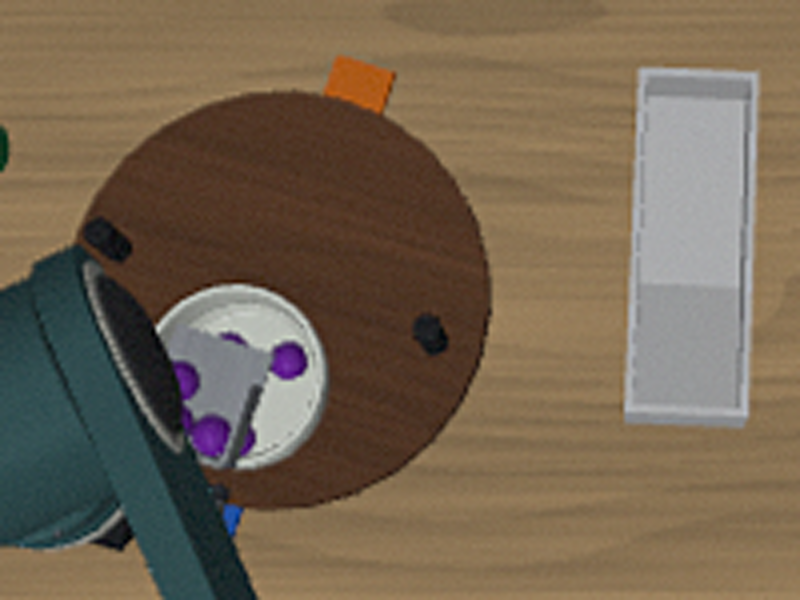

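View pics/s39.png

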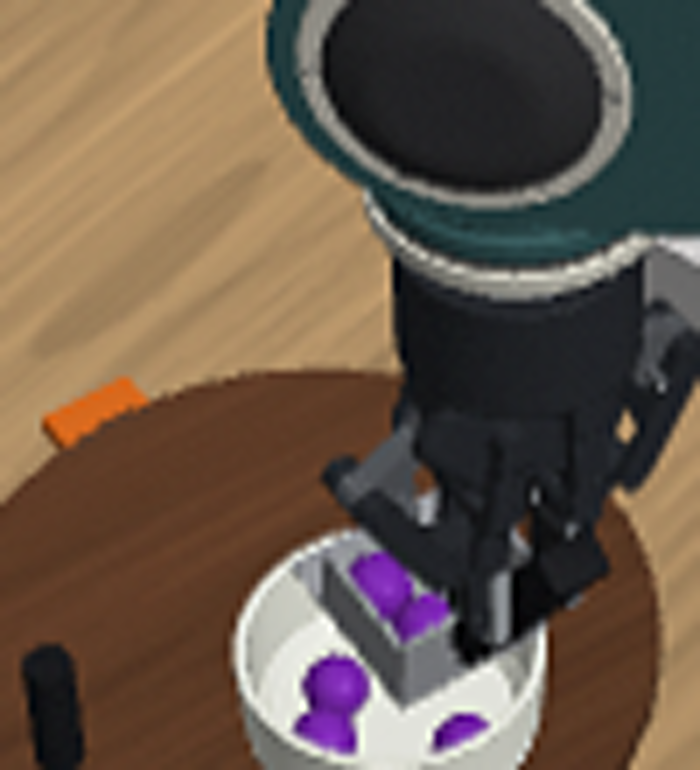

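The tub is empty, with four sweets in the pot and three in the scoop. Measuring the lip.

Run:
```python
from h import *
f=frame("top"); g=frame("side"); s,j=st(); save(f,"t40",(140,190,200,250),10)
q=lambda x,y:(180+x/7-.43,180+y/7-.43); t=lambda x,y:(110+x/4-.4,130+y/4-.4)
a=np.radians(j+90); d=np.array([np.cos(a),np.sin(a)]); n=np.array([-d[1],d[0]]); tc=np.array(s["eef_pos"])*1000
print("side lip",sideplane(g,q(297,570),30).round(1),"heel",sideplane(g,q(405,708),30).round(1))
for z in(.11,.12,.13):
    w=onz(f,*t(272,348),z)*1000; print("right lip z",z,(w[:2]-tc[:2])@d,(w[:2]-tc[:2])@n)
```

```text
t 43.98 tcp [439.1 238.6 194.7] jaw -108.5 j6 2.34 F [ 0.6 -0.2 -1.5] M [-0.03  0.03 -0.04] open 21.2
side lip [ 91.  -69.2] heel [ 23.  -75.1]
right lip z 0.11 100.80264898855158 -24.397516901291063
right lip z 0.12 99.86015720339262 -26.594716541275886
right lip z 0.13 98.9176654182336 -28.79191618126085
```

View pics/t40.png

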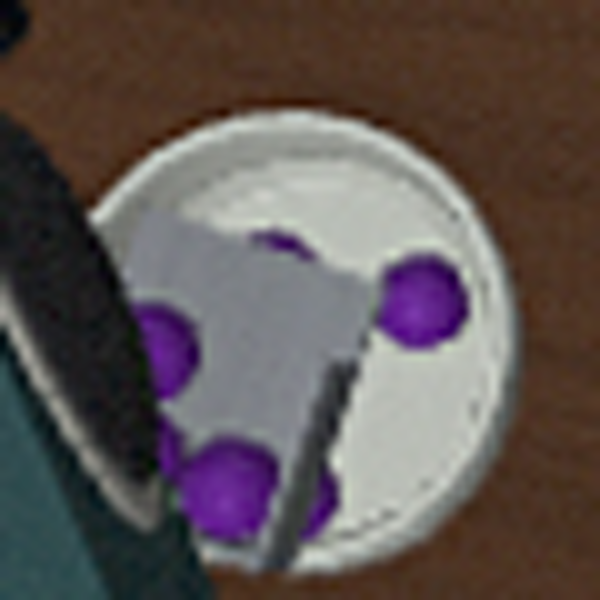

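```bash
python3 -m pendant '[[[0.008,-0.003,-0.01],0.06],[[0.012,-0.004,-0.02],0.05],[[0.014,-0.005,-0.03],0],[[0.014,-0.005,-0.03],0],[[0.012,-0.004,-0.03],0],[[0.008,-0.003,-0.03],0],[[0.003,-0.001,-0.03],0],[[0,0,-0.02],0],[[0,0,-0.012],0],[[0,0,-0.003],0],[[0,0,0],0],[[0,0,0],0]]' 10 40
python3 - <<'E'
from h import *
to(456.8,232.3,141,-107.8,4)
g=frame("side"); save(g,"s41",(180,200,270,290),7); f=frame("top"); save(f,"t41",(140,190,200,250),10)
E
```

```text
t: 44.98
eef_pos: [0.4567, 0.233, 0.1414]
eef_rot: [-3.103, 0.485, -0.001]
ft_force: [0.2, 0.1, -1.8]
opening: 0.0205
t 44.98 tcp [456.7 233.  141.4] jaw -107.8 j6 2.3 F [ 0.2  0.1 -1.8] M [ 0.06  0.03 -0.02] open 20.5
total mm [ 0.1 -0.7 -0.4] len 0.9 units/row for n=4: [ 0.0001 -0.0007 -0.0004] turn (np.float64(-0.020744123516323043), np.float64(-0.001))
```

View pics/t41.png

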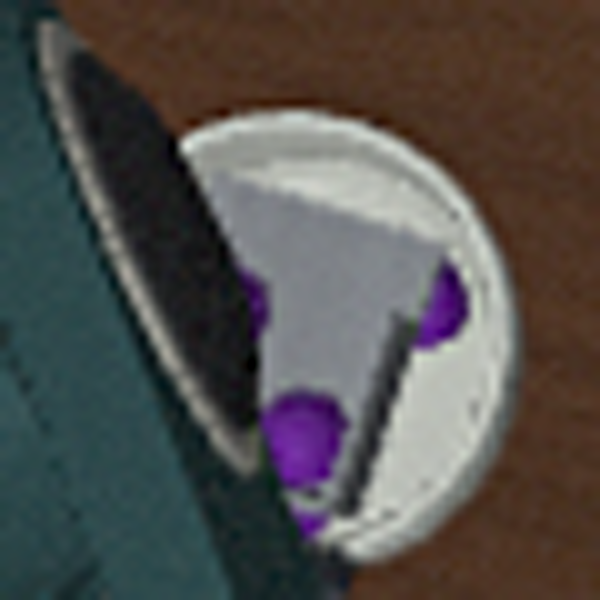

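View pics/s41.png

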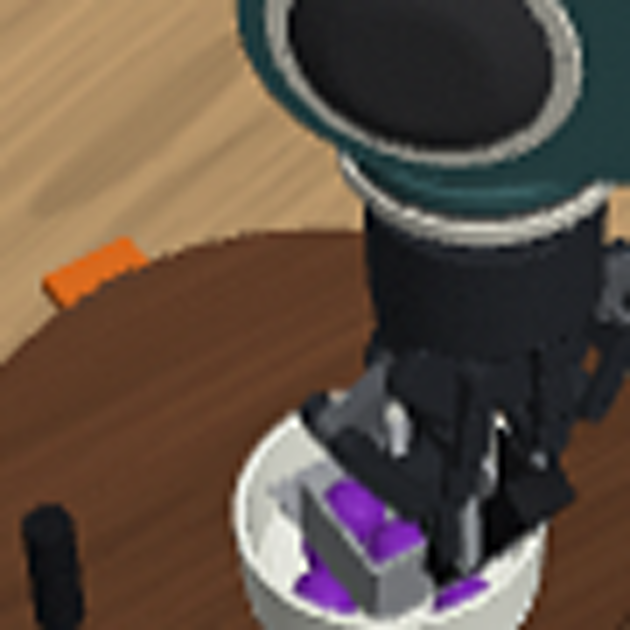

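```bash
python3 -m pendant '[[[0.014,-0.0045,0],0],[[0.0102,-0.0033,0.0140],0],[[0.0108,-0.0035,0.0150],0],[[0.0114,-0.0036,0.0145],0],[[0,0,0],0],[[0,0,0],0]]' 10 20
python3 - <<'E'
from h import *
st()
g=frame("side"); save(g,"s42",(180,200,270,290),7); f=frame("top"); save(f,"t42",(140,190,200,250),10)
E
```

```text
t: 45.58
eef_pos: [0.4686, 0.2291, 0.1523]
eef_rot: [-3.103, 0.486, -0.001]
ft_force: [0.3, -1.5, -1.5]
opening: 0.0208
t 45.58 tcp [468.6 229.1 152.3] jaw -107.8 j6 2.29 F [ 0.3 -1.5 -1.5] M [ 0.05  0.1  -0.01] open 20.8
```

View pics/t42.png

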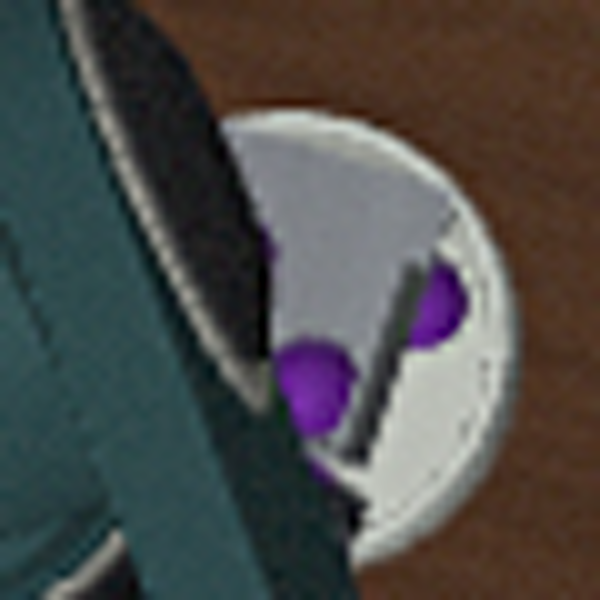

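View pics/s42.png

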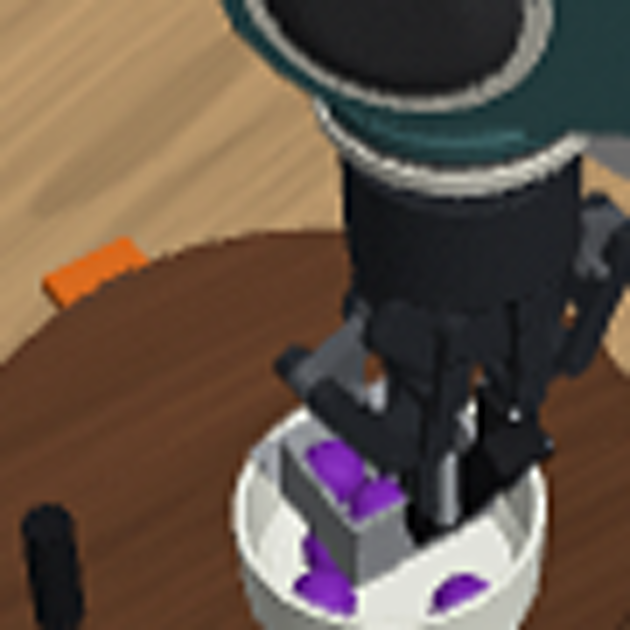

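No contact force: the lip slid up instead of bracing. I'll go back down and make firm contact before swinging.

```bash
python3 -m pendant '[[[-0.016,0.005,0],0],[[-0.02,0.0064,-0.01],0],[[-0.012,0.004,-0.02],0],[[0,0,-0.02],0],[[0,0,-0.012],0],[[0,0,0],0],[[0.012,-0.004,0],0],[[0.01,-0.003,0],0],[[0,0,0],0]]' 10 20
python3 -c "
from h import *
s,j=st(); d=np.array([.952,-.306]); c=np.array([516,213.8]); tc=np.array(s['eef_pos'])*1000
print('proj',(tc[:2]-c)@d)"
```

```text
t: 46.43
eef_pos: [0.4622, 0.2311, 0.1363]
eef_rot: [3.104, -0.486, 0.0]
ft_force: [0.7, 0.4, 1.1]
opening: 0.0206
t 46.43 tcp [462.2 231.1 136.3] jaw -107.8 j6 2.3 F [0.7 0.4 1.1] M [ 0.01 -0.06  0.03] open 20.6
proj -56.50982940286328
```

```bash
python3 -m pendant '[[[0.01,-0.003,0],0],[[0.006,-0.002,0],0],[[0,0,0],0]]' 10 20
python3 - <<'E'
from h import *
st()
g=frame("side"); save(g,"s43",(180,200,270,290),7); f=frame("top"); save(f,"t43",(140,190,200,250),10)
E
```

```text
t: 46.68
eef_pos: [0.4645, 0.2306, 0.1365]
eef_rot: [-3.103, 0.485, 0.007]
ft_force: [-17.3, 4.5, 10.4]
opening: 0.0208
t 46.68 tcp [464.5 230.6 136.5] jaw -107.8 j6 2.29 F [-17.3   4.5  10.4] M [ 0.92  3.11 -0.04] open 20.8
```

View pics/t43.png

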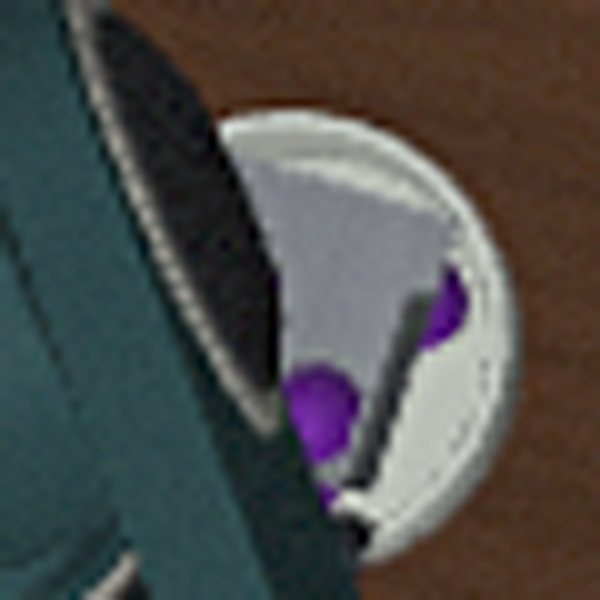

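View pics/s43.png

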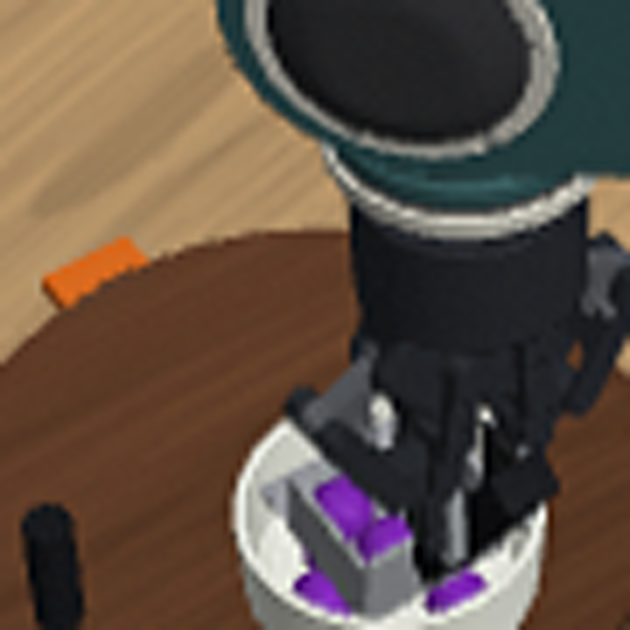

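Firm contact now. Swinging the handle over in steps.

```bash
python3 -m pendant '[[[0.0085,-0.0027,0.0135],0],[[0.0102,-0.0033,0.0140],0],[[0.0108,-0.0035,0.0145],0],[[0,0,0],0],[[0,0,0],0]]' 10 20
python3 - <<'E'
from h import *
st()
g=frame("side"); save(g,"s44",(180,200,270,290),7); f=frame("top"); save(f,"t44",(140,190,200,250),10)
E
```

```text
t: 47.2
eef_pos: [0.4723, 0.2277, 0.1466]
eef_rot: [3.104, -0.486, -0.004]
ft_force: [-8.8, 1.9, 3.0]
opening: 0.0214
t 47.2 tcp [472.3 227.7 146.6] jaw -107.8 j6 2.28 F [-8.8  1.9  3. ] M [ 0.28  1.71 -0.11] open 21.4
```

View pics/t44.png

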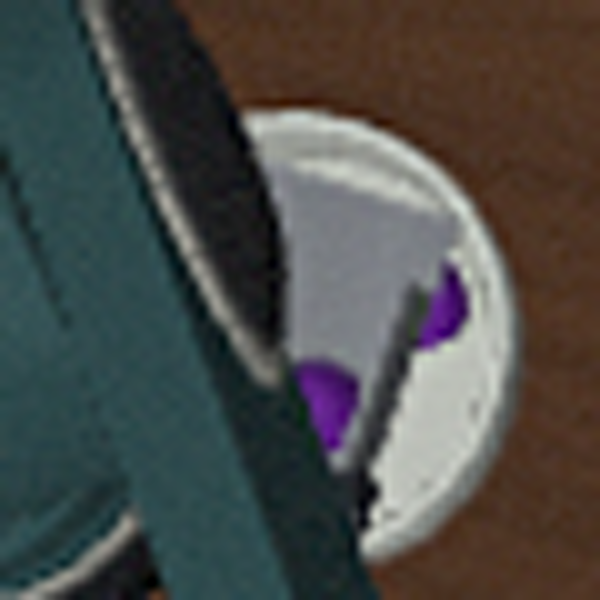

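View pics/s44.png

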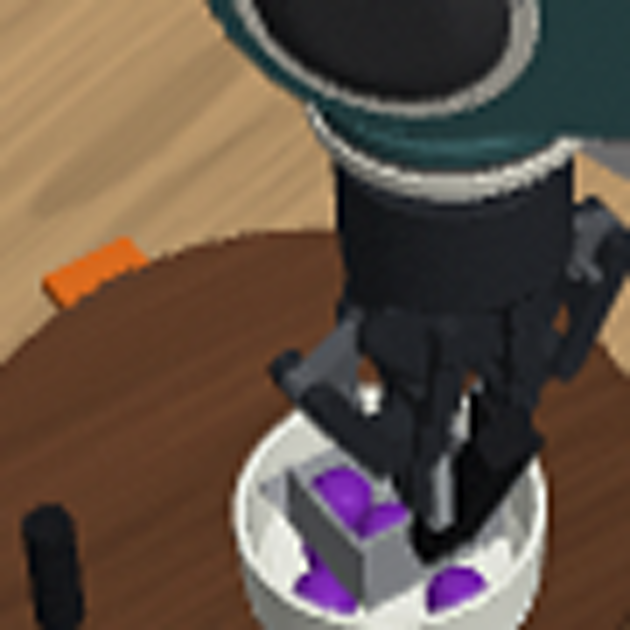

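```bash
python3 -m pendant '[[[0.0108,-0.0035,0.0140],0],[[0.0055,-0.0017,0.0070],0],[[0,0,0],0],[[0,0,0],0],[[0,0,0],0]]' 10 20
python3 - <<'E'
from h import *
st()
g=frame("side"); save(g,"s45",(180,200,270,290),7); f=frame("top"); save(f,"t45",(140,190,200,250),10)
E
```

```text
t: 47.72
eef_pos: [0.4765, 0.2264, 0.1518]
eef_rot: [3.104, -0.486, -0.004]
ft_force: [-6.7, 1.2, 3.2]
opening: 0.0208
t 47.72 tcp [476.5 226.4 151.8] jaw -107.8 j6 2.28 F [-6.7  1.2  3.2] M [ 0.27  1.45 -0.05] open 20.8
```

View pics/s45.png

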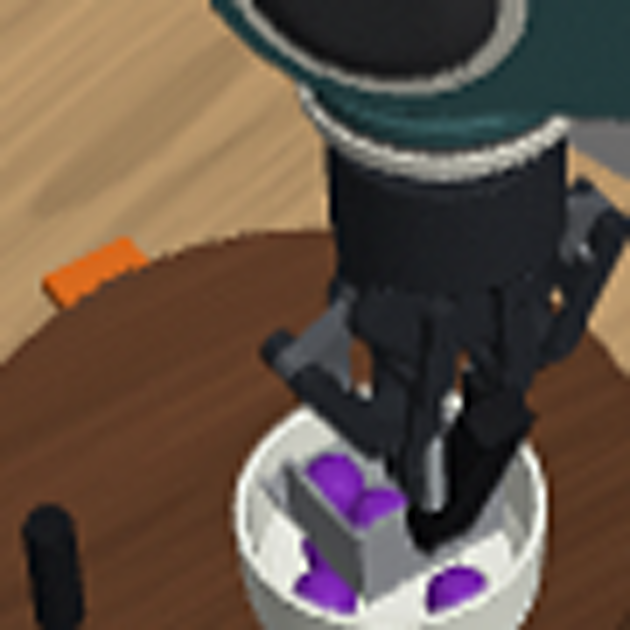

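```bash
python3 -m pendant '[[[0.0112,-0.0036,0.0135],0],[[0,0,0],0],[[0,0,0],0]]' 10 20
python3 - <<'E'
from h import *
st()
g=frame("side"); save(g,"s46",(180,200,270,290),7)
E
```

```text
t: 48.07
eef_pos: [0.4791, 0.2255, 0.1551]
eef_rot: [3.103, -0.486, -0.005]
ft_force: [-8.5, 1.5, 3.5]
opening: 0.0209
t 48.07 tcp [479.1 225.5 155.1] jaw -107.8 j6 2.27 F [-8.5  1.5  3.5] M [ 0.26  1.87 -0.12] open 20.9
```

View pics/s46.png

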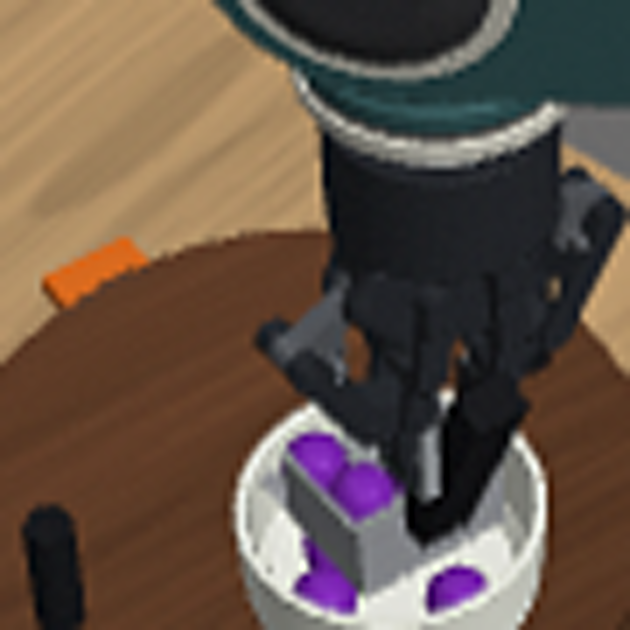

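The sweets have started forward. Sliding the scoop out from under them now.

```bash
python3 -m pendant '[[[-0.02,0.0064,0.012],0],[[-0.04,0.0128,0.018],0],[[-0.06,0.0193,0.018],0],[[-0.06,0.0193,0.012],0],[[-0.06,0.0193,0],0],[[-0.04,0.0128,0],0],[[0,0,0],0],[[0,0,0],0]]' 10 40
python3 - <<'E'
from h import *
st()
g=frame("side"); save(g,"s47",(180,200,270,290),7); f=frame("top"); save(f,"t47",(140,190,200,250),10)
E
```

```text
t: 48.78
eef_pos: [0.4097, 0.2481, 0.1708]
eef_rot: [-3.104, 0.484, -0.001]
ft_force: [-0.3, -0.2, -0.5]
opening: 0.0208
t 48.78 tcp [409.7 248.1 170.8] jaw -107.7 j6 2.37 F [-0.3 -0.2 -0.5] M [ 0.05  0.01 -0.01] open 20.8
```

View pics/t47.png

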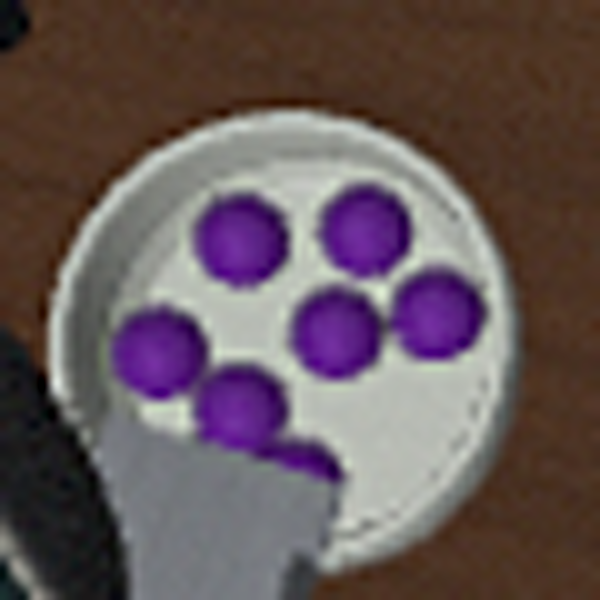

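View pics/s47.png

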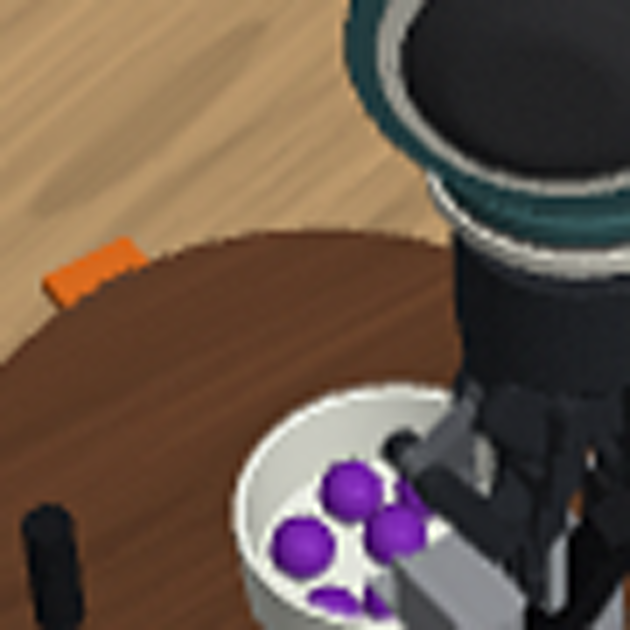

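All seven sweets are in the pot. Now taking the scoop back to its green rest.

```bash
python3 -m pendant '[[[-0.02,0.006,0.04],0],[[0,0,0.08],0],[[0,0,0.08],0],[[0.0297,-0.1,0],0.07],[[0.0297,-0.15,0],0.07],[[0.0297,-0.15,0],0.07],[[0.0297,-0.15,0],0.07],[[0.0297,-0.15,0],0.07],[[0.0297,-0.15,0],0.07],[[0.0297,-0.15,0],0.07],[[0.0297,-0.15,0],0.07],[[0.0297,-0.15,0],0.07],[[0.0297,-0.15,0],0.07],[[0.0297,-0.15,0],0.07],[[0.0297,-0.15,0],0.07],[[0.0297,-0.15,0],0.07],[[0.0297,-0.15,0],0.07],[[0.0297,-0.1,0],0.07],[[0,0,0],0]]' 10 60
python3 - <<'E'
from h import *
to(513.7,-289.4,200,-101.5,4)
g=frame("side"); save(g,"s48",(260,60,420,220),5); f=frame("top"); save(f,"t48",(110,130,310,280),4)
E
```

```text
t: 50.47
eef_pos: [0.5166, -0.2924, 0.2203]
eef_rot: [3.125, -0.319, -0.001]
ft_force: [0.8, 0.2, -1.2]
opening: 0.0207
t 50.47 tcp [ 516.6 -292.4  220.3] jaw -101.7 j6 1.22 F [ 0.8  0.2 -1.2] M [-0.01 -0.02  0.  ] open 20.7
total mm [ -2.9   3.  -20.3] len 20.7 units/row for n=4: [-0.0029  0.003  -0.0203] turn (np.float64(0.1651149189848411), np.float64(0.007))
```

View pics/s48.png

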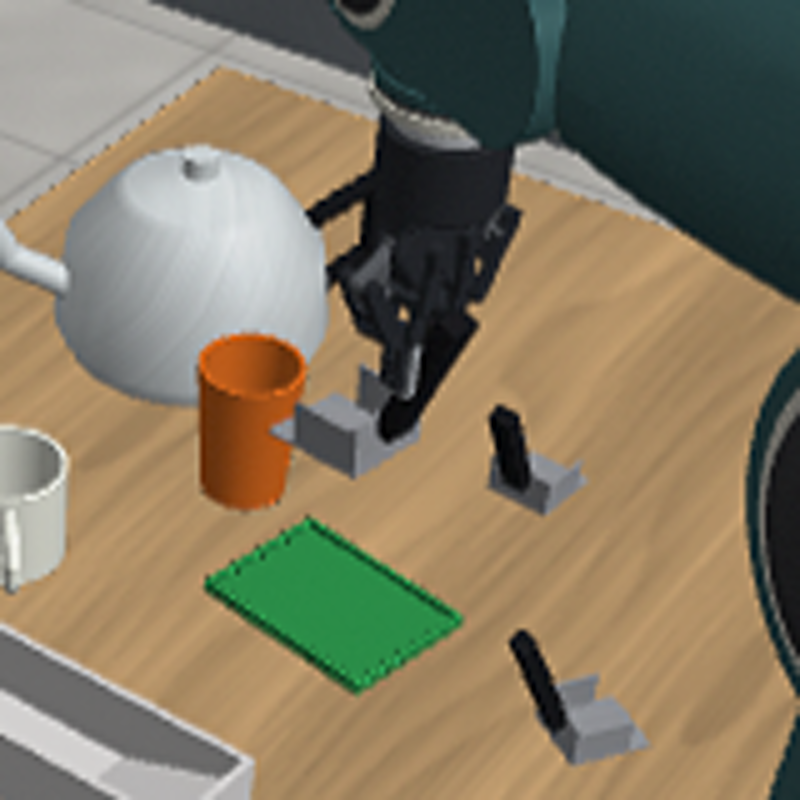

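View pics/t48.png

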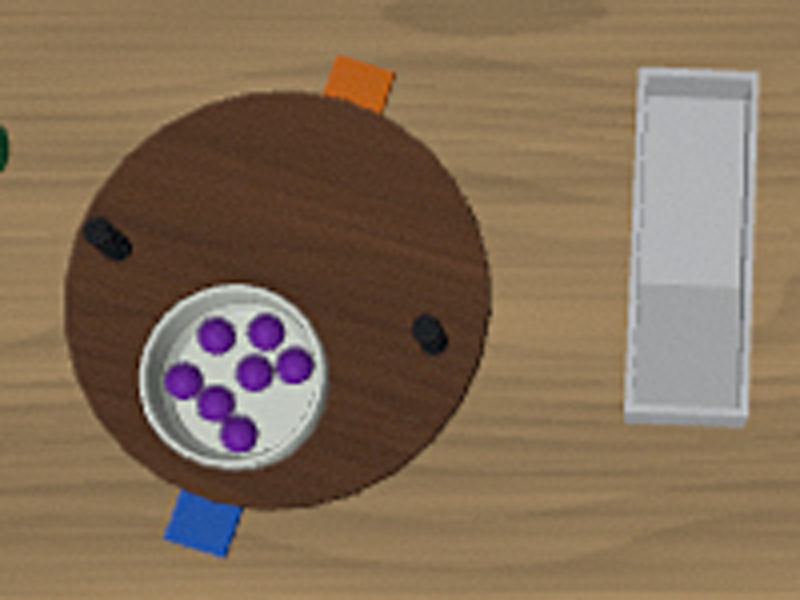

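Run:
```python
from h import *
g=frame("side"); q=lambda x,y:(260+x/5-.4,60+y/5-.4)
h=[sideplane(g,q(273,432)),sideplane(g,q(354,477))];print(np.round(h,1),np.degrees(np.arctan2(*(h[0]-h[1])[::-1])))
```

```text
[[ 74.5 -81. ]
 [  8.1 -77.1]] -3.396610793856813
```

```bash
python3 -m pendant '[[[0.01,0.003,-0.04],0.03],[[0.01,0.003,-0.08],0],[[0,0,-0.09],0],[[0,0,-0.09],0],[[0,0,-0.08],0],[[0,0,-0.06],0],[[0,0,-0.03],0],[[0,0,-0.016],0],[[0,0,0],0],[[0,0,0],0]]' 10 40
python3 - <<'E'
from h import *
to(521.6,-291,90,-101.5,4)
g=frame("side"); save(g,"s49",(280,100,400,220),6)
E
```

```text
t: 51.45
eef_pos: [0.5217, -0.2864, 0.0999]
eef_rot: [3.126, -0.309, 0.001]
ft_force: [0.7, -0.3, -0.8]
opening: 0.0209
t 51.45 tcp [ 521.7 -286.4   99.9] jaw -101.3 j6 1.22 F [ 0.7 -0.3 -0.8] M [ 0.02  0.08 -0.  ] open 20.9
total mm [-0.1 -4.6 -9.9] len 10.9 units/row for n=4: [-0.0001 -0.0046 -0.0099] turn (np.float64(-0.21397512412198694), np.float64(-0.009))
```

View pics/s49.png

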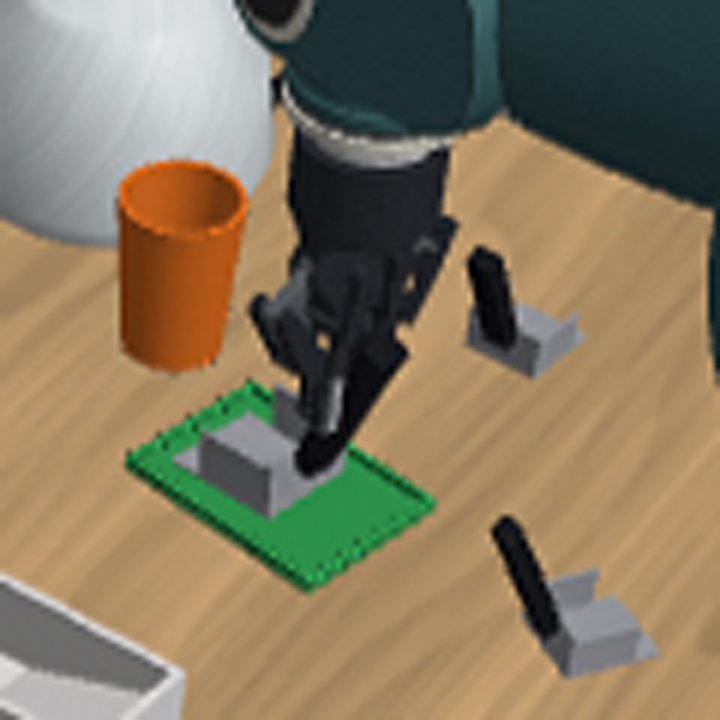

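```bash
python3 -m pendant '[[[0,-0.01,-0.01],0],[[0,-0.004,-0.01],0],[[0,0,-0.01],0],[[0,0,-0.008],0],[[0,0,0],0],[[0,0,0],0]]' 10 20
python3 -m pendant '[[[0,0,-0.006],0],[[0,0,-0.004],0],[[0,0,0],0],[[0,0,0],0]]' 10 20
```

```text
t: 52.0
eef_pos: [0.5214, -0.2906, 0.0908]
eef_rot: [3.125, -0.31, 0.001]
ft_force: [-7.7, 1.5, 11.8]
opening: 0.0207
t: 52.33
eef_pos: [0.5212, -0.2906, 0.0885]
eef_rot: [3.125, -0.31, 0.001]
ft_force: [-10.6, 3.2, 14.4]
opening: 0.0207
```

```bash
python3 -m pendant '[[[-0.006,0.001,-0.008],0],[[-0.004,0.001,-0.006],0],[[0,0,0],0],[[0,0,0],0]]' 10 20
python3 - <<'E'
from h import *
st()
g=frame("side"); save(g,"s50",(280,100,400,220),6)
E
```

```text
t: 52.67
eef_pos: [0.5205, -0.2905, 0.0878]
eef_rot: [3.124, -0.31, 0.009]
ft_force: [-4.9, 5.1, 32.1]
opening: 0.0208
t 52.67 tcp [ 520.5 -290.5   87.8] jaw -101.3 j6 1.22 F [-4.9  5.1 32.1] M [1.01 0.49 0.02] open 20.8
```

View pics/s50.png

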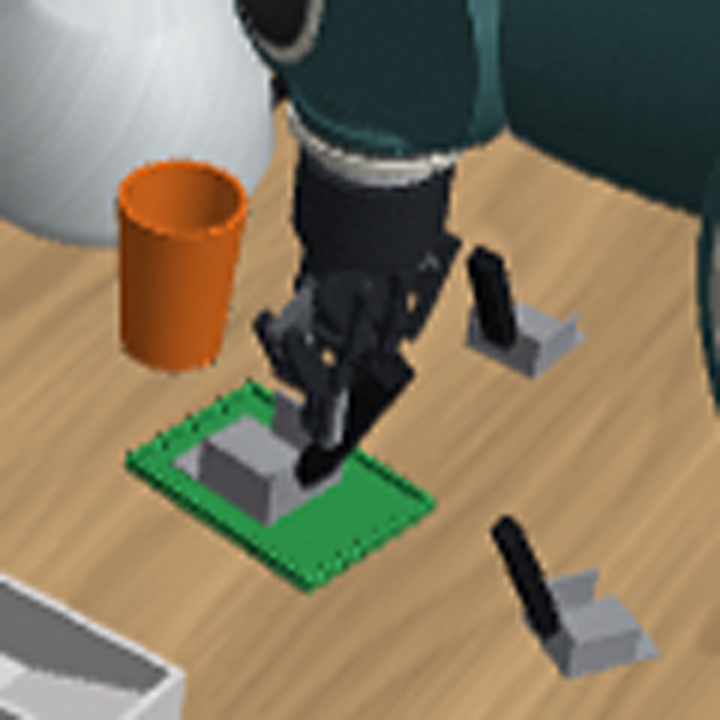

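Flat on the rest. I'll relieve the press, release and rise.

```bash
python3 -m pendant '[[[0,0,0.006],0],[[0,0,0.004],0],[[0,0,0],0]]' 10 20
python3 -m pendant '[[[0,0,0],0],[[0,0,0],0],[[0,0,0],0],[[0,0,0],0],[[0,0,0.02],0],[[0,0,0.06],0],[[0,0,0.1],0],[[0,0,0.14],0],[[0,0,0.14],0],[[0,0,0.1],0],[[0,0,0],0]]' 42
python3 - <<'E'
from h import *
st()
g=frame("side"); save(g,"s51",(280,100,400,220),6); f=frame("top"); save(f,"t51",(110,130,310,280),4)
E
```

```text
t: 52.97
eef_pos: [0.5199, -0.2903, 0.0879]
eef_rot: [3.125, -0.31, 0.006]
ft_force: [1.9, -0.2, 11.0]
opening: 0.0209
t: 53.88
eef_pos: [0.52, -0.2903, 0.2327]
eef_rot: [3.123, -0.309, 0.011]
ft_force: [0.6, -0.3, 1.0]
opening: 0.0421
t 53.88 tcp [ 520.  -290.3  232.7] jaw -101.3 j6 1.22 F [ 0.6 -0.3  1. ] M [-0.08 -0.01  0.  ] open 42.1
```

View pics/s51.png

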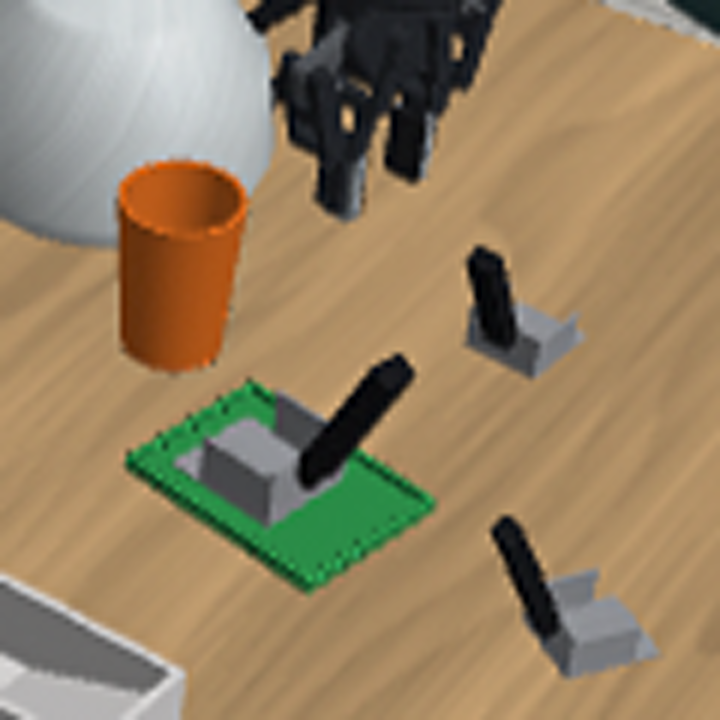

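The scoop stands upright on its rest. Now to the board's right-hand post (post_a, at (541,96)) for the return half turn. I'll check the top view on the way.

```bash
python3 -m pendant '[[[0.0042,0.05,0.02],0.85],[[0.0042,0.077,0],0.85],[[0.0042,0.077,0],0.85],[[0.0042,0.077,0],0.85],[[0.0042,0.077,0],0.85],[[0.0042,0.077,0],0.85],[[0.0042,0.077,0],0.85],[[0.0042,0.077,0],0.85],[[0.0042,0.077,0],0.85],[[0.0042,0.077,0],0.85],[[0.0042,0.077,0],0.85],[[0.0042,0.077,0],0.85],[[0.0042,0.077,0],0.85],[[0.0042,0.077,0],0.85],[[0.0042,0.077,0],0.85],[[0.0042,0.077,0],0.85],[[0.0042,0.077,0],0.85],[[0.0042,0.077,0],0.85],[[0.0042,0.077,0],0.85],[[0.0042,0.077,0],0.85]]' 42
python3 - <<'E'
from h import *
to(541,96,63,0,6)
f=frame("top"); save(f,"t52",(110,130,310,280),4)
B=lambda x,y:(110+x/4-.4,130+y/4-.4)
E
```

```text
t: 55.65
eef_pos: [0.5393, 0.0896, 0.2293]
eef_rot: [-2.202, -2.239, 0.003]
ft_force: [-0.4, -0.6, -0.2]
opening: 0.042
t 55.65 tcp [539.3  89.6 229.3] jaw 0.9 j6 0.1 F [-0.4 -0.6 -0.2] M [ 0.   -0.02  0.05] open 42.0
total mm [   1.7    6.4 -166.3] len 166.5 units/row for n=6: [ 0.0011  0.0043 -0.1109] turn (np.float64(-0.9424134023663271), np.float64(-0.026))
```

View pics/t51.png

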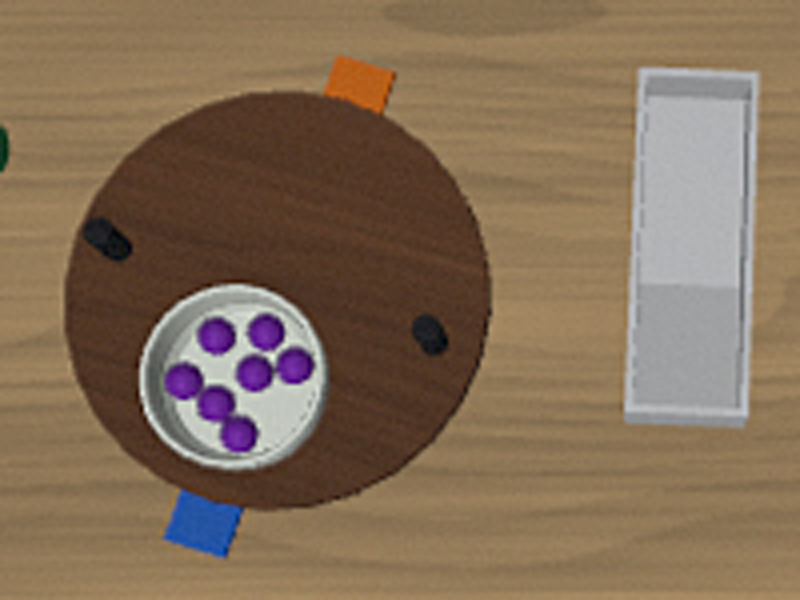

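Seven sweets in the pot, none on the board, and the tub is empty. Descending onto the post.

```bash
python3 -m pendant '[[[0.001,0.005,-0.09],-0.08],[[0.001,0.005,-0.12],-0.08],[[0.001,0.005,-0.12],0],[[0.001,0.005,-0.12],0],[[0.001,0.004,-0.12],0],[[0.001,0,-0.07],0],[[0,0,-0.015],0],[[0,0,0],0],[[0,0,0],0]]' 42
python3 - <<'E'
from h import *
to(541,96,63,0,1)
E
python3 -m pendant '[[[0,0,0],0],[[0,0,0],0],[[0,0,0],0],[[0,0,0],0],[[0,0,0],0],[[0,0,0],0]]' 10 20
python3 - <<'E'
from h import *
s,j=st(); ax=np.array([573.2,195.8]); p=np.array(s["eef_pos"])[:2]*1000-ax; print(np.linalg.norm(p),np.degrees(np.arctan2(p[1],p[0])))
g=frame("side"); save(g,"s53",(150,170,400,330),3)
E
```

```text
t: 56.45
eef_pos: [0.5415, 0.0946, 0.0679]
eef_rot: [2.227, 2.216, 0.0]
ft_force: [0.3, 0.1, 0.8]
opening: 0.0419
t 56.45 tcp [541.5  94.6  67.9] jaw -0.3 j6 0.13 F [0.3 0.1 0.8] M [-0.01  0.01  0.02] open 41.9
total mm [-0.5  1.4 -4.9] len 5.1 units/row for n=1: [-0.0019  0.0056 -0.0194] turn (np.float64(0.28107877224024946), np.float64(0.047))
t: 56.95
eef_pos: [0.542, 0.0947, 0.0688]
eef_rot: [2.226, 2.215, 0.003]
ft_force: [-0.6, -0.5, 6.9]
opening: 0.0175
t 56.95 tcp [542.   94.7  68.8] jaw -0.3 j6 0.13 F [-0.6 -0.5  6.9] M [-0.09  0.12 -0.01] open 17.5
105.8153014795061 -107.12194766584815
```

View pics/s53.png

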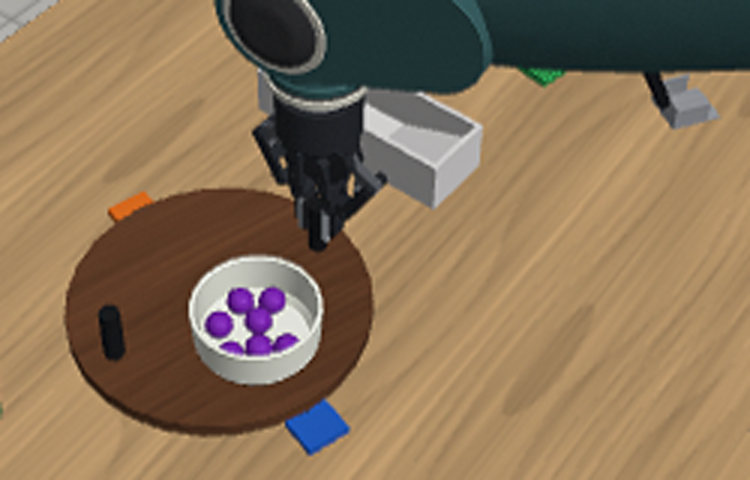

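Post held, all seven sweets visible in the pot. First quarter of the arc, at the same gentle speed as before.

```bash
python3 -m pendant '[[[-0.041,0.016,0],-0.5],[[-0.039,0.020,0],-0.5],[[-0.037,0.024,0],-0.5],[[-0.034,0.0275,0],-0.5],[[-0.031,0.031,0],-0.5],[[-0.028,0.034,0],-0.5],[[-0.024,0.037,0],-0.5],[[-0.020,0.039,0],-0.5],[[-0.016,0.041,0],-0.5],[[-0.0115,0.042,0],-0.5],[[-0.007,0.043,0],-0.5],[[-0.0025,0.044,0],-0.5],[[0.002,0.044,0],-0.5],[[0.0067,0.043,0],-0.5],[[0.011,0.0425,0],-0.5],[[0,0,0],0]]'
python3 - <<'E'
from h import *
s,j=st(); ax=np.array([573.2,195.8]); p=np.array(s["eef_pos"])[:2]*1000-ax; print(np.linalg.norm(p),np.degrees(np.arctan2(p[1],p[0])))
E
```

```text
t: 58.33
eef_pos: [0.4739, 0.228, 0.0683]
eef_rot: [-2.906, -1.192, -0.002]
ft_force: [-2.5, -0.2, 9.9]
opening: 0.0172
t 58.33 tcp [473.9 228.   68.3] jaw -45.4 j6 1.19 F [-2.5 -0.2  9.9] M [-0.03  0.56 -0.12] open 17.2
104.36497755224805 162.00326998979753
```

```bash
python3 -m pendant '[[[0.0156,0.042,0],-0.5],[[0.020,0.040,0],-0.5],[[0.024,0.038,0],-0.5],[[0.0275,0.035,0],-0.5],[[0.031,0.032,0],-0.5],[[0.034,0.029,0],-0.5],[[0.037,0.025,0],-0.5],[[0.039,0.021,0],-0.5],[[0.041,0.017,0],-0.5],[[0.042,0.0125,0],-0.5],[[0.043,0.007,0],-0.5],[[0.044,0.0025,0],-0.5],[[0.044,-0.002,0],-0.5],[[0.043,-0.0067,0],-0.5],[[0.0425,-0.011,0],-0.5],[[0,0,0],0],[[0,0,0],0]]'
python3 - <<'E'
from h import *
s,j=st(); ax=np.array([573.2,195.8]); p=np.array(s["eef_pos"])[:2]*1000-ax; print(np.linalg.norm(p),np.degrees(np.arctan2(p[1],p[0])))
E
```

```text
t: 59.75
eef_pos: [0.606, 0.297, 0.0679]
eef_rot: [-3.14, 0.006, -0.002]
ft_force: [1.1, 4.7, 2.4]
opening: 0.0171
t 59.75 tcp [606.  297.   67.9] jaw -90.2 j6 1.99 F [1.1 4.7 2.4] M [ 0.68 -0.1  -0.05] open 17.1
106.37883823560979 72.03672781063918
```

Force is small this time. Releasing, rising, and moving out of the camera's way.

```bash
python3 -m pendant '[[[0,0,0],0],[[0,0,0],0],[[0,0,0],0],[[0,0,0],0],[[0,0,0.05],0],[[0,0,0.15],0],[[0,0,0.15],0],[[0,0,0.15],0],[[0,0,0.15],0],[[-0.05,-0.08,0.1],0],[[-0.05,-0.15,0],0],[[-0.05,-0.15,0],0],[[-0.05,-0.15,0],0],[[-0.05,-0.15,0],0],[[-0.04,-0.14,0],0],[[-0.02,-0.08,0],0],[[0,0,0],0],[[0,0,0],0]]' 42
python3 - <<'E'
from h import *
st()
g=frame("side"); save(g,"s54"); f=frame("top"); save(f,"t54")
E
```

```text
t: 61.25
eef_pos: [0.5276, 0.0712, 0.256]
eef_rot: [-3.141, 0.01, -0.002]
ft_force: [-0.4, -0.1, 0.3]
opening: 0.0417
t 61.25 tcp [527.6  71.2 256. ] jaw -90.4 j6 1.66 F [-0.4 -0.1  0.3] M [-0.02 -0.04 -0.  ] open 41.7
```

View pics/t54.png

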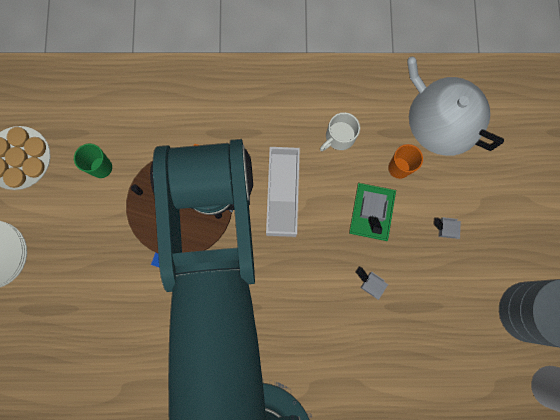

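View pics/s54.png

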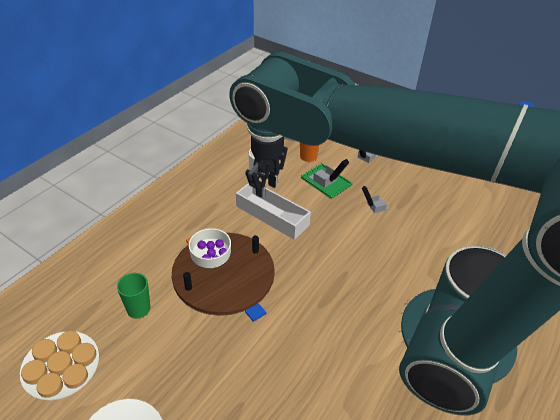

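Moving the arm back toward its starting area, for an unobstructed final check.

```bash
python3 -m pendant '[[[-0.03,-0.1,0],0],[[-0.03,-0.14,0],0],[[-0.03,-0.15,0],0],[[-0.03,-0.15,0],0],[[-0.03,-0.15,0],0],[[-0.03,-0.15,0],0],[[-0.03,-0.15,0],0],[[-0.05,-0.14,0],0],[[-0.05,-0.14,0],0],[[-0.05,-0.14,0],0],[[-0.05,-0.14,0],0],[[-0.05,-0.14,0],0],[[-0.05,-0.14,0],0],[[-0.05,-0.14,0],0],[[-0.05,-0.14,0],0],[[-0.05,-0.14,0],0],[[-0.05,-0.14,0],0],[[-0.04,-0.1,0],0],[[0,0,0],0],[[0,0,0],0]]' 42
python3 - <<'E'
from h import *
st()
f=frame("top"); g=frame("side"); save(f,"t55"); save(f,"t55c",(110,130,310,280),4)
B=[b for b in blobs(f,(130,90,40),(160,255,255),15)[2]]; print(len(B),[b[2] for b in B])
c=np.array([630.3,177.5]) # expected pot centre at the guests' side
for b in B: w=onz(f,*b[2],.043)*1000; print(w[:2].round(1),np.linalg.norm(w[:2]-c).round(1))
# scoop corners crop
save(f,"t55s",(330,165,430,265),6)
E
```

```text
t: 63.02
eef_pos: [0.3408, -0.5511, 0.254]
eef_rot: [-3.14, 0.008, 0.001]
ft_force: [-0.4, 1.3, -0.6]
opening: 0.042
t 63.02 tcp [ 340.8 -551.1  254. ] jaw -90.3 j6 0.52 F [-0.4  1.3 -0.6] M [-0.06 -0.04 -0.02] open 42.0
5 [[192.5, 173.8], [174.3, 182.9], [183.9, 181.9], [191.8, 191.2], [179.2, 192.1]]
[647. 161.] 23.4
[623.6 206.2] 29.5
[626.1 182.2] 6.3
[602.1 161.8] 32.3
[599.9 193.3] 34.3
```

View pics/t55c.png

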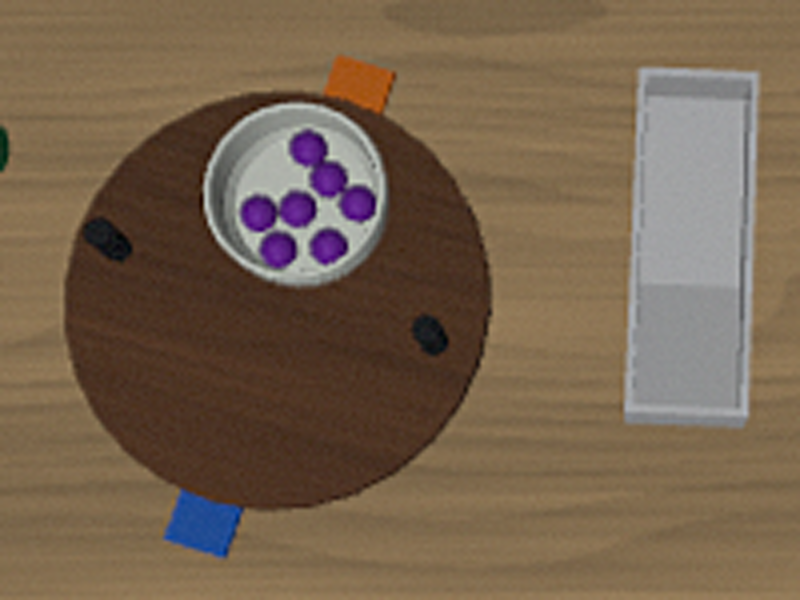

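View pics/t55s.png

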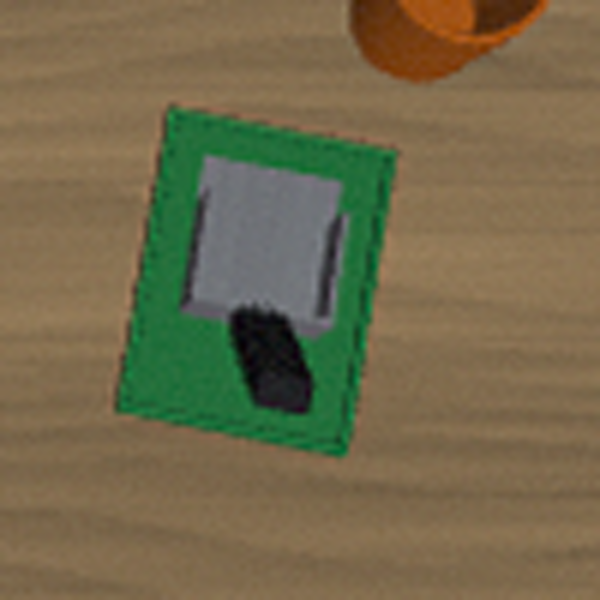

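View pics/t55.png

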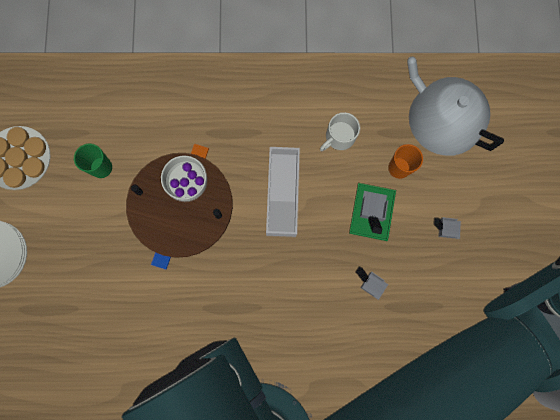

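All seven sweets are in the pot, which is back at its starting pixel (296,195 in the crop) by the orange tab. The scoop stands inside its rest, and the mug and tumblers are where they began. Handing in.

```bash
python3 -c "
from plant import bot
print(bot.hand_in())"
```

```text
the job is handed in; nothing more can be done
None
```

The job is done and handed in at about t = 63 s of the 210 s allowed. I turned the board half round by a post, scooped the 7 sweets present into the pot in two loads (4, then 3), stood the scoop back on its green rest, and turned the board on another half turn in the same direction.

**Last checks:**
- **Pot:** it sits at its starting pixel by the orange tab, with all 7 sweets in it. I counted them by eye; the colour mask found only 5 blobs because touching sweets merged.
- **Tub and scoop:** the tub, counter and board show no stray sweets, and the scoop stands upright inside the rest.
- **Bystanders:** the mug and tumblers look unmoved in the before and after pictures. I did not measure them.

**What went less smoothly:**
- While I flattened the scoop in the tub, the wrist force rose briefly to about 48 N. That was through the held scoop, not the gripper body. It read about 37 N at the end of the first half turn.
- The first pour of each load needed a second try: two sweets stayed in the scoop once, and the lip slid up the pot wall once. No sweets were lost.

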